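Weigh out and load grinding media into a sample mill

ROBOT

A 6-joint arm with a two-finger parallel gripper is mounted at the origin on the work surface. World frame = base frame: x ahead of the robot, y to its left, z up, the work surface at z = 0. Lengths are in m, angles in rad, forces in N, time in s.
With the tool pointing down it reaches from about 0.35 to 0.85 m from the base axis. Payload 8.1 kg.
Tool frame: the origin (TCP) lies at the very end of the fingers, on their centre line; the grasp point (between the pads) lies 19 mm behind it; z points along the fingers, y is the direction in which the jaws open and shut (so a half turn about z gives the same grasp; the last joint's range is limited). The gripper opens to 93 mm and grips with 3 to 60 N. Pads are 15 mm wide; open, the fingers measure 128 mm over their backs; the gripper's body (75 mm by 188 mm) begins 65 mm behind the grasp point.
Start: joints at [-1.269, 0.13, 1.488, -0, 1.523, -0.085], TCP at [0.226, -0.556, 0.219] pointing down, gripper open.
Joint ranges: [-2.96, 2.96], [-0.89, 2.26], [0.02, 2.5], [-1.34, 4.48], [0, 2.73], [-2.66, 2.66]. Speed limits (rad/s): [2.39, 2.39, 2.79, 3.14, 3.14, 3.14].

INTERFACE

Orientations are given as a rotation vector (axis times angle).
In Python, from plant import robot gives the robot as it stands.
- The arm moves only by the shell command python3 -m pendant 'ROWS' [OPENING] [FORCE]. ROWS is JSON, a list of rows, each an object with "delta_pos": the shift along the tool's x, y, z in m, a list of three; "spin": the turn about the tool's z in rad. In form: [{"delta_pos": [dx, dy, dz], "spin": spin}, ...]. A call has 1 to 10 rows; each row is the pose to reach, as a shift and turn from the pose measured when the call began, along the tool's axes at that moment; what a row does not reach only later rows make up. A row lasts 1/10 s, in which the tool goes at most 50 mm and 8.59 degrees, less where a joint would pass 70% of its speed; a pose out of reach is approached as far as the arm can. A call with a gripper value outside its range is refused whole. OPENING is the closure, from -1 (fully open) to 1 (shut), set as the call begins (- or left out, the last holds). The fingers move at their own pace and stop on an object; FORCE is the grip in N (left out, the last holds). Time passes only in rows, so rows that repeat a pose let the fingers close. It gives the time, the measured TCP pose, the force and the opening at its end, in the units of the state.
- robot.read_state(): the state, without advancing time (a new reading comes with each control period).
- robot.read_camera(name): name is "scene" or "top" or "wrist"; returns a dict with "color" (400x640x3 uint8, blue, green, red), "camera_matrix" (3x3 intrinsics, pixels), "R" (3x3) and "t" (3): a world point X has camera coordinates R X + t. Camera axes: x right, y down, z forward; pixel columns grow to the right and rows downward; lengths in m; the calibration is good to about 2 mm. A picture is of the moment at which its call begins. There is no depth.
- robot.close_job(): hands the job in, once; it reports no verdict.
Trained networks look in the newest picture that a camera, given by its name, has taken for a name from the list of things; names that differ only in an ending like _2 or _b are one class to them, and where a whole thing is asked for, a point or a joint stands for the part that bears it (a point fixed in the world has none). Each returns a list of dicts, best first, with "score" (0 to 1); they miss things now and then, are a little off and sometimes report something else, mostly with a low value. They report only what shows in the picture. A call takes as long as a camera call. They do not tell look-alikes from the thing itself.
- robot.outline_of(camera, label): "mask" (400x640 bool, what is visible of it).
- robot.mark_of(camera, label): "location" ([x, y, z] in m, in the coordinates of the camera as it stood for that picture, good to about 4 mm: a listed point, or the origin of a listed thing).
The state is a dict: "t": time; "q": joint angles; "dq": joint speeds; "joint_torque": joint torques, N m; "tool_pos": TCP position; "orientation": TCP orientation; "force": force on the tool from outside, world axes, zero at the start; "wrist_torque": the same for the moment, N m; "opening": finger opening in m.
Only numpy, scipy, OpenCV 4.12 (cv2) and the standard library are available. Lean on these libraries where they do the work, as an engineer would, in place of code of your own. Each camera call takes 0.05 s, during which the arm holds its last target.

TASK

Collect every white grinding cylinder from the green mat in the thin amber cup while the cup stands on the balance pan, then tip the cup over the mill's open steel jar so that they all go in, and stand the empty cup upright back on the pan. Put the lid squarely on the jar and, with it on, press the mill's green start button fully in. Be gentle: the thin cup cracks if the gripper squeezes it hard (use about 20 N, never over 40 N), the balance pan must never be pressed with more than about 15 N, and the other things on the bench must be left alone.

Things in the scene. Friction and masses are not known exactly. Their poses are not given: they have to be found in the camera images.
- piece1: white ceramic grinding cylinder, 20 mm diameter, 16 mm tall, 30 g, standing on the mat (may be absent: 3 to 5 of the five are there). Origin at the centre of its underside, z along its axis (up while it stands)
- piece2: white ceramic grinding cylinder, 20 mm diameter, 16 mm tall, 30 g, standing on the mat (may be absent: 3 to 5 of the five are there). Origin at the centre of its underside, z along its axis (up while it stands)
- piece3: white ceramic grinding cylinder, 20 mm diameter, 16 mm tall, 30 g, standing on the mat (may be absent: 3 to 5 of the five are there). Origin at the centre of its underside, z along its axis (up while it stands)
- piece4: white ceramic grinding cylinder, 20 mm diameter, 16 mm tall, 30 g, standing on the mat (may be absent: 3 to 5 of the five are there). Origin at the centre of its underside, z along its axis (up while it stands)
- piece5: white ceramic grinding cylinder, 20 mm diameter, 16 mm tall, 30 g, standing on the mat (may be absent: 3 to 5 of the five are there). Origin at the centre of its underside, z along its axis (up while it stands)
- cup: thin amber see-through plastic cup standing on the balance pan, straight-sided, 62 mm outside diameter, 55 mm tall, wall 3 mm, floor 3 mm thick, 70 g. Origin at the centre of its underside, z up to its mouth. It is slippery inside for the cylinders: tipped to about 110 degrees from upright they slide out. It cracks if squeezed with over 40 N per finger
- pan_top (a point): centre of the top face of the balance's round steel pan (120 mm diameter), 65 mm above the bench; the balance is a white box 200 x 180 mm and 51 mm tall, its z up
- pan (a joint): how far the balance pan has sunk, m. It is sprung: 2500 N per m, travel 10 mm; the loaded cup sinks it about 1 mm. Pressing it beyond 6 mm (15 N) ruins the balance
- mat: thin green mat 140 x 210 mm, 3 mm thick, fixed to the bench, on which the cylinders start. Origin at the centre of its underside
- jar_rim (a point): centre of the mouth of the round steel jar, level with its rim, 115 mm above the bench; z up. Outside diameter 112 mm, inside diameter 100 mm, inside depth 59 mm. The jar is fixed on the mill, a blue box 220 x 200 mm whose top lies 50 mm above the bench; the jar's axis is 30 mm behind the box's centre (on the box's own +x side), x and y parallel to the box's sides
- lid: loose jar lid, 250 g: aluminium disc 116 mm diameter and 8 mm thick, under it a black plug 92 mm diameter and 8 mm deep that goes into the jar's mouth, on top a black upright knob 24 mm diameter and 26 mm tall. Origin at the centre of the plug's underside, z up; the disc's underside is 8 mm and the knob's top 42 mm above the origin. On the bench it stands on its plug; fully on, the origin is 8 mm below the jar's rim
- start_top (a point): centre of the top face of the round green start button on top of the mill, beside the jar on the robot's side. Pressed straight down; 5 N presses it fully in
- start (a joint): start button: 0 out, 0.006 m fully in; springs back
- bottle: white-labelled bottle 56 mm diameter, 130 mm tall, upright; origin under its centre; bystander, leave it alone
- blackcap: small amber jar with a black cap, 48 mm diameter, 60 mm tall; origin under its centre; bystander, leave it alone
- vial: glass vial with a red cap, 26 mm diameter, 50 mm tall; origin under its centre; bystander, leave it alone
- vial2: glass vial with a blue cap, 26 mm diameter, 50 mm tall; origin under its centre; bystander, leave it alone
Mind the look-alikes: they are no part of the job. What is shaped like the cup but purple or turquoise is not meant.

How it is judged:
By the outcome, as a careful person would: the job done as asked, in the order asked, and still so for the second after the job is handed in, with the robot touching nothing.
Of piece1, piece2, piece3, piece4, piece5 only 3 to 5 are there at a start; the rules pass over those that are not, and their reading is None.
At some moment in a run one of piece1, piece2, piece3, piece4, piece5, lid may be knocked a few centimetres aside while the robot is not near it.
Once in a run the grip may slacken for a moment while it holds something.
It also fails if it takes over 210 s, if anything falls off the work surface, if the arm or the gripper's body presses on something with over 40 N, if the wrist force passes 120 N, or if a joint passes its speed limit or range.

## Working session

There is one attempt and no reset: what is moved stays moved. The work goes in short steps, Python scripts to look and compute and a shell command to move; the robot and the scene stay as the last step left them, time stands still between calls to the robot, and variables do not carry over. Pictures are saved under pics/ and viewed, and the job is handed in when it is done.

```bash
mkdir -p pics; ls
cat > h.py <<'E'
import numpy as np, cv2
from scipy.spatial.transform import Rotation as Rn
from plant import robot
def pic(cam,fn):
    c=robot.read_camera(cam); cv2.imwrite('pics/'+fn,c['color']); return c
def marks(c,cam,label,minscore=0.3):
    out=[]
    for m in robot.mark_of(cam,label):
        if m['score']<minscore: continue
        X=np.array(c['R']).T@(np.array(m['location'])-np.array(c['t']))
        out.append((round(m['score'],2),np.round(X,4).tolist()))
    return out
def proj(c,X):
    p=np.array(c['camera_matrix'])@(np.array(c['R'])@np.array(X)+c['t']); return p[:2]/p[2]
def ray(c,u,v,z):
    d=np.array(c['R']).T@np.linalg.inv(c['camera_matrix'])@np.array([u,v,1.]); o=-np.array(c['R']).T@np.array(c['t'])
    return o+d*(z-o[2])/d[2]
def tool():
    s=robot.read_state(); return s,np.array(s['tool_pos']),Rn.from_rotvec(s['orientation'])
def to(X,yaw=None):
    s,p,R=tool(); return np.round(R.inv().apply(np.array(X)-p),4)
def st():
    s,p,R=tool(); print('t',round(s['t'],2),'tcp',np.round(p,4),'R',np.round(R.as_matrix(),3).tolist(),'F',np.round(s['force'],1),'op',round(s['opening'],4),'q',np.round(s['q'],3))
E
python3 - <<'E'
from h import *
st()
for cam in ('scene','top','wrist'):
    c=pic(cam,cam+'0.png')
    for l in ['piece1','cup','pan_top','mat','jar_rim','lid','start_top','bottle','blackcap','vial']:
        print(cam,l,marks(c,cam,l))
E
```

```text
pics
t 0.0 tcp [ 0.2262 -0.5551  0.2176] R [[0.926, 0.377, -0.001], [0.377, -0.926, 0.002], [0.0, -0.002, -1.0]] F [0.5 1.4 0.3] op 0.093 q [-1.269  0.131  1.489  0.     1.523 -0.085]
scene piece1 [(0.61, [0.4491, 0.073, 0.0012]), (0.57, [0.436, -0.0535, 0.0019]), (0.56, [0.5056, -0.0303, 0.0021]), (0.5, [0.5138, 0.0357, 0.0049])]
scene cup [(0.97, [0.4929, -0.2845, 0.0623]), (0.96, [0.5488, -0.4482, -0.0]), (0.89, [0.3028, -0.3312, -0.0018]), (0.84, [0.6572, -0.237, -0.0051])]
scene pan_top [(0.96, [0.4847, -0.2815, 0.0632])]
scene mat [(0.8, [0.4748, 0.0062, -0.003])]
scene jar_rim [(0.93, [0.5421, 0.2915, 0.1126]), (0.66, [0.4772, 0.0069, -0.0004]), (0.34, [0.4933, -0.2846, 0.0638])]
scene lid [(0.7, [0.6347, 0.0286, 0.0004]), (0.58, [0.4979, -0.2852, 0.0626])]
scene start_top [(0.64, [0.4536, 0.377, 0.0673]), (0.63, [0.5041, -0.0326, 0.0019])]
scene bottle [(0.78, [0.7578, 0.1887, -0.0002])]
scene blackcap [(0.6, [0.7653, -0.1574, -0.002])]
scene vial [(0.74, [0.7623, -0.0652, -0.001]), (0.49, [0.7376, 0.1101, -0.0026]), (0.4, [0.7657, -0.1607, -0.0032])]
top piece1 [(0.56, [0.50
[... 202 characters left out ...]
15]), (0.55, [0.4976, -0.2868, 0.0615])]
top pan_top [(0.66, [0.484, -0.2793, 0.0653])]
top mat [(0.56, [0.4772, 0.0045, 0.0018])]
top jar_rim [(0.74, [0.5449, 0.2936, 0.1195]), (0.64, [0.4454, 0.0747, 0.0028]), (0.31, [0.5074, 0.0361, 0.0009])]
top lid [(0.71, [0.6384, 0.0276, 0.0014])]
top start_top [(0.58, [0.4455, 0.3794, 0.0747])]
top bottle [(0.68, [0.7594, 0.1993, 0.0006])]
top blackcap [(0.84, [0.7665, -0.1553, -0.005])]
top vial [(0.46, [0.7677, -0.0624, 0.0005]), (0.44, [0.7417, 0.1177, 0.0014])]
wrist piece1 []
wrist cup [(0.67, [0.3028, -0.3288, 0.0019])]
wrist pan_top []
wrist mat []
wrist jar_rim []
wrist lid []
wrist start_top []
wrist bottle []
wrist blackcap []
wrist vial []
```

View pics/scene0.png

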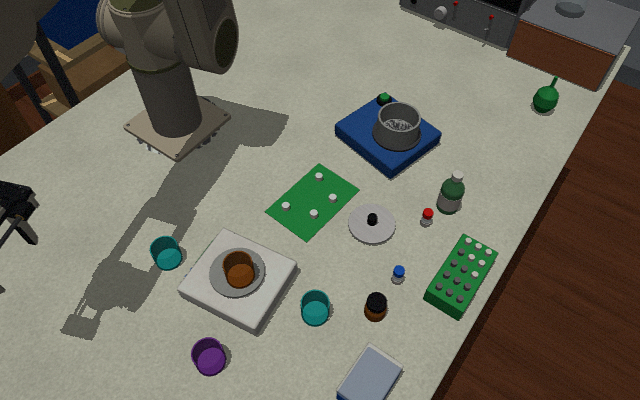

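View pics/top0.png

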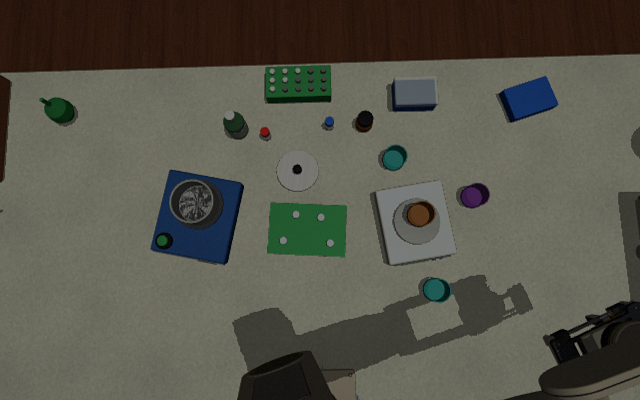

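View pics/wrist0.png

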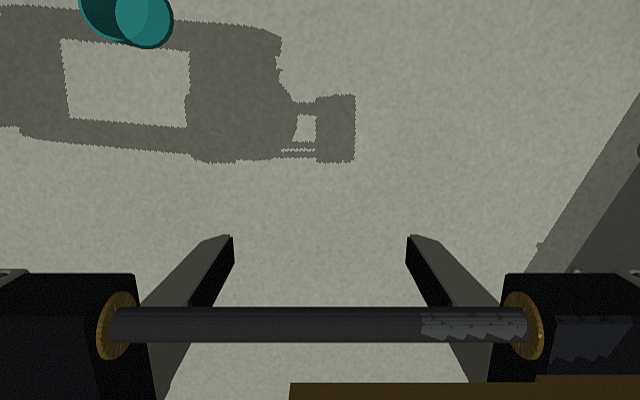

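Four cylinders are on the mat, at about (296,214), (321,217), (283,240) and (330,243) in the top picture. The amber cup is on the pan at (420,213), and the jar, the lid at (297,170) and the button at (163,240) are all visible. The pendant only shifts the tool and spins it about its own z, so before planning the tipping I'll check what the arm does near its reach limits.

```bash
python3 -m pendant '[{"delta_pos":[0,0,-0.05],"spin":0},{"delta_pos":[0,0,-0.1],"spin":0},{"delta_pos":[0,0,-0.15],"spin":0},{"delta_pos":[0,0,-0.2],"spin":0},{"delta_pos":[0,0,-0.25],"spin":0},{"delta_pos":[0,0.05,-0.25],"spin":0},{"delta_pos":[0,0.1,-0.25],"spin":0},{"delta_pos":[0,0.15,-0.25],"spin":0},{"delta_pos":[0,0.2,-0.25],"spin":0},{"delta_pos":[0,0.25,-0.25],"spin":0}]'; python3 -c "from h import *;st()"
python3 -m pendant '[{"delta_pos":[0,0.05,0],"spin":0},{"delta_pos":[0,0.1,0],"spin":0},{"delta_pos":[0,0.15,0],"spin":0},{"delta_pos":[0,0.2,0],"spin":0},{"delta_pos":[0,0.25,0],"spin":0},{"delta_pos":[0,0.3,0],"spin":0}]'; python3 -c "from h import *;st()"
```

```text
t: 2.65
tool_pos: [0.293, -0.7199, 0.456]
orientation: [3.061, 0.599, 0.007]
force: [21.9, -59.1, 33.6]
opening: 0.0932
t 2.65 tcp [ 0.293  -0.7199  0.456 ] R [[0.926, 0.377, 0.009], [0.377, -0.926, -0.021], [-0.0, 0.023, -1.0]] F [ 21.9 -59.1  33.6] op 0.0932 q [-1.251e+00  9.000e-01  2.200e-02  2.000e-03  2.198e+00 -6.600e-02]
t: 3.25
tool_pos: [0.316, -0.7762, 0.3864]
orientation: [3.015, 0.59, 0.02]
force: [0.1, -0.0, 0.5]
opening: 0.093
t 3.25 tcp [ 0.316  -0.7762  0.3864] R [[0.926, 0.376, 0.026], [0.377, -0.924, -0.065], [-0.0, 0.07, -0.998]] F [ 0.1 -0.   0.5] op 0.093 q [-1.247  0.988  0.022  0.005  2.061 -0.061]
```

```bash
for i in 1 2 3; do python3 -m pendant '[{"delta_pos":[0,0.02,-0.03],"spin":0},{"delta_pos":[0,0.04,-0.06],"spin":0},{"delta_pos":[0,0.04,-0.06],"spin":0}]' ; python3 -c "from h import *;st()"; done
```

```text
t: 3.55
tool_pos: [0.3139, -0.7711, 0.4301]
orientation: [2.966, 0.581, 0.034]
force: [-0.5, -0.1, 0.2]
opening: 0.0928
t 3.55 tcp [ 0.3139 -0.7711  0.4301] R [[0.926, 0.374, 0.045], [0.377, -0.919, -0.112], [-0.001, 0.12, -0.993]] F [-0.5 -0.1  0.2] op 0.0928 q [-1.249  0.936  0.022  0.008  2.063 -0.061]
t: 3.85
tool_pos: [0.3113, -0.7642, 0.4723]
orientation: [2.918, 0.572, 0.047]
force: [-0.6, 0.5, -0.2]
opening: 0.0932
t 3.85 tcp [ 0.3113 -0.7642  0.4723] R [[0.926, 0.372, 0.063], [0.377, -0.913, -0.157], [-0.001, 0.169, -0.986]] F [-0.6  0.5 -0.2] op 0.0932 q [-1.251  0.885  0.022  0.012  2.064 -0.06 ]
t: 4.15
tool_pos: [0.3079, -0.7556, 0.5132]
orientation: [2.871, 0.563, 0.06]
force: [-1.2, -0.3, 1.1]
opening: 0.0929
t 4.15 tcp [ 0.3079 -0.7556  0.5132] R [[0.926, 0.368, 0.081], [0.377, -0.904, -0.202], [-0.001, 0.217, -0.976]] F [-1.2 -0.3  1.1] op 0.0929 q [-1.253  0.835  0.022  0.016  2.066 -0.06 ]
```

```bash
cat > fk.py <<'E'
import numpy as np
from scipy.optimize import least_squares
D=[([0.131,1.489,1.523],[np.hypot(.2262,.5551),.2176]),([.9,.022,2.198],[np.hypot(.293,.7199),.456]),([.988,.022,2.061],[np.hypot(.316,.7762),.3864]),([.936,.022,2.063],[np.hypot(.3139,.7711),.4301]),([.885,.022,2.064],[np.hypot(.3113,.7642),.4723]),([.835,.022,2.066],[np.hypot(.3079,.7556),.5132])]
def f(p,q):
    a1,d1,L2,a3,L4,d6=p; s2,s3,s5=q[0],q[0]+q[1],sum(q)
    v=lambda a:np.array([np.sin(a),np.cos(a)]); n=lambda a:np.array([-np.cos(a),np.sin(a)])
    return np.array([a1,d1])+L2*v(s2)+a3*n(s3)+L4*v(s3)+d6*v(s5)
if __name__=='__main__':
    g=lambda p:np.concatenate([np.concatenate([(f(p,q)-x)*1000 for q,x in D]),(p-np.array([.0,.36,.42,0,.4,.25]))*.5])
    r=least_squares(g,[.0,.36,.42,0,.4,.25]); print(np.round(r.x,4),[np.round((f(r.x,q)-x)*1000,1).tolist() for q,x in D])
E
python3 fk.py
```

```text
[ 3.000e-04  3.160e-01  3.703e-01 -6.040e-02  5.549e-01  3.779e-01] [[-0.0, -0.0], [-0.1, -0.5], [0.1, 0.4], [0.1, 0.0], [0.2, 0.1], [-0.2, 0.0]]
```

```bash
for i in 1 2 3 4; do python3 -m pendant '[{"delta_pos":[0,0.02,0.03],"spin":0},{"delta_pos":[0,0.04,0.06],"spin":0},{"delta_pos":[0,0.04,0.06],"spin":0}]' >/dev/null; python3 -c "from h import *;st()"; done
```

```text
t 4.45 tcp [ 0.3246 -0.7971  0.4499] R [[0.926, 0.368, 0.082], [0.377, -0.904, -0.202], [-0.001, 0.218, -0.976]] F [ 0.6  0.9 -1.8] op 0.0931 q [-1.25   0.916  0.027  0.015  1.98  -0.058]
t 4.75 tcp [ 0.3395 -0.8339  0.3863] R [[0.926, 0.368, 0.084], [0.377, -0.903, -0.207], [-0.0, 0.223, -0.975]] F [-0.2  0.1 -2.4] op 0.093 q [-1.247  0.997  0.026  0.015  1.894 -0.057]
t 5.05 tcp [ 0.3526 -0.8662  0.3242] R [[0.926, 0.367, 0.089], [0.377, -0.9, -0.217], [0.0, 0.234, -0.972]] F [-0.8  0.1 -1.1] op 0.0928 q [-1.245  1.073  0.025  0.015  1.807 -0.055]
t 5.35 tcp [ 0.3643 -0.8947  0.2641] R [[0.926, 0.365, 0.095], [0.377, -0.897, -0.232], [0.001, 0.251, -0.968]] F [ 0.7  0.7 -1.7] op 0.0931 q [-1.243  1.145  0.025  0.015  1.718 -0.055]
```

```bash
cat >> h.py <<'E'
def rows(X,n=None):
    s,p,R=tool(); d=R.inv().apply(np.array(X)-p); print('delta',np.round(d,3),'dist',round(np.linalg.norm(d),3))
E
python3 -c "
from h import *
rows([0.45,0,0.3])
for k in (0.5,):
  s,p,R=tool();print(R.inv().apply(k*(np.array([.45,0,.3])-p)))"
```

```text
delta [ 0.417 -0.762 -0.234] dist 0.899
[ 0.20841928 -0.3809339  -0.11709521]
```

```bash
python3 -m pendant '[{"delta_pos":[0.02,-0.035,-0.01],"spin":0},{"delta_pos":[0.042,-0.075,-0.022],"spin":0},{"delta_pos":[0.063,-0.115,-0.034],"spin":0},{"delta_pos":[0.084,-0.155,-0.046],"spin":0},{"delta_pos":[0.105,-0.194,-0.058],"spin":0},{"delta_pos":[0.126,-0.233,-0.07],"spin":0},{"delta_pos":[0.147,-0.27,-0.082],"spin":0},{"delta_pos":[0.168,-0.307,-0.094],"spin":0},{"delta_pos":[0.189,-0.345,-0.106],"spin":0},{"delta_pos":[0.208,-0.381,-0.117],"spin":0}]' >/dev/null; python3 -c "
from h import *;st();rows([0.45,0,0.3])"
```

```text
t 6.35 tcp [ 0.4042 -0.4822  0.2881] R [[0.926, 0.363, 0.1], [0.377, -0.895, -0.239], [0.003, 0.259, -0.966]] F [1.2 0.1 0.7] op 0.093 q [-0.915 -0.059  1.58  -0.068  1.367  0.275]
delta [ 0.224 -0.412 -0.122] dist 0.485
```

```bash
python3 -m pendant '[{"delta_pos":[0.021,-0.038,-0.012],"spin":0},{"delta_pos":[0.042,-0.076,-0.024],"spin":0},{"delta_pos":[0.063,-0.115,-0.035],"spin":0},{"delta_pos":[0.084,-0.155,-0.047],"spin":0},{"delta_pos":[0.105,-0.194,-0.059],"spin":0},{"delta_pos":[0.126,-0.233,-0.071],"spin":0},{"delta_pos":[0.147,-0.27,-0.082],"spin":0},{"delta_pos":[0.168,-0.307,-0.094],"spin":0},{"delta_pos":[0.189,-0.345,-0.106],"spin":0},{"delta_pos":[0.208,-0.381,-0.117],"spin":0}]' >/dev/null; python3 -c "
from h import *;st();rows([0.3,0,0.3])"
```

```text
t 7.35 tcp [ 0.4477 -0.033   0.3098] R [[0.926, 0.36, 0.11], [0.376, -0.895, -0.239], [0.012, 0.263, -0.965]] F [ 1.4 -0.2  0.2] op 0.093 q [ 0.015 -0.417  1.844 -0.243  1.604  1.18 ]
delta [-0.125 -0.085 -0.015] dist 0.152
```

```bash
python3 -c "
from h import *;rows([0.15,-0.32,0.3])"
```

```text
delta [-0.384  0.147  0.045] dist 0.414
```

```bash
python3 -m pendant '[{"delta_pos":[-0.02,0.007,0.002],"spin":0},{"delta_pos":[-0.06,0.023,0.007],"spin":0},{"delta_pos":[-0.1,0.038,0.012],"spin":0},{"delta_pos":[-0.145,0.055,0.017],"spin":0},{"delta_pos":[-0.19,0.073,0.022],"spin":0},{"delta_pos":[-0.235,0.09,0.027],"spin":0},{"delta_pos":[-0.28,0.107,0.032],"spin":0},{"delta_pos":[-0.32,0.122,0.037],"spin":0},{"delta_pos":[-0.36,0.137,0.042],"spin":0},{"delta_pos":[-0.384,0.147,0.045],"spin":0}]' >/dev/null; python3 -c "
from h import *;st();rows([0.13,-0.28,0.27])"
```

```text
t 8.35 tcp [ 0.1507 -0.3267  0.3057] R [[0.927, 0.36, 0.108], [0.376, -0.896, -0.238], [0.011, 0.261, -0.965]] F [ 1.5  0.1 -0.5] op 0.0927 q [-1.334 -0.893  2.135  0.05   1.64  -0.137]
delta [-0.002 -0.059  0.021] dist 0.062
```

```bash
for i in 1 2 3; do python3 -m pendant '[{"delta_pos":[0,-0.02,0.0],"spin":0},{"delta_pos":[0,-0.04,0.0],"spin":0},{"delta_pos":[0,-0.04,0.0],"spin":0}]' >/dev/null; python3 -c "from h import *;st()"; done
```

```text
t 8.65 tcp [ 0.1492 -0.316   0.3034] R [[0.926, 0.364, 0.097], [0.376, -0.902, -0.213], [0.01, 0.234, -0.972]] F [ 0.1  0.7 -0.7] op 0.0928 q [-1.322 -0.893  2.134  0.041  1.667 -0.127]
t 8.95 tcp [ 0.1483 -0.3045  0.3005] R [[0.925, 0.37, 0.085], [0.379, -0.906, -0.187], [0.008, 0.205, -0.979]] F [0.1 0.6 0.1] op 0.0929 q [-1.306 -0.893  2.135  0.033  1.695 -0.116]
t 9.25 tcp [ 0.1467 -0.2929  0.2986] R [[0.925, 0.373, 0.071], [0.379, -0.911, -0.161], [0.005, 0.176, -0.984]] F [-0.5  0.3 -0.4] op 0.0929 q [-1.292 -0.893  2.135  0.024  1.724 -0.104]
```

```bash
for i in 1 2 3; do python3 -m pendant '[{"delta_pos":[0,-0.03,0.0],"spin":0},{"delta_pos":[0,-0.06,0.0],"spin":0},{"delta_pos":[0,-0.08,0.0],"spin":0}]' >/dev/null; python3 -c "from h import *;st()"; done
```

```text
t 9.55 tcp [ 0.1457 -0.2722  0.2979] R [[0.926, 0.376, 0.048], [0.379, -0.918, -0.119], [-0.001, 0.128, -0.992]] F [-0.4  0.5  0.3] op 0.093 q [-1.257 -0.893  2.131  0.009  1.776 -0.072]
t 9.85 tcp [ 0.1467 -0.249   0.3015] R [[0.926, 0.377, 0.022], [0.378, -0.923, -0.078], [-0.009, 0.081, -0.997]] F [0.1 0.6 0.3] op 0.0929 q [-1.207 -0.893  2.121 -0.008  1.833 -0.026]
t 10.15 tcp [ 0.1503 -0.2222  0.3095] R [[0.926, 0.378, -0.006], [0.378, -0.925, -0.039], [-0.021, 0.034, -0.999]] F [-0.  -0.1  0.2] op 0.0929 q [-1.136 -0.892  2.104 -0.024  1.897  0.039]
```

```bash
python3 - <<'E'
import fk,numpy as np
from scipy.optimize import least_squares
D=fk.D+[([-.893,2.135,1.724],[np.hypot(.1467,.2929),.2986]),([-.893,2.131,1.776],[np.hypot(.1457,.2722),.2979]),([-.893,2.135,1.695],[np.hypot(.1483,.3045),.3005]),([1.145,.025,1.718],[np.hypot(.3643,.8947),.2641]),([1.073,.025,1.807],[np.hypot(.3526,.8662),.3242])]
g=lambda p:np.concatenate([(fk.f(p,q)-x)*1000 for q,x in D])
r=least_squares(g,[.0,.36,.42,0,.4,.25]); print(np.round(r.x,4),[np.round((fk.f(r.x,q)-x)*1000,1).tolist() for q,x in D])
E
python3 -c "
from h import *;st();rows([0.46,0.0,0.22])"
```

```text
[ 0.0037  0.3228  0.3667 -0.0627  0.5524  0.3793] [[0.3, -0.4], [-0.1, -0.7], [-0.3, 0.6], [-0.0, 0.0], [0.4, -0.1], [0.4, -0.3], [-0.2, -0.3], [0.2, -0.2], [-0.5, -0.1], [-0.2, 0.8], [-0.1, 0.7]]
t 10.15 tcp [ 0.1503 -0.2222  0.3095] R [[0.926, 0.378, -0.006], [0.378, -0.925, -0.039], [-0.021, 0.034, -0.999]] F [-0.  -0.1  0.2] op 0.0929 q [-1.136 -0.892  2.104 -0.024  1.897  0.039]
delta [ 0.372 -0.092  0.079] dist 0.392
```

```bash
python3 -m pendant '[{"delta_pos":[0.02,-0.005,0.004],"spin":0},{"delta_pos":[0.06,-0.015,0.013],"spin":0},{"delta_pos":[0.105,-0.026,0.022],"spin":0},{"delta_pos":[0.15,-0.037,0.032],"spin":0},{"delta_pos":[0.195,-0.048,0.041],"spin":0},{"delta_pos":[0.24,-0.059,0.051],"spin":0},{"delta_pos":[0.285,-0.07,0.06],"spin":0},{"delta_pos":[0.33,-0.082,0.07],"spin":0},{"delta_pos":[0.36,-0.089,0.077],"spin":0},{"delta_pos":[0.372,-0.092,0.079],"spin":0}]' 0.0 20 >/dev/null; python3 -c "
from h import *
c=pic('wrist','w1.png');st()
print(marks(c,'wrist','piece1',.2))
c=pic('top','t1.png');print(marks(c,'top','piece1'))
"
```

```text
t 11.2 tcp [0.4606 0.0029 0.2181] R [[0.925, 0.381, -0.008], [0.38, -0.924, -0.039], [-0.022, 0.032, -0.999]] F [-1.3 -0.4 -0.3] op 0.0467 q [-0.073 -0.245  1.851 -0.039  1.541  1.109]
[(0.8, [0.4337, -0.0562, 0.0038]), (0.57, [0.4448, 0.0667, 0.0044]), (0.49, [0.5047, -0.0345, 0.0021])]
[(0.37, [0.4326, -0.0558, 0.0061])]
```

View pics/w1.png

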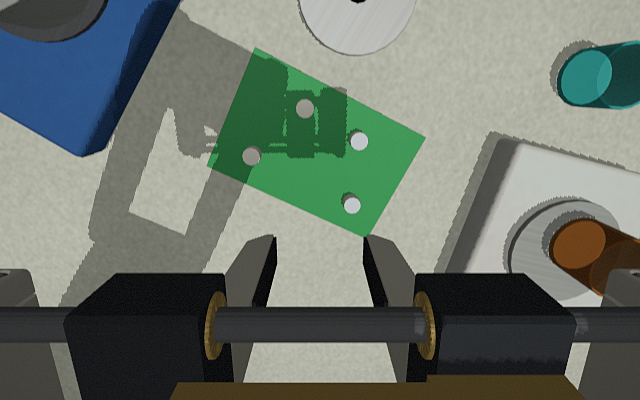

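Wrist view: the four pieces stand at (305,108), (252,155), (360,140) and (352,204), and the cup is at lower right.

```bash
cat >> h.py <<'E'
def pieces(cam,fn=None,z=0.014):
    c=robot.read_camera(cam)
    if fn: cv2.imwrite('pics/'+fn,c['color'])
    im=c['color'].astype(int); h=cv2.cvtColor(c['color'],cv2.COLOR_BGR2HSV)
    g=((h[...,0]>45)&(h[...,0]<80)&(h[...,1]>120)).astype(np.uint8)
    n,l,s,ce=cv2.connectedComponentsWithStats(g)
    # mat region projected
    poly=np.array([proj(c,[x,y,.003]) for x,y in ((.405,-.1),(.545,-.1),(.545,.11),(.405,.11))]).astype(np.int32)
    m=np.zeros(g.shape,np.uint8); cv2.fillConvexPoly(m,poly,1)
    w=((h[...,1]<60)&(h[...,2]>90)&(m>0)).astype(np.uint8)
    n,l,s,ce=cv2.connectedComponentsWithStats(w); out=[]
    for i in range(1,n):
        if s[i,4]>40 : out.append((ce[i].round().tolist(),int(s[i,4]),ray(c,*ce[i],z)[:2].round(4).tolist()))
    return c,out
E
python3 -c "
from h import *
for cam in ('wrist','top','scene'):
  print(cam,pieces(cam)[1])"
```

```text
wrist [([239.0, 74.0], 223, [0.5207, 0.1068]), ([392.0, 116.0], 390, [0.5431, -0.0584]), ([303.0, 107.0], 286, [0.5155, 0.0344]), ([357.0, 139.0], 264, [0.5061, -0.0332]), ([250.0, 154.0], 276, [0.4464, 0.07]), ([239.0, 182.0], 362, [0.4114, 0.0707]), ([378.0, 217.0], 129, [0.4325, -0.0944]), ([350.0, 202.0], 251, [0.4362, -0.0559])]
top [([291.0, 210.0], 647, [0.5254, 0.048]), ([317.0, 228.0], 281, [0.4746, -0.0213]), ([325.0, 228.0], 318, [0.4749, -0.0427]), ([346.0, 242.0], 50, [0.4337, -0.0971])]
scene [([301.0, 176.0], 117, [0.4104, 0.0437]), ([285.0, 205.0], 50, [0.4354, -0.0562]), ([313.0, 213.0], 55, [0.5058, -0.0336])]
```

```bash
python3 -c "
from h import *
rows([.4355,-.0558,.06]);rows([.4355,-.0558,.008])"
```

```text
delta [-0.04   0.037  0.162] dist 0.171
delta [-0.039  0.035  0.214] dist 0.221
```

```bash
python3 -m pendant '[{"delta_pos":[-0.01,0.009,0.03],"spin":0},{"delta_pos":[-0.022,0.02,0.075],"spin":0},{"delta_pos":[-0.034,0.031,0.12],"spin":0},{"delta_pos":[-0.04,0.037,0.155],"spin":0},{"delta_pos":[-0.04,0.036,0.185],"spin":0},{"delta_pos":[-0.039,0.035,0.205],"spin":0},{"delta_pos":[-0.039,0.035,0.213],"spin":0},{"delta_pos":[-0.039,0.035,0.214],"spin":0}]' ; python3 -c "
from h import *
rows([.4355,-.0558,.008]);pic('wrist','w2.png')"
```

```text
t: 12.3
tool_pos: [0.4343, -0.0563, 0.0081]
orientation: [3.046, 0.595, -0.022]
force: [0.0, -0.4, 0.1]
opening: 0.0464
delta [0.001 0.    0.   ] dist 0.001
```

View pics/w2.png

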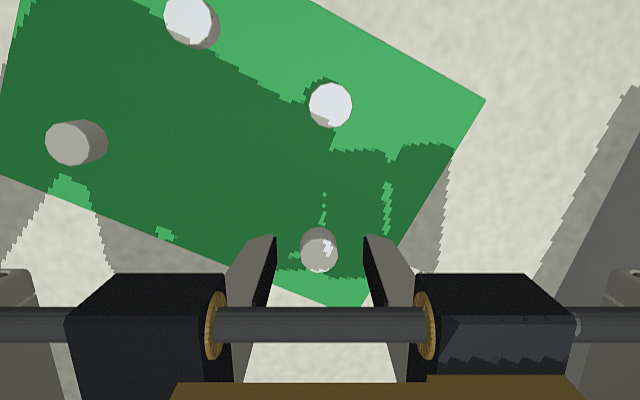

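The piece at (319,250) is centred between the fingertips, so I'll close on it.

```bash
python3 -m pendant '[{"delta_pos":[0,0,0],"spin":0},{"delta_pos":[0,0,0],"spin":0},{"delta_pos":[0,0,0],"spin":0},{"delta_pos":[0,0,0],"spin":0},{"delta_pos":[0,0,-0.02],"spin":0},{"delta_pos":[0,0,-0.06],"spin":0},{"delta_pos":[0,0,-0.1],"spin":0},{"delta_pos":[0,0,-0.14],"spin":0},{"delta_pos":[0,0,-0.16],"spin":0}]' 1 25; python3 -c "
from h import *
c=pic('wrist','w3.png')
print(marks(c,'wrist','cup'),marks(c,'wrist','pan_top'));c=robot.read_camera('top');print(marks(c,'top','cup'),marks(c,'top','pan_top'))
c=robot.read_camera('scene');print(marks(c,'scene','cup'),marks(c,'scene','pan_top'))"
```

```text
t: 13.25
tool_pos: [0.4377, -0.0501, 0.1732]
orientation: [3.044, 0.595, -0.012]
force: [1.0, 0.2, -1.3]
opening: 0.0192
[(0.69, [0.6604, -0.2395, -0.0004]), (0.62, [0.5023, -0.284, 0.0682])] []
[(0.87, [0.4944, -0.2842, 0.0634]), (0.87, [0.548, -0.4429, 0.0023]), (0.69, [0.6601, -0.2341, -0.0028]), (0.62, [0.3013, -0.3283, 0.0009])] [(0.76, [0.4849, -0.2747, 0.0655])]
[(0.81, [0.3024, -0.3333, -0.0013]), (0.77, [0.6582, -0.2373, -0.0036]), (0.74, [0.4922, -0.2848, 0.0618]), (0.73, [0.5515, -0.4459, -0.0003])] [(0.84, [0.4821, -0.2825, 0.0629]), (0.43, [0.4735, 0.0054, -0.0023])]
```

View pics/w3.png

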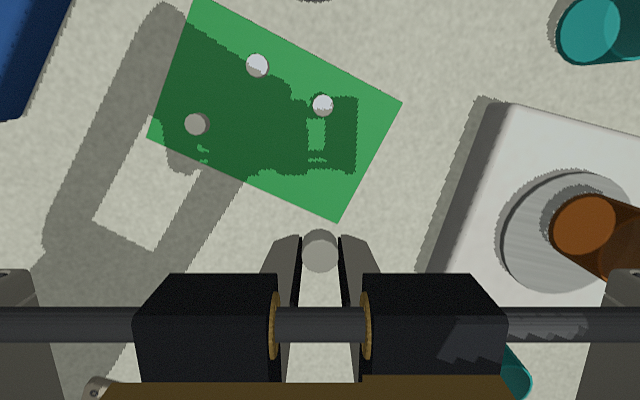

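```bash
python3 -c "
from h import *
rows([.495,-.285,.165])"
```

```text
delta [-0.033  0.24   0.011] dist 0.243
```

```bash
python3 -m pendant '[{"delta_pos":[-0.003,0.02,0.0],"spin":0},{"delta_pos":[-0.008,0.06,0.002],"spin":0},{"delta_pos":[-0.014,0.105,0.004],"spin":0},{"delta_pos":[-0.02,0.15,0.006],"spin":0},{"delta_pos":[-0.027,0.195,0.009],"spin":0},{"delta_pos":[-0.031,0.228,0.01],"spin":0},{"delta_pos":[-0.033,0.239,0.011],"spin":0},{"delta_pos":[-0.033,0.24,0.011],"spin":0}]' ; python3 -c "
from h import *
c=pic('wrist','w4.png');rows([.495,-.285,.13]);c=pic('scene','s4.png')
cv2.imwrite('pics/s4c.png',cv2.resize(c['color'][200:360,140:340],None,fx=4,fy=3.75)[:600])"
```

```text
t: 14.5
tool_pos: [0.4941, -0.2856, 0.1637]
orientation: [3.049, 0.593, -0.026]
force: [-0.5, -0.3, 0.9]
opening: 0.0191
delta [ 0.001 -0.     0.034] dist 0.034
```

View pics/w4.png

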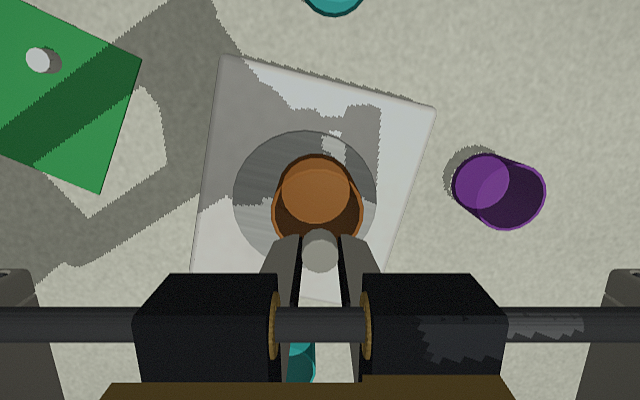

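View pics/s4c.png

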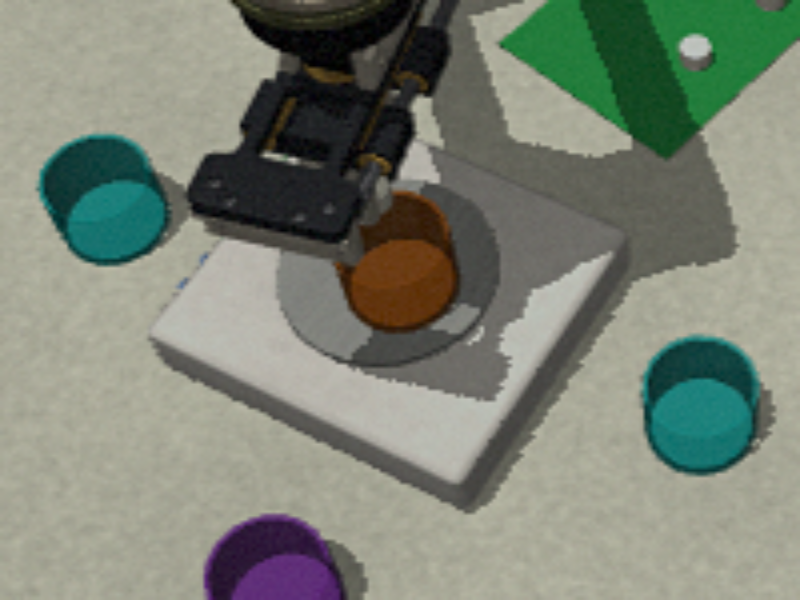

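```bash
cat >> h.py <<'E'
def cupoverlay(c,xy,z0=.065,h=.055,r=.031):
    im=c['color'].copy()
    for z,col in ((z0,(255,0,0)),(z0+h,(255,255,0))):
        P=np.array([proj(c,[xy[0]+r*np.cos(a),xy[1]+r*np.sin(a),z]) for a in np.linspace(0,2*np.pi,60)]).astype(np.int32)
        cv2.polylines(im,[P],True,col,1)
    return im
E
python3 -c "
from h import *
c=robot.read_camera('wrist');im=cupoverlay(c,(.495,-.285));cv2.imwrite('pics/w5.png',im)
c=robot.read_camera('scene');im=cupoverlay(c,(.495,-.285))[220:320,180:300]
cv2.imwrite('pics/s5.png',cv2.resize(im,None,fx=5,fy=5))"
```

```text
(no output)
```

View pics/w5.png

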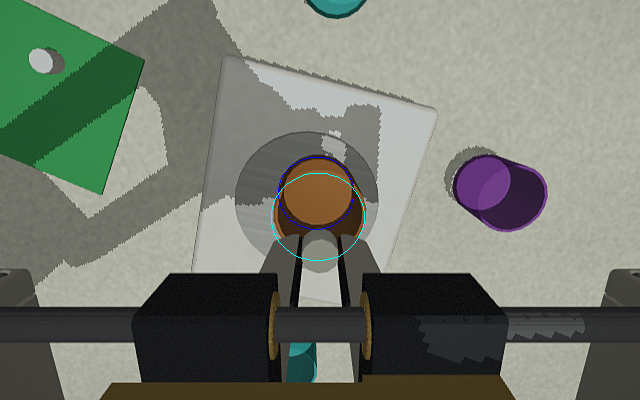

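View pics/s5.png

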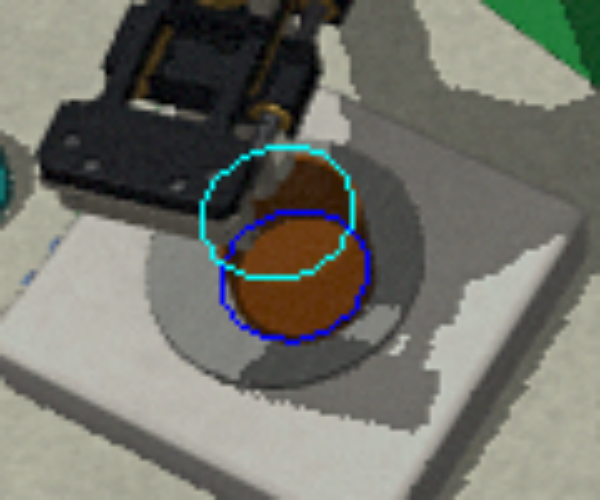

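```bash
python3 -m pendant '[{"delta_pos":[0.002,0,0.015],"spin":0},{"delta_pos":[0.002,0,0.03],"spin":0},{"delta_pos":[0.002,0,0.035],"spin":0},{"delta_pos":[0.002,0,0.035],"spin":0}]'; python3 -m pendant '[{"delta_pos":[0,0,0],"spin":0},{"delta_pos":[0,0,0],"spin":0},{"delta_pos":[0,0,0],"spin":0},{"delta_pos":[0,0,-0.03],"spin":0},{"delta_pos":[0,0,-0.05],"spin":0},{"delta_pos":[0,-0.04,-0.06],"spin":0}]' 0 ; python3 -c "
from h import *
c=pic('wrist','w6.png');rows([.5061,-.0332,.06]);rows([.5061,-.0332,.008])"
```

```text
t: 15.1
tool_pos: [0.495, -0.2829, 0.1275]
orientation: [3.049, 0.599, -0.028]
force: [-0.1, -0.3, 0.3]
opening: 0.0193
t: 15.7
tool_pos: [0.4823, -0.2467, 0.1893]
orientation: [3.046, 0.594, -0.023]
force: [0.9, 0.7, 0.9]
opening: 0.0463
delta [ 0.105 -0.186  0.122] dist 0.245
delta [ 0.106 -0.187  0.173] dist 0.276
```

View pics/w6.png

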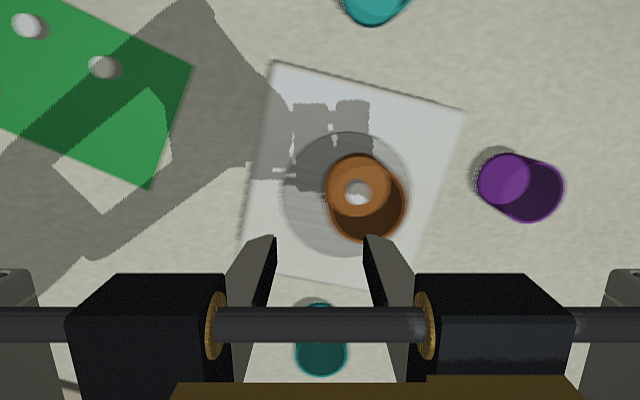

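First piece is in the cup at (357,193). Next is piece B.

```bash
python3 -m pendant '[{"delta_pos":[0.01,-0.018,0.0],"spin":0},{"delta_pos":[0.03,-0.055,0.0],"spin":0},{"delta_pos":[0.052,-0.093,0.02],"spin":0},{"delta_pos":[0.074,-0.132,0.05],"spin":0},{"delta_pos":[0.094,-0.167,0.08],"spin":0},{"delta_pos":[0.104,-0.184,0.1],"spin":0},{"delta_pos":[0.105,-0.186,0.11],"spin":0}]' ; python3 -c "
from h import *
print([p for p in pieces('wrist','w7.png')[1]]);rows([.5061,-.0332,.008])"
```

```text
t: 16.45
tool_pos: [0.5048, -0.0297, 0.0691]
orientation: [3.051, 0.603, -0.029]
force: [-0.4, -0.9, 0.1]
opening: 0.0463
[([129.0, 116.0], 628, [0.5211, 0.1035]), ([381.0, 178.0], 715, [0.5448, -0.0607]), ([233.0, 165.0], 847, [0.516, 0.034]), ([321.0, 212.0], 752, [0.5068, -0.0324]), ([155.0, 235.0], 888, [0.4478, 0.0689]), ([246.0, 270.0], 1675, [0.4448, 0.0007]), ([382.0, 252.0], 619, [0.4949, -0.0855]), ([117.0, 263.0], 491, [0.4169, 0.0885])]
delta [0.002 0.001 0.061] dist 0.061
```

View pics/w7.png

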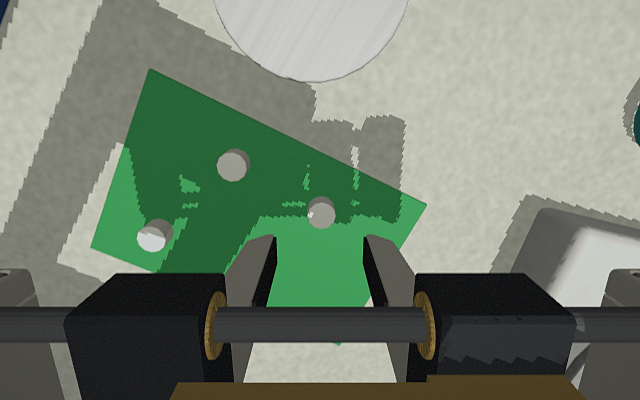

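```bash
python3 -m pendant '[{"delta_pos":[0.001,0.001,0.025],"spin":0},{"delta_pos":[0.002,0.001,0.05],"spin":0},{"delta_pos":[0.002,0.001,0.061],"spin":0},{"delta_pos":[0.002,0.001,0.061],"spin":0}]' >/dev/null;  python3 -m pendant '[{"delta_pos":[0,0,0],"spin":0},{"delta_pos":[0,0,0],"spin":0},{"delta_pos":[0,0,0],"spin":0},{"delta_pos":[0,0,0],"spin":0},{"delta_pos":[0,0,-0.02],"spin":0},{"delta_pos":[0,0,-0.06],"spin":0},{"delta_pos":[0,0,-0.1],"spin":0},{"delta_pos":[0,0,-0.14],"spin":0},{"delta_pos":[0,0,-0.16],"spin":0}]' 1 25; python3 -c "
from h import *
pic('wrist','w8.png');rows([.496,-.285,.145])"
```

```text
t: 17.8
tool_pos: [0.5093, -0.0285, 0.1714]
orientation: [3.05, 0.601, -0.025]
force: [0.8, 0.6, 0.1]
opening: 0.0192
delta [-0.11   0.231  0.038] dist 0.258
```

View pics/w8.png

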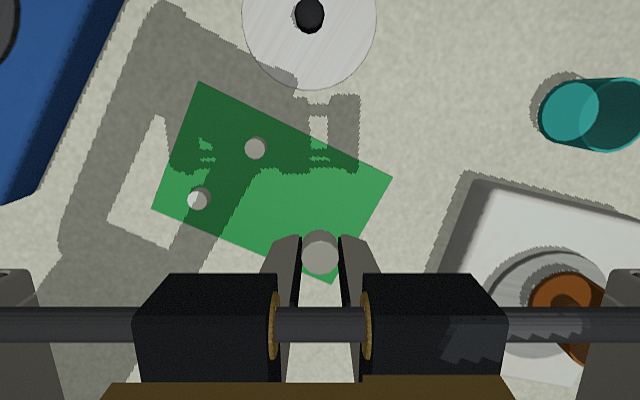

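```bash
python3 -m pendant '[{"delta_pos":[-0.01,0.02,0.0],"spin":0},{"delta_pos":[-0.027,0.06,0.003],"spin":0},{"delta_pos":[-0.046,0.1,0.007],"spin":0},{"delta_pos":[-0.064,0.14,0.011],"spin":0},{"delta_pos":[-0.083,0.185,0.016],"spin":0},{"delta_pos":[-0.098,0.22,0.025],"spin":0},{"delta_pos":[-0.102,0.231,0.04],"spin":0},{"delta_pos":[-0.102,0.231,0.053],"spin":0},{"delta_pos":[-0.102,0.231,0.055],"spin":0},{"delta_pos":[-0.102,0.231,0.055],"spin":0}]'; python3 -m pendant '[{"delta_pos":[0,0,0],"spin":0},{"delta_pos":[0,0,0],"spin":0},{"delta_pos":[0,0,0],"spin":0},{"delta_pos":[0,0,-0.03],"spin":0},{"delta_pos":[0,0,-0.05],"spin":0},{"delta_pos":[0,-0.04,-0.06],"spin":0}]' 0 ; python3 -c "
from h import *
c=pic('wrist','w9.png');rows([.515,.0342,.07])"
```

```text
t: 18.85
tool_pos: [0.5031, -0.2808, 0.1268]
orientation: [3.05, 0.603, -0.023]
force: [0.1, 0.2, -0.3]
opening: 0.0194
t: 19.45
tool_pos: [0.4901, -0.2445, 0.1886]
orientation: [3.047, 0.599, -0.017]
force: [0.5, 0.7, 1.1]
opening: 0.0465
delta [ 0.131 -0.245  0.109] dist 0.298
```

View pics/w9.png

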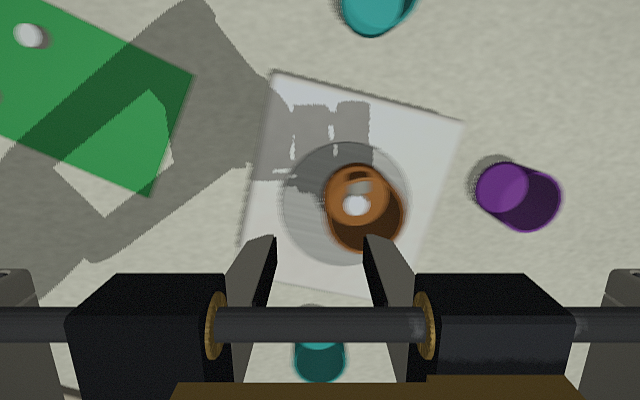

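Two are in the cup. Now piece A at (0.515, 0.034).

```bash
python3 -m pendant '[{"delta_pos":[0.009,-0.018,0.0],"spin":0},{"delta_pos":[0.026,-0.05,0.0],"spin":0},{"delta_pos":[0.046,-0.087,0.01],"spin":0},{"delta_pos":[0.066,-0.124,0.03],"spin":0},{"delta_pos":[0.086,-0.161,0.05],"spin":0},{"delta_pos":[0.106,-0.198,0.07],"spin":0},{"delta_pos":[0.122,-0.228,0.09],"spin":0},{"delta_pos":[0.13,-0.243,0.103],"spin":0},{"delta_pos":[0.131,-0.245,0.109],"spin":0}]' ; python3 -c "
from h import *
print([p for p in pieces('wrist','w10.png')[1]]);rows([.5157,.0342,.008])"
```

```text
t: 20.4
tool_pos: [0.5143, 0.0368, 0.0688]
orientation: [3.05, 0.608, -0.022]
force: [0.9, -0.1, 0.3]
opening: 0.0466
[([222.0, 165.0], 490, [0.5227, 0.107]), ([457.0, 223.0], 575, [0.545, -0.0587]), ([320.0, 212.0], 741, [0.5163, 0.0346])]
delta [0.002 0.    0.061] dist 0.061
```

View pics/w10.png

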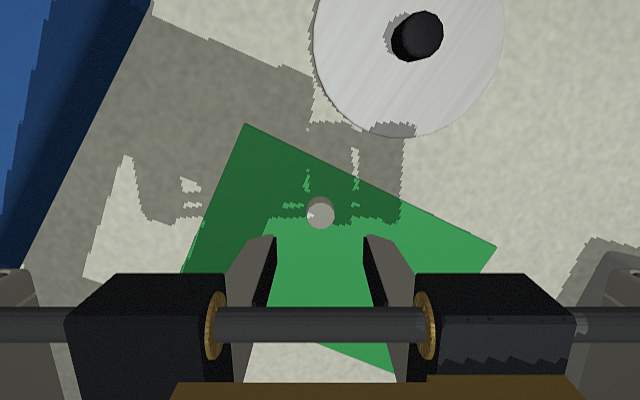

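```bash
python3 -m pendant '[{"delta_pos":[0.001,0,0.025],"spin":0},{"delta_pos":[0.002,0,0.05],"spin":0},{"delta_pos":[0.002,0,0.061],"spin":0},{"delta_pos":[0.002,0,0.061],"spin":0}]' >/dev/null;  python3 -m pendant '[{"delta_pos":[0,0,0],"spin":0},{"delta_pos":[0,0,0],"spin":0},{"delta_pos":[0,0,0],"spin":0},{"delta_pos":[0,0,0],"spin":0},{"delta_pos":[0,0,-0.02],"spin":0},{"delta_pos":[0,0,-0.06],"spin":0},{"delta_pos":[0,0,-0.1],"spin":0},{"delta_pos":[0,0,-0.14],"spin":0},{"delta_pos":[0,0,-0.16],"spin":0}]' 1 25; python3 -c "
from h import *
pic('wrist','w11.png');rows([.496,-.285,.17]);rows([.492,-.291,.128])"
```

```text
t: 21.75
tool_pos: [0.518, 0.0392, 0.1712]
orientation: [3.05, 0.606, -0.017]
force: [0.8, -0.3, -0.6]
opening: 0.0193
delta [-0.145  0.29   0.015] dist 0.325
delta [-0.151  0.293  0.057] dist 0.334
```

View pics/w11.png

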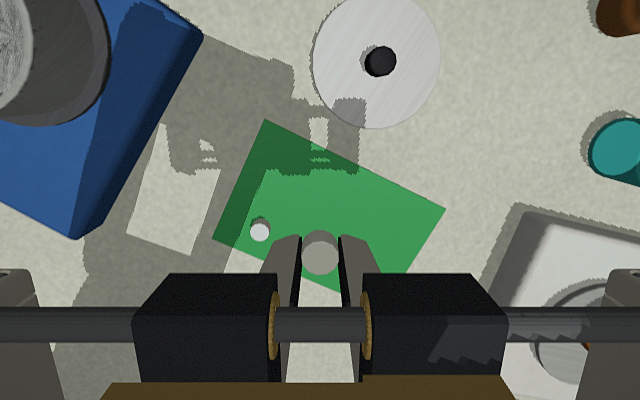

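```bash
python3 -m pendant '[{"delta_pos":[-0.012,0.024,0.0],"spin":0},{"delta_pos":[-0.034,0.067,0.003],"spin":0},{"delta_pos":[-0.055,0.11,0.006],"spin":0},{"delta_pos":[-0.076,0.152,0.009],"spin":0},{"delta_pos":[-0.097,0.194,0.011],"spin":0},{"delta_pos":[-0.118,0.236,0.013],"spin":0},{"delta_pos":[-0.138,0.275,0.015],"spin":0},{"delta_pos":[-0.15,0.291,0.02],"spin":0},{"delta_pos":[-0.151,0.293,0.025],"spin":0},{"delta_pos":[-0.151,0.293,0.035],"spin":0}]'; python3 -c "
from h import *
c=pic('wrist','w12.png');rows([.492,-.291,.128])"
```

```text
t: 22.8
tool_pos: [0.4919, -0.2905, 0.1496]
orientation: [3.049, 0.604, -0.011]
force: [-0.1, 0.4, -0.5]
opening: 0.0191
delta [0.    0.002 0.019] dist 0.019
```

```bash
python3 -m pendant '[{"delta_pos":[0,0.001,0.012],"spin":0},{"delta_pos":[0,0.001,0.02],"spin":0},{"delta_pos":[0,0.001,0.02],"spin":0}]'; python3 -m pendant '[{"delta_pos":[0,0,0],"spin":0},{"delta_pos":[0,0,0],"spin":0},{"delta_pos":[0,0,0],"spin":0},{"delta_pos":[0,0,-0.03],"spin":0},{"delta_pos":[0,0,-0.05],"spin":0},{"delta_pos":[0,-0.04,-0.06],"spin":0}]' 0 ; python3 -c "
from h import *
c=pic('wrist','w13.png');rows([.4468,.0695,.07]); c=robot.read_camera('top');cv2.imwrite('pics/t13.png',cv2.resize(c['color'][150:280,230:470],None,fx=3,fy=3)); print(marks(c,'top','piece1',.2))"
```

```text
t: 23.15
tool_pos: [0.4905, -0.2889, 0.1247]
orientation: [3.053, 0.609, -0.018]
force: [1.0, 0.6, -0.9]
opening: 0.0193
t: 23.75
tool_pos: [0.4772, -0.2532, 0.1866]
orientation: [3.05, 0.604, -0.013]
force: [-0.9, 1.8, 0.1]
opening: 0.0464
delta [ 0.097 -0.306  0.107] dist 0.338
[(0.48, [0.4483, 0.0725, 0.0027]), (0.25, [0.7424, 0.116, 0.0009])]
```

View pics/w13.png

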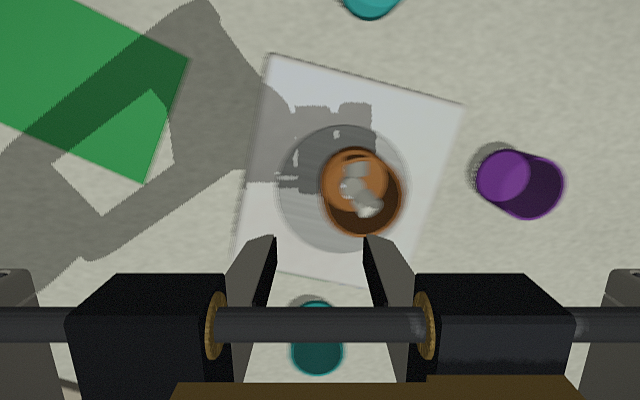

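View pics/t13.png

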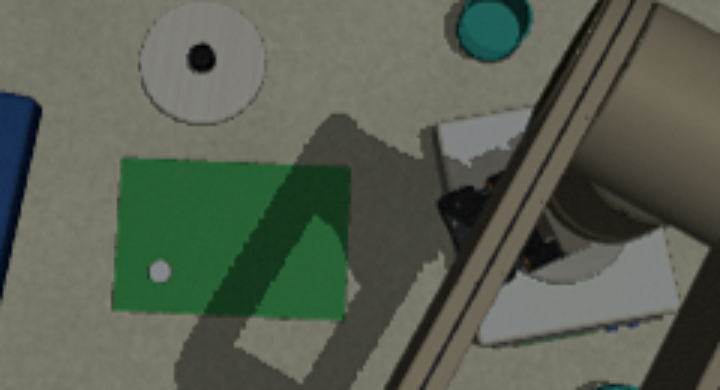

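Three are in the cup, with one left on the mat at about (0.447, 0.070).

```bash
python3 -m pendant '[{"delta_pos":[0.006,-0.02,0.0],"spin":0},{"delta_pos":[0.018,-0.06,0.0],"spin":0},{"delta_pos":[0.032,-0.1,0.01],"spin":0},{"delta_pos":[0.045,-0.143,0.03],"spin":0},{"delta_pos":[0.058,-0.184,0.05],"spin":0},{"delta_pos":[0.071,-0.225,0.07],"spin":0},{"delta_pos":[0.084,-0.266,0.09],"spin":0},{"delta_pos":[0.094,-0.298,0.1],"spin":0},{"delta_pos":[0.097,-0.306,0.107],"spin":0}]' ; python3 -c "
from h import *
print([p for p in pieces('wrist','w14.png')[1]]);rows([.447,.0695,.008])"
```

```text
t: 24.8
tool_pos: [0.4463, 0.0692, 0.067]
orientation: [3.051, 0.615, -0.018]
force: [0.7, -1.0, 0.8]
opening: 0.0465
[([305.0, 84.0], 490, [0.5223, 0.1087]), ([542.0, 156.0], 881, [0.5419, -0.0534]), ([315.0, 213.0], 760, [0.4471, 0.0705]), ([258.0, 238.0], 286, [0.4149, 0.1002]), ([392.0, 267.0], 1709, [0.43, 0.0022]), ([312.0, 261.0], 479, [0.4128, 0.0587]), ([529.0, 262.0], 52, [0.4717, -0.0892])]
delta [ 0.002 -0.002  0.058] dist 0.058
```

View pics/w14.png

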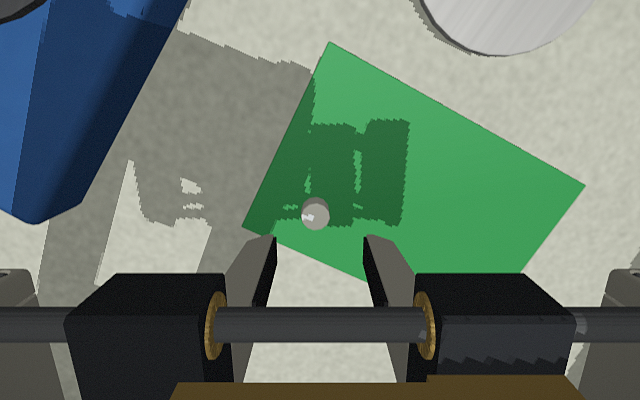

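```bash
python3 -m pendant '[{"delta_pos":[0.001,-0.002,0.025],"spin":0},{"delta_pos":[0.002,-0.002,0.05],"spin":0},{"delta_pos":[0.002,-0.002,0.058],"spin":0},{"delta_pos":[0.002,-0.002,0.058],"spin":0}]' >/dev/null;  python3 -m pendant '[{"delta_pos":[0,0,0],"spin":0},{"delta_pos":[0,0,0],"spin":0},{"delta_pos":[0,0,0],"spin":0},{"delta_pos":[0,0,0],"spin":0},{"delta_pos":[0,0,-0.02],"spin":0},{"delta_pos":[0,0,-0.06],"spin":0},{"delta_pos":[0,0,-0.1],"spin":0},{"delta_pos":[0,0,-0.14],"spin":0},{"delta_pos":[0,0,-0.16],"spin":0}]' 1 25; python3 -c "
from h import *
pic('wrist','w15.png');rows([.496,-.285,.17]);rows([.496,-.285,.128])"
```

```text
t: 26.15
tool_pos: [0.4494, 0.0738, 0.1719]
orientation: [3.051, 0.614, -0.014]
force: [0.9, 0.8, -0.4]
opening: 0.0191
delta [-0.097  0.348  0.015] dist 0.362
delta [-0.096  0.347  0.057] dist 0.365
```

View pics/w15.png

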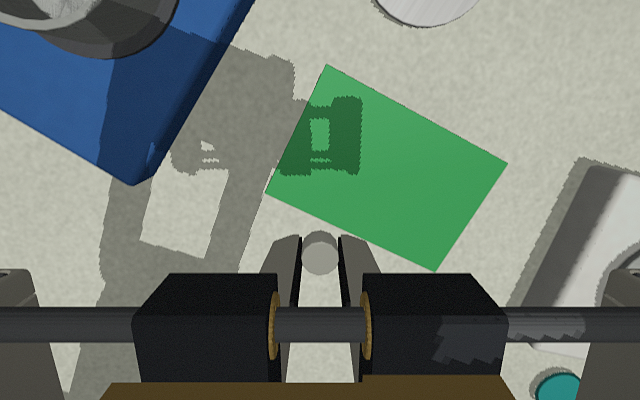

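```bash
python3 -m pendant '[{"delta_pos":[-0.006,0.022,0.0],"spin":0},{"delta_pos":[-0.018,0.066,0.003],"spin":0},{"delta_pos":[-0.03,0.11,0.006],"spin":0},{"delta_pos":[-0.043,0.155,0.009],"spin":0},{"delta_pos":[-0.056,0.2,0.011],"spin":0},{"delta_pos":[-0.069,0.245,0.013],"spin":0},{"delta_pos":[-0.081,0.288,0.015],"spin":0},{"delta_pos":[-0.09,0.325,0.018],"spin":0},{"delta_pos":[-0.096,0.345,0.022],"spin":0},{"delta_pos":[-0.096,0.347,0.03],"spin":0}]'; python3 -c "
from h import *
c=pic('wrist','w16.png');rows([.496,-.285,.128])"
```

```text
t: 27.2
tool_pos: [0.4962, -0.2866, 0.1549]
orientation: [3.051, 0.609, -0.008]
force: [-0.8, 0.5, -0.1]
opening: 0.0192
delta [ 0.001 -0.     0.025] dist 0.025
```

View pics/w16.png

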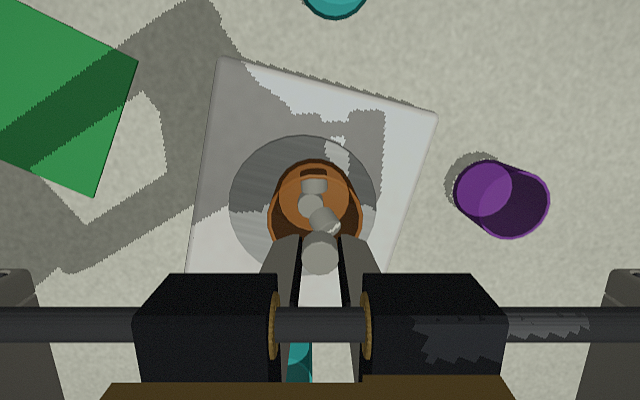

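```bash
python3 -m pendant '[{"delta_pos":[0,0,0.015],"spin":0},{"delta_pos":[0,0,0.026],"spin":0},{"delta_pos":[0,0,0.026],"spin":0}]'; python3 -m pendant '[{"delta_pos":[0,0,0],"spin":0},{"delta_pos":[0,0,0],"spin":0},{"delta_pos":[0,0,0],"spin":0},{"delta_pos":[0,0,-0.03],"spin":0},{"delta_pos":[0,0,-0.05],"spin":0},{"delta_pos":[0,-0.04,-0.06],"spin":0},{"delta_pos":[0,-0.06,-0.08],"spin":0}]' 0 ; python3 -c "
from h import *
c=pic('wrist','w17.png');st()"
```

```text
t: 27.55
tool_pos: [0.4938, -0.2832, 0.1235]
orientation: [3.056, 0.614, -0.016]
force: [-0.3, -0.1, -0.5]
opening: 0.0191
t: 28.25
tool_pos: [0.47, -0.2241, 0.2019]
orientation: [3.058, 0.613, -0.018]
force: [0.5, 0.2, -0.4]
opening: 0.0464
t 28.3 tcp [ 0.4712 -0.223   0.2064] R [[0.922, 0.387, -0.002], [0.387, -0.922, -0.027], [-0.012, 0.024, -1.0]] F [4.1 0.  3. ] op 0.0464 q [-0.523 -0.087  1.731 -0.024  1.486  0.653]
```

View pics/w17.png

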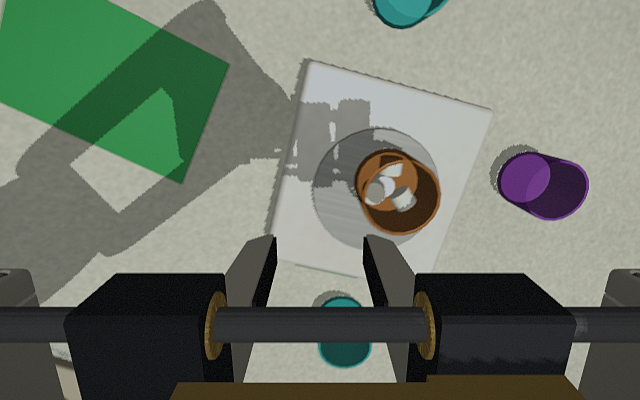

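```bash
cat > kin.py <<'E'
import numpy as np
from scipy.spatial.transform import Rotation as Rn
from scipy.optimize import least_squares
a1,d1,L2,a3,L4,d6=0.0037,0.3228,0.3667,-0.0627,0.5524,0.3793
S4,S6,K=1,1,0.0
lo=np.array([-2.96,-.89,.02,-1.34,0,-2.66]);hi=np.array([2.96,2.26,2.5,4.48,2.73,2.66])
def fk(q):
    A=Rn.from_euler('z',q[0]); B=A*Rn.from_euler('y',q[1]); C=A*Rn.from_euler('y',q[1]+q[2])
    W=A.apply([a1,0,d1])+B.apply([0,0,L2])+C.apply([-a3*1.0,0,L4])
    if 1: W=A.apply([a1,0,d1])+B.apply([0,0,L2])+C.apply([-a3,0,L4])
    R=C*Rn.from_euler('z',S4*q[3])*Rn.from_euler('y',q[4])*Rn.from_euler('z',S6*q[5]+K)
    return W+R.apply([0,0,d6]),R
def ik(X,R,q0,n=1):
    def g(q):
        p,r=fk(q); return np.concatenate([(p-X)*10,(r*R.inv()).as_rotvec()*3])
    best=None
    for k in range(n):
        s=q0 if k==0 else lo+np.random.rand(6)*(hi-lo)
        r=least_squares(g,np.clip(s,lo+1e-6,hi-1e-6),bounds=(lo,hi))
        if best is None or r.cost<best.cost: best=r
    return best
if __name__=='__main__':
    import itertools,kin
    T=[([-1.269,.131,1.489,0,1.523,-.085],[.2262,-.5551,.2176],[[0.926, 0.377, -0.001], [0.377, -0.926, 0.002], [0.0, -0.002, -1.0]]),
    ([0.015,-.417,1.844,-.243,1.604,1.18],[.4477,-.033,.3098],[[0.926, 0.36, 0.11], [0.376, -0.895, -0.239], [0.012, 0.263, -0.965]]),
    ([-.523,-.087,1.731,-.024,1.486,.653],[.4712,-.223,.2064],[[0.922, 0.387, -0.002], [0.387, -0.922, -0.027], [-0.012, 0.024, -1.0]])]
    for s4,s6,k in itertools.product((1,-1),(1,-1),(0,np.pi/2,np.pi,-np.pi/2)):
        kin.S4,kin.S6,kin.K=s4,s6,k
        e=[]
        for q,x,M in T:
            p,r=kin.fk(q); e+= [np.linalg.norm(p-x).round(4),(r*Rn.from_matrix(M).inv()).magnitude().round(3)]
        if max(e)<.6: print(s4,s6,k,e)
E
python3 kin.py
```

```text
Traceback (most recent call last):
  File "kin.py", line 31, in <module>
    p,r=kin.fk(q); e+= [np.linalg.norm(p-x).round(4),(r*Rn.from_matrix(M).inv()).magnitude().round(3)]
                                                     ^^^^^^^^^^^^^^^^^^^^^^^^^^^^^^^^^^^^^^^^^^^^^
AttributeError: 'float' object has no attribute 'round'
```

```bash
sed -i 's/\.magnitude()\.round(3)/.magnitude()/' kin.py; python3 kin.py
```

```text
1 1 1.5707963267948966 [np.float64(0.051), 0.0007588622421221756, np.float64(0.0517), 0.0003161064373791843, np.float64(0.0513), 0.0008012920285970547]
-1 1 1.5707963267948966 [np.float64(0.051), 0.0007588622421221756, np.float64(0.131), 0.48630185833405914, np.float64(0.0332), 0.04838160191570648]
```

```bash
cat > refit.py <<'E'
import numpy as np
from scipy.optimize import least_squares
from scipy.spatial.transform import Rotation as Rn
D=[([-1.269,.131,1.489,0,1.523,-.085],[.2262,-.5551,.2176]),
([-1.251,.9,.022,.002,2.198,-.066],[.293,-.7199,.456]),
([-1.247,.988,.022,.005,2.061,-.061],[.316,-.7762,.3864]),
([-1.253,.835,.022,.016,2.066,-.06],[.3079,-.7556,.5132]),
([-1.243,1.145,.025,.015,1.718,-.055],[.3643,-.8947,.2641]),
([-.915,-.059,1.58,-.068,1.367,.275],[.4042,-.4822,.2881]),
([.015,-.417,1.844,-.243,1.604,1.18],[.4477,-.033,.3098]),
([-1.334,-.893,2.135,.05,1.64,-.137],[.1507,-.3267,.3057]),
([-1.257,-.893,2.131,.009,1.776,-.072],[.1457,-.2722,.2979]),
([-1.136,-.892,2.104,-.024,1.897,.039],[.1503,-.2222,.3095]),
([-.073,-.245,1.851,-.039,1.541,1.109],[.4606,.0029,.2181]),
([-.523,-.087,1.731,-.024,1.486,.653],[.4712,-.223,.2064])]
def fk(p,q):
    a1,e1,d1,L2,a3,L4,d6,w=p
    A=Rn.from_euler('z',q[0]); B=A*Rn.from_euler('y',q[1]); C=A*Rn.from_euler('y',q[1]+q[2])
    E=C*Rn.from_euler('z',q[3])
    F=E*Rn.from_euler('y',q[4])
    return A.apply([a1,e1,d1])+B.apply([0,0,L2])+C.apply([a3,0,L4])+F.apply([w,0,d6])
g=lambda p:np.concatenate([(fk(p,q)-x)*1000 for q,x in D])
r=least_squares(g,[0,.05,.32,.37,.06,.5,.3,0]);print(r.x.round(4));print(g(r.x).reshape(-1,3).round(1))
E
python3 refit.py
```

```text
[1.000e-04 5.120e-02 3.184e-01 3.690e-01 6.200e-02 5.535e-01 3.774e-01
 3.000e-04]
[[ 0.2  0.   0.2]
 [-0.1 -0.  -0.4]
 [ 0.1  0.2  0.6]
 [ 0.1 -0.1  0. ]
 [-0.1 -0.1  0.3]
 [-0.2 -0.1 -0.1]
 [-0.1  0.1 -0.1]
 [ 0.1  0.  -0.1]
 [-0.1  0.1 -0.1]
 [-0.1 -0.1 -0.1]
 [ 0.1 -0.  -0.2]
 [ 0.  -0.   0.1]]
```

```bash
cat > kin.py <<'E'
import numpy as np
from scipy.spatial.transform import Rotation as Rn
from scipy.optimize import least_squares
lo=np.array([-2.96,-.89,.02,-1.34,0,-2.66]);hi=np.array([2.96,2.26,2.5,4.48,2.73,2.66])
def fk(q):
    A=Rn.from_euler('z',q[0]); B=A*Rn.from_euler('y',q[1]); C=A*Rn.from_euler('y',q[1]+q[2])
    R=C*Rn.from_euler('z',q[3])*Rn.from_euler('y',q[4])*Rn.from_euler('z',q[5]+np.pi/2)
    return A.apply([0,.0512,.3184])+B.apply([0,0,.369])+C.apply([.062,0,.5535])+R.apply([0,0,.3774]),R
def ik(X,R,q0=None,n=6,seed=0):
    rng=np.random.default_rng(seed)
    def g(q):
        p,r=fk(q); return np.concatenate([(p-X)*10,(r*R.inv()).as_rotvec()*3])
    out=[]
    for k in range(n):
        s=q0 if (k==0 and q0 is not None) else lo+rng.random(6)*(hi-lo)
        r=least_squares(g,np.clip(s,lo+1e-4,hi-1e-4),bounds=(lo,hi),max_nfev=60)
        out.append(r)
        if r.cost<1e-8 and q0 is not None: break
    return min(out,key=lambda r:r.cost)
def toolR(phi,T,s=0,flip=False):
    # z=(sinT d, -cosT), y horizontal perp
    d=np.array([np.cos(phi),np.sin(phi),0]); z=np.sin(T)*d+np.array([0,0,-np.cos(T)])
    y=np.cross([0,0,1],d)*(-1 if flip else 1); x=np.cross(y,z)
    return Rn.from_matrix(np.array([x,y,z]).T)*Rn.from_euler('z',s)
E
cat > srch.py <<'E'
from kin import *
cup=np.array([.495,-.285,.096]); jar=np.array([.543,.292,.172])
for T in (50,58,):
  T=np.radians(T)
  for ph in range(-180,180,30):
    phi=np.radians(ph); z=toolR(phi,T).apply([0,0,1])
    for flip in (0,1):
        R0=toolR(phi,T,0,flip)
        r=ik(cup+.019*z,R0,n=10)
        if r.cost>1e-6: continue
        q=r.x; c1=q
        rj=ik(jar+.019*z,R0,q,n=1)
        res=[]
        for s in (np.pi,-np.pi):
            qq=q.copy()
            a=rj.x.copy()
            ok=(-2.66<a[5]+s<2.66)
            res.append(ok)
        print(round(np.degrees(T)),ph,flip,'cup',q.round(2),'jar %.1e'%rj.cost,rj.x.round(2),res)
E
python3 srch.py
```

```text
50 -180 0 cup [-0.42  0.96  0.88 -0.37  2.1   1.1 ] jar 1.5e-22 [0.28 1.04 0.6  0.3  2.33 1.97] [np.False_, np.True_]
50 -180 1 cup [-0.42  0.96  0.88 -0.37  2.1  -2.04] jar 1.4e-22 [ 0.28  1.04  0.6   0.3   2.33 -1.18] [np.True_, np.False_]
50 -150 0 cup [-0.27  0.76  1.19 -0.6   1.84  0.81] jar 5.5e-20 [ 0.45  1.15  0.43 -0.09  2.43  1.45] [np.False_, np.True_]
50 -150 1 cup [-0.27  0.76  1.19 -0.6   1.84 -2.33] jar 5.7e-20 [ 0.45  1.15  0.43 -0.09  2.43 -1.69] [np.True_, np.False_]
50 -120 0 cup [-0.16  0.49  1.57 -0.8   1.51  0.6 ] jar 7.5e-19 [ 0.6   1.02  0.64 -0.44  2.26  0.98] [np.False_, np.True_]
50 -120 1 cup [-0.16  0.49  1.57 -0.8   1.51 -2.54] jar 7.7e-19 [ 0.6   1.02  0.64 -0.44  2.26 -2.16] [np.True_, np.False_]
50 -90 0 cup [-0.12  0.17  1.98 -1.    1.12  0.4 ] jar 6.7e-25 [ 0.74  0.77  1.02 -0.65  1.94  0.69] [np.False_, np.True_]
50 -60 0 cup [-0.27 -0.2   2.35 -1.15  0.63  0.05] jar 4.5e-30 [ 0.84  0.47  1.45 -0.82  1.58  0.46] [np.False_, np.False_]
50 0 1 cup [-1.06 -0.2   2.35  1.11  0.84 -0.2 ] jar 2.3e-02 [ 0.63 -0.3   2.22 -0.76  0.63  2.66] [np.False_, np.T
[... 2844 characters left out ...]
  0.59  2.01  2.22] jar 1.1e-05 [-0.12  0.23  1.84  1.02  1.41  2.66] [np.False_, np.True_]
58 90 1 cup [-0.94  0.87  1.1   0.59  2.01 -0.92] jar 8.0e-23 [-0.12  0.22  1.84  1.02  1.41 -0.48] [np.False_, np.False_]
58 120 0 cup [-0.76  1.09  0.74  0.32  2.28  1.93] jar 5.8e-22 [-0.03  0.58  1.37  0.83  1.79  2.51] [np.False_, np.True_]
58 120 1 cup [-0.76  1.09  0.74  0.32  2.28 -1.21] jar 5.3e-22 [-0.03  0.58  1.37  0.83  1.79 -0.63] [np.True_, np.False_]
58 150 0 cup [-0.58  1.19  0.58 -0.07  2.38  1.49] jar 3.6e-30 [0.11 0.91 0.89 0.64 2.15 2.33] [np.False_, np.True_]
58 150 1 cup [-0.58  1.19  0.58 -0.07  2.38 -1.65] jar 1.2e-29 [ 0.11  0.91  0.89  0.64  2.15 -0.81] [np.True_, np.False_]
```

```bash
python3 -c "
from h import *
st();rows([-.18,-.68,.36])
import kin
s=robot.read_state();print(kin.fk(s['q'])[0]-s['tool_pos'])"
```

```text
t 28.3 tcp [ 0.4712 -0.223   0.2064] R [[0.922, 0.387, -0.002], [0.387, -0.922, -0.027], [-0.012, 0.024, -1.0]] F [4.1 0.  3. ] op 0.0464 q [-0.523 -0.087  1.731 -0.024  1.486  0.653]
delta [-0.779  0.173 -0.14 ] dist 0.81
[ 6.85996843e-05 -3.79444072e-05 -1.48906962e-04]
```

```bash
python3 -m pendant '[{"delta_pos":[-0.02,0.005,-0.02],"spin":-0.05},{"delta_pos":[-0.05,0.012,-0.05],"spin":-0.15},{"delta_pos":[-0.09,0.02,-0.075],"spin":-0.26},{"delta_pos":[-0.13,0.03,-0.1],"spin":-0.37},{"delta_pos":[-0.17,0.04,-0.12],"spin":-0.48},{"delta_pos":[-0.215,0.05,-0.13],"spin":-0.59},{"delta_pos":[-0.26,0.06,-0.135],"spin":-0.7},{"delta_pos":[-0.305,0.07,-0.138],"spin":-0.81},{"delta_pos":[-0.35,0.08,-0.14],"spin":-0.9},{"delta_pos":[-0.4,0.09,-0.14],"spin":-0.91}]' -1; python3 -c "
from h import *
st();rows([-.18,-.68,.36])"
```

```text
t: 29.3
tool_pos: [0.1369, -0.4575, 0.355]
orientation: [2.473, 1.901, -0.03]
force: [1.1, 0.5, -0.3]
opening: 0.093
t 29.3 tcp [ 0.1369 -0.4575  0.355 ] R [[0.257, 0.966, -0.002], [0.966, -0.257, -0.029], [-0.029, 0.006, -1.0]] F [ 1.1  0.5 -0.3] op 0.093 q [-1.382 -0.246  1.604 -0.007  1.754 -1.124]
delta [-0.296 -0.249  0.002] dist 0.387
```

```bash
python3 -m pendant '[{"delta_pos":[-0.03,-0.026,0],"spin":0},{"delta_pos":[-0.065,-0.055,0],"spin":0},{"delta_pos":[-0.1,-0.085,0],"spin":0},{"delta_pos":[-0.138,-0.116,0],"spin":0},{"delta_pos":[-0.176,-0.148,0],"spin":0},{"delta_pos":[-0.214,-0.18,0],"spin":0},{"delta_pos":[-0.25,-0.21,0],"spin":0},{"delta_pos":[-0.28,-0.236,0],"spin":0},{"delta_pos":[-0.295,-0.248,0],"spin":0},{"delta_pos":[-0.3,-0.25,0],"spin":0}]'; python3 -c "
from h import *
st()"
for i in 1 2; do python3 -m pendant '[{"delta_pos":[-0.03,0,-0.03],"spin":0},{"delta_pos":[-0.06,0,-0.06],"spin":0},{"delta_pos":[-0.08,0,-0.08],"spin":0}]' >/dev/null; python3 -c "
from h import *
st()"; done
```

```text
t: 30.3
tool_pos: [-0.1841, -0.6836, 0.3613]
orientation: [2.475, 1.899, -0.029]
force: [-0.1, -0.7, 0.2]
opening: 0.0932
t 30.3 tcp [-0.1841 -0.6836  0.3613] R [[0.259, 0.966, -0.002], [0.965, -0.259, -0.029], [-0.028, 0.006, -1.0]] F [-0.1 -0.7  0.2] op 0.0932 q [-1.91   0.402  0.912  0.008  1.8   -1.646]
t 30.6 tcp [-0.2007 -0.7472  0.4317] R [[0.258, 0.966, -0.002], [0.966, -0.258, -0.031], [-0.03, 0.006, -1.0]] F [ 0.6 -0.8  1.5] op 0.0935 q [-1.903  0.736  0.323  0.009  2.053 -1.638]
t 30.9 tcp [-0.2036 -0.7621  0.4609] R [[0.257, 0.966, -0.009], [0.964, -0.257, -0.061], [-0.062, 0.007, -0.998]] F [ 0.  -0.9 -1. ] op 0.093 q [-1.902  0.89   0.028  0.014  2.162 -1.634]
```

```bash
for i in 1 2 3; do python3 -m pendant '[{"delta_pos":[-0.04,0,-0.04],"spin":0},{"delta_pos":[-0.08,0,-0.08],"spin":0},{"delta_pos":[-0.12,0,-0.12],"spin":0}]' |grep force; python3 -c "
from h import *
st()"; done
```

```text
force: [-0.7, 0.3, 0.2]
t 31.2 tcp [-0.2027 -0.7593  0.4928] R [[0.256, 0.966, -0.022], [0.96, -0.257, -0.108], [-0.11, 0.007, -0.994]] F [-0.7  0.3  0.2] op 0.0928 q [-1.904  0.853  0.022  0.017  2.156 -1.633]
force: [-0.1, 0.3, -0.4]
t 31.5 tcp [-0.2018 -0.7553  0.5234] R [[0.255, 0.966, -0.034], [0.954, -0.257, -0.153], [-0.157, 0.006, -0.988]] F [-0.1  0.3 -0.4] op 0.093 q [-1.906  0.815  0.022  0.022  2.148 -1.633]
force: [0.2, 0.7, 0.1]
t 31.8 tcp [-0.2007 -0.7498  0.5537] R [[0.253, 0.966, -0.046], [0.946, -0.257, -0.197], [-0.202, 0.006, -0.979]] F [0.2 0.7 0.1] op 0.0931 q [-1.909  0.776  0.022  0.026  2.14  -1.632]
```

```bash
for i in 1 2; do python3 -m pendant '[{"delta_pos":[-0.1,0,-0.1],"spin":0},{"delta_pos":[-0.2,0,-0.2],"spin":0},{"delta_pos":[-0.3,0,-0.3],"spin":0}]' |grep force; python3 -c "
from h import *
st()"; done;  python3 -m pendant '[{"delta_pos":[-0.0,0,-0.1],"spin":0},{"delta_pos":[-0.0,0,-0.2],"spin":0},{"delta_pos":[-0.0,0,-0.3],"spin":0}]' |grep force; python3 -c "
from h import *
st()"
```

```text
force: [0.3, -0.4, 0.5]
t 32.1 tcp [-0.198  -0.7394  0.5877] R [[0.25, 0.966, -0.058], [0.936, -0.257, -0.239], [-0.246, 0.006, -0.969]] F [ 0.3 -0.4  0.5] op 0.0931 q [-1.912  0.732  0.022  0.031  2.14  -1.632]
force: [0.6, 0.3, 1.2]
t 32.4 tcp [-0.195  -0.7274  0.6214] R [[0.247, 0.966, -0.069], [0.925, -0.257, -0.281], [-0.289, 0.006, -0.957]] F [0.6 0.3 1.2] op 0.0931 q [-1.916  0.688  0.023  0.036  2.139 -1.632]
force: [-0.6, -0.1, -0.8]
t 32.7 tcp [-0.1743 -0.6476  0.7038] R [[0.245, 0.966, -0.076], [0.916, -0.257, -0.308], [-0.317, 0.006, -0.948]] F [-0.6 -0.1 -0.8] op 0.0931 q [-1.931  0.555  0.022  0.048  2.242 -1.635]
```

```bash
for i in 1 2 3; do python3 -m pendant '[{"delta_pos":[-0.08,0,-0.05],"spin":0},{"delta_pos":[-0.16,0,-0.1],"spin":0},{"delta_pos":[-0.24,0,-0.15],"spin":0}]' |grep force; done; python3 -c "
from h import *
st()";  for i in 1 2 3; do python3 -m pendant '[{"delta_pos":[-0.08,0,0],"spin":0},{"delta_pos":[-0.16,0,0],"spin":0},{"delta_pos":[-0.24,0,0],"spin":0}]' |grep force;done; python3 -c "
from h import *
st()"
```

```text
force: [0.0, -0.6, -0.4]
force: [0.5, 0.5, -0.8]
force: [-0.1, 0.3, 0.8]
t 33.6 tcp [-0.1829 -0.6794  0.7315] R [[0.233, 0.966, -0.108], [0.868, -0.257, -0.425], [-0.438, 0.006, -0.899]] F [-0.1  0.3  0.8] op 0.0932 q [-1.934  0.538  0.023  0.059  2.129 -1.63 ]
force: [0.7, -0.8, 0.3]
force: [0.2, -0.7, 0.3]
force: [0.3, 0.7, 0.2]
t 34.5 tcp [-0.2182 -0.813   0.6785] R [[0.217, 0.966, -0.137], [0.804, -0.257, -0.536], [-0.553, 0.006, -0.833]] F [0.3 0.7 0.2] op 0.0929 q [-1.918  0.671  0.023  0.055  1.863 -1.624]
```

```bash
for i in 1 2 3 4 5; do python3 -m pendant '[{"delta_pos":[-0.08,0,-0.03],"spin":0},{"delta_pos":[-0.16,0,-0.06],"spin":0},{"delta_pos":[-0.24,0,-0.09],"spin":0}]' |grep force; done; python3 -c "
from h import *
st()"
```

```text
force: [0.3, 0.5, -0.2]
force: [-0.4, 0.1, 0.4]
force: [1.0, 0.8, 0.1]
force: [0.1, 0.2, -1.1]
force: [-0.2, -0.1, -0.4]
t 36.0 tcp [-0.213  -0.7917  0.8197] R [[0.174, 0.966, -0.188], [0.642, -0.257, -0.722], [-0.746, 0.005, -0.665]] F [-0.2 -0.1 -0.4] op 0.0926 q [-1.933  0.538  0.023  0.081  1.74  -1.622]
```

```bash
for i in 1 2 3 4; do python3 -m pendant '[{"delta_pos":[-0.08,0,-0.0],"spin":0},{"delta_pos":[-0.16,0,-0.0],"spin":0},{"delta_pos":[-0.24,0,-0.0],"spin":0}]' |grep force; done; python3 -c "
from h import *
st()"
```

```text
force: [1.3, -0.7, -0.6]
force: [-0.6, -0.0, -0.1]
force: [-0.0, -0.2, -0.8]
force: [0.8, 0.2, 1.0]
t 37.2 tcp [-0.2266 -0.8421  0.8725] R [[0.135, 0.966, -0.219], [0.49, -0.257, -0.833], [-0.861, 0.005, -0.508]] F [0.8 0.2 1. ] op 0.0932 q [-1.931  0.55   0.023  0.089  1.534 -1.621]
```

```bash
cat > plan.py <<'E'
import sys
from kin import *
from h import tool
def path(q0,pts,R,spins=None,n=12):
    q=q0;p0,_=fk(q0)
    for k,p in enumerate(pts):
        for t in np.linspace(0,1,n+1)[1:]:
            X=p0+(np.array(p)-p0)*t
            r=ik(X,R,q,n=1)
            dq=np.abs(r.x-q).max(); q=r.x
            if r.cost>1e-7 or dq>.5: print('  !',k,round(t,2),'cost %.1e'%r.cost,'dq',dq.round(2))
        print(np.round(p,3),q.round(2),'margin',np.minimum(q-lo,hi-q).min().round(2)); p0=np.array(p)
    return q
E
python3 - <<'E'
from plan import *
s,p,R=tool(); z=R.apply([0,0,1]); q=np.array(s['q'])
cup=np.array([.496,-.285,.094]); jar=np.array([.543,.292,.172])
q=path(q,[[.2,-.6,.5],cup-.101*z+[0,0,.15],cup-.101*z,cup+.019*z,cup+.019*z+[0,0,.2],jar+.019*z+[0,0,.12],jar+.019*z],R)
print(q[5]-np.pi)
E
```

```text
[ 0.2 -0.6  0.5] [-0.92 -0.44  1.83 -0.85  1.13 -0.53] margin 0.45
[ 0.518 -0.201  0.295] [ 0.1   0.23  1.57 -0.96  1.75  0.4 ] margin 0.38
[ 0.518 -0.201  0.145] [ 0.1   0.42  1.64 -0.94  1.6   0.61] margin 0.4
[ 0.492 -0.301  0.084] [-0.07  0.45  1.75 -1.03  1.4   0.64] margin 0.31
[ 0.492 -0.301  0.284] [-0.07  0.15  1.69 -1.01  1.59  0.33] margin 0.33
[0.539 0.276 0.282] [ 0.7   0.96  0.6  -0.78  2.36  0.62] margin 0.37
[0.539 0.276 0.162] [ 0.7   1.04  0.69 -0.68  2.23  0.77] margin 0.5
-2.369402950571459
```

```bash
python3 -c "
from h import *
rows([.2,-.6,.5])"
```

```text
delta [ 0.497  0.348 -0.106] dist 0.616
```

```bash
python3 -m pendant '[{"delta_pos":[0.02,0.014,-0.004],"spin":0},{"delta_pos":[0.055,0.039,-0.012],"spin":0},{"delta_pos":[0.09,0.064,-0.02],"spin":0},{"delta_pos":[0.13,0.091,-0.028],"spin":0},{"delta_pos":[0.17,0.119,-0.036],"spin":0},{"delta_pos":[0.21,0.147,-0.045],"spin":0},{"delta_pos":[0.25,0.175,-0.053],"spin":0},{"delta_pos":[0.29,0.203,-0.062],"spin":0},{"delta_pos":[0.33,0.231,-0.07],"spin":0},{"delta_pos":[0.37,0.26,-0.079],"spin":0}]'; python3 -c "
from h import *
st();rows([.2,-.6,.5])"
```

```text
t: 38.2
tool_pos: [0.0606, -0.6779, 0.6215]
orientation: [1.826, 1.4, -1.038]
force: [0.8, 0.8, 0.6]
opening: 0.093
t 38.2 tcp [ 0.0606 -0.6779  0.6215] R [[0.135, 0.966, -0.219], [0.49, -0.257, -0.833], [-0.861, 0.005, -0.508]] F [0.8 0.8 0.6] op 0.093 q [-1.327 -0.409  1.584 -0.498  1.047 -1.027]
delta [ 0.162  0.114 -0.034] dist 0.201
```

Good, the orientation is holding. I'll go on to the point above and behind the cup, (0.518, -0.201, 0.295).

```bash
python3 -m pendant '[{"delta_pos":[0.03,0.022,-0.007],"spin":0},{"delta_pos":[0.07,0.05,-0.015],"spin":0},{"delta_pos":[0.11,0.078,-0.023],"spin":0},{"delta_pos":[0.145,0.102,-0.03],"spin":0},{"delta_pos":[0.162,0.114,-0.034],"spin":0}]' >/dev/null; python3 -c "
from h import *
st();rows([.518,-.201,.295])"
```

```text
t 38.7 tcp [ 0.202  -0.5975  0.4959] R [[0.133, 0.967, -0.219], [0.494, -0.256, -0.831], [-0.86, 0.002, -0.511]] F [ 0.1 -0.4 -0. ] op 0.093 q [-0.912 -0.439  1.833 -0.853  1.131 -0.527]
delta [ 0.41   0.204 -0.296] dist 0.545
```

```bash
python3 -m pendant '[{"delta_pos":[0.015,0.007,-0.01],"spin":0},{"delta_pos":[0.045,0.022,-0.033],"spin":0},{"delta_pos":[0.08,0.04,-0.058],"spin":0},{"delta_pos":[0.115,0.057,-0.083],"spin":0},{"delta_pos":[0.15,0.075,-0.108],"spin":0},{"delta_pos":[0.185,0.092,-0.133],"spin":0},{"delta_pos":[0.22,0.11,-0.159],"spin":0},{"delta_pos":[0.255,0.127,-0.184],"spin":0},{"delta_pos":[0.29,0.144,-0.209],"spin":0},{"delta_pos":[0.325,0.162,-0.235],"spin":0}]' >/dev/null; python3 -c "
from h import *
st();rows([.518,-.201,.295])"
```

```text
t 39.7 tcp [ 0.4536 -0.2815  0.3366] R [[0.133, 0.967, -0.219], [0.493, -0.256, -0.831], [-0.86, 0.003, -0.511]] F [ 0.9 -0.3  0.6] op 0.0932 q [-0.035  0.002  1.745 -1.002  1.668  0.269]
delta [ 0.084  0.042 -0.06 ] dist 0.111
```

```bash
python3 -m pendant '[{"delta_pos":[0.035,0.017,-0.025],"spin":0},{"delta_pos":[0.07,0.035,-0.05],"spin":0},{"delta_pos":[0.084,0.042,-0.06],"spin":0},{"delta_pos":[0.084,0.042,-0.06],"spin":0}]' >/dev/null; python3 -c "
from h import *
st()
for cam in ('scene','wrist','top'):
  c=pic(cam,cam+'20.png');print(marks(c,cam,'cup'))
c=robot.read_camera('scene');im=cupoverlay(c,(.496,-.285),z0=.064)[200:340,140:320]
cv2.imwrite('pics/s20c.png',cv2.resize(im,None,fx=4,fy=4))
"
```

```text
t 40.1 tcp [ 0.5192 -0.199   0.2933] R [[0.129, 0.967, -0.219], [0.494, -0.254, -0.832], [-0.86, -0.001, -0.51]] F [-0.3 -0.2  0.7] op 0.0928 q [ 0.105  0.239  1.57  -0.956  1.747  0.395]
[(0.91, [0.4952, -0.2858, 0.0628]), (0.75, [0.6588, -0.2353, -0.0077]), (0.71, [0.5503, -0.4482, 0.0033]), (0.68, [0.3013, -0.3308, -0.0003]), (0.37, [0.7629, -0.0644, 0.0005])]
[(0.95, [0.5015, -0.2836, 0.0709]), (0.73, [0.3028, -0.3292, 0.002]), (0.69, [0.5514, -0.4462, 0.001])]
[(0.69, [0.496, -0.2857, 0.0644]), (0.61, [0.6628, -0.2306, -0.0056]), (0.58, [0.3016, -0.3294, 0.0001])]
```

View pics/s20c.png

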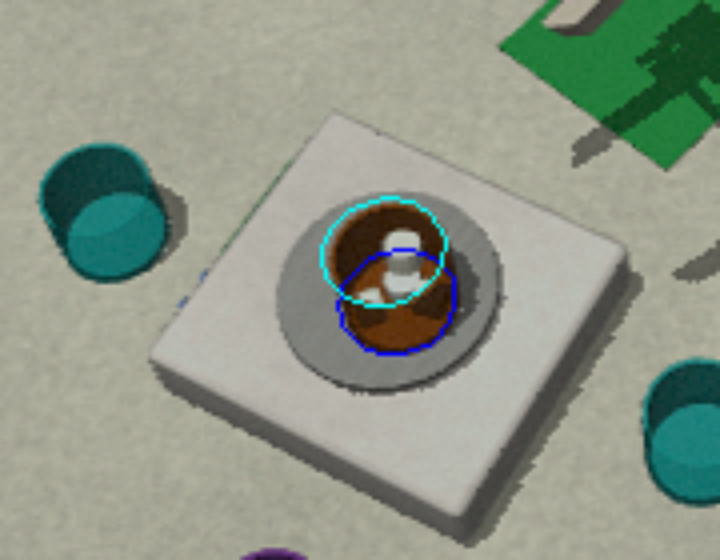

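View pics/wrist20.png

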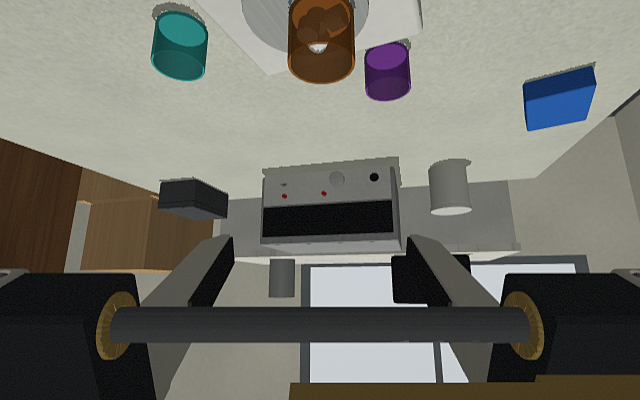

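View pics/scene20.png

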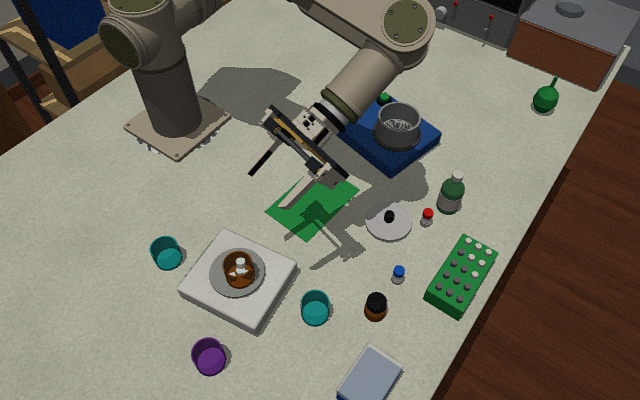

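```bash
python3 -c "
from h import *
s,p,R=tool()
c=robot.read_camera('wrist');o=-np.array(c['R']).T@c['t'];print(o,R.inv().apply(o-p))
z=R.apply([0,0,1]);rows(np.array([.496,-.2855,.095])-.075*z);rows(np.array([.496,-.2855,.095])+.019*z)
"
```

```text
[ 0.5646144  -0.02622149  0.31363624] [ 7.77753679e-02 -6.81744999e-05 -1.65074713e-01]
delta [ 0.128 -0.     0.102] dist 0.164
delta [ 0.128 -0.     0.196] dist 0.235
```

```bash
python3 -m pendant '[{"delta_pos":[0.03,0,0.02],"spin":0},{"delta_pos":[0.065,0,0.045],"spin":0},{"delta_pos":[0.1,0.0,0.07],"spin":0},{"delta_pos":[0.12,0,0.09],"spin":0},{"delta_pos":[0.128,0,0.1],"spin":0},{"delta_pos":[0.128,0,0.102],"spin":0}]' - 20 ; python3 -c "
from h import *
st()
c=pic('wrist','w21.png');print(marks(c,'wrist','cup'))
s,p,R=tool();z=R.apply([0,0,1]);rows(np.array([.4965,-.2855,.095])+.019*z)
cv2.imwrite('pics/w21.png',cupoverlay(c,(.4965,-.2855),z0=.064))
"
```

```text
t: 41.1
tool_pos: [0.5117, -0.224, 0.1329]
orientation: [1.829, 1.403, -1.04]
force: [-0.3, -0.4, -0.3]
opening: 0.0932
t 41.1 tcp [ 0.5117 -0.224   0.1329] R [[0.133, 0.966, -0.222], [0.493, -0.258, -0.831], [-0.86, 0.001, -0.51]] F [-0.3 -0.4 -0.3] op 0.0932 q [ 0.064  0.421  1.672 -0.953  1.554  0.608]
[(0.93, [0.6612, -0.2379, 0.0003]), (0.89, [0.3055, -0.3319, -0.002]), (0.75, [0.4984, -0.2835, 0.0664])]
delta [ 0.002 -0.001  0.095] dist 0.095
```

View pics/w21.png

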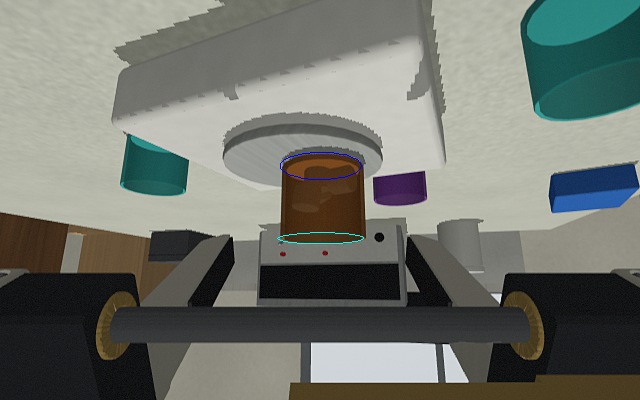

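The cup overlay matches and sits centred between the fingers. Next I'll approach, then close at 20 N.

```bash
python3 -m pendant '[{"delta_pos":[0.002,0,0.02],"spin":0},{"delta_pos":[0.002,-0.001,0.045],"spin":0},{"delta_pos":[0.002,-0.001,0.07],"spin":0},{"delta_pos":[0.002,-0.001,0.088],"spin":0},{"delta_pos":[0.002,-0.001,0.095],"spin":0},{"delta_pos":[0.002,-0.001,0.095],"spin":0}]' - 20 ; python3 -c "
from h import *
s,p,R=tool();z=R.apply([0,0,1]);rows(np.array([.4965,-.2855,.095])+.019*z)"
python3 -m pendant '[{"delta_pos":[0,0,0],"spin":0},{"delta_pos":[0,0,0],"spin":0},{"delta_pos":[0,0,0],"spin":0},{"delta_pos":[0,0,0],"spin":0},{"delta_pos":[0,0,0],"spin":0}]' 1 20
python3 -c "
from h import *
c=pic('wrist','w22.png');c=pic('scene','s22.png')"
```

```text
t: 41.8
tool_pos: [0.4919, -0.3019, 0.0856]
orientation: [1.83, 1.399, -1.035]
force: [-0.5, -0.4, 0.8]
opening: 0.0927
delta [ 0.001  0.    -0.   ] dist 0.001
t: 42.3
tool_pos: [0.4923, -0.3017, 0.0858]
orientation: [1.83, 1.399, -1.035]
force: [-0.2, 0.4, 0.4]
opening: 0.0614
```

View pics/w22.png

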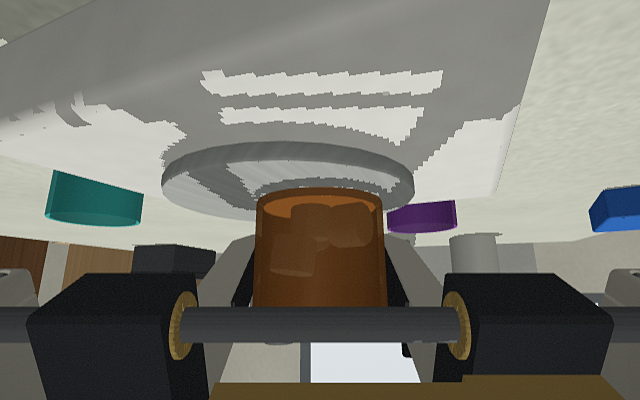

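```bash
python3 -m pendant '[{"delta_pos":[-0.004,0,-0.003],"spin":0},{"delta_pos":[-0.017,0,-0.01],"spin":0},{"delta_pos":[-0.04,0,-0.024],"spin":0},{"delta_pos":[-0.07,0,-0.041],"spin":0},{"delta_pos":[-0.1,0,-0.06],"spin":0},{"delta_pos":[-0.13,0,-0.077],"spin":0},{"delta_pos":[-0.15,0,-0.09],"spin":0},{"delta_pos":[-0.15,0,-0.09],"spin":0}]' ; python3 -c "
from h import *
st();c=pic('wrist','w23.png');pic('scene','s23.png')
s,p,R=tool();z=R.apply([0,0,1]);rows(np.array([.543,.2925,.285])+.019*z)
for cam in ('scene','top'):
  c=robot.read_camera(cam);print(marks(c,cam,'jar_rim'),marks(c,cam,'lid'))
  im=c['color'].copy()
  for r,z in ((.056,.115),(.05,.115)):
    P=np.array([proj(c,[.543+r*np.cos(a),.2925+r*np.sin(a),z]) for a in np.linspace(0,6.3,60)]).astype(np.int32);cv2.polylines(im,[P],True,(0,255,255),1)
  u,v=proj(c,[.543,.2925,.115]).astype(int);cv2.imwrite('pics/jar_'+cam+'.png',cv2.resize(im[v-50:v+50,u-60:u+60],None,fx=5,fy=5))
"
```

```text
t: 43.2
tool_pos: [0.4929, -0.3011, 0.2661]
orientation: [1.831, 1.393, -1.027]
force: [0.6, -0.3, -1.0]
opening: 0.0618
t 43.2 tcp [ 0.4929 -0.3011  0.2661] R [[0.145, 0.966, -0.215], [0.491, -0.259, -0.832], [-0.859, 0.015, -0.512]] F [ 0.6 -0.3 -1. ] op 0.0618 q [-0.067  0.168  1.704 -1.005  1.571  0.369]
delta [ 0.279 -0.103 -0.497] dist 0.58
[(0.64, [0.5416, 0.2896, 0.1133])] [(0.7, [0.6675, 0.0593, -0.0016])]
[(0.59, [0.5435, 0.294, 0.1189])] [(0.65, [0.5004, -0.277, 0.2437])]
```

View pics/w23.png

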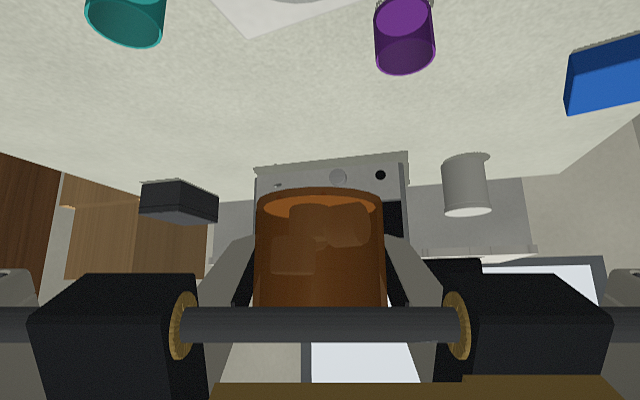

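View pics/jar_scene.png

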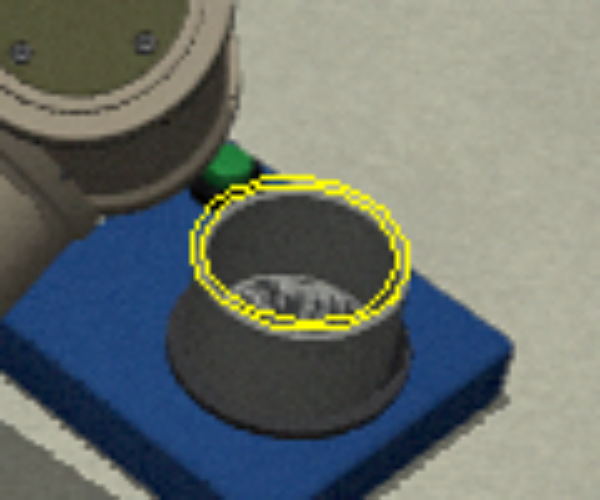

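View pics/jar_top.png

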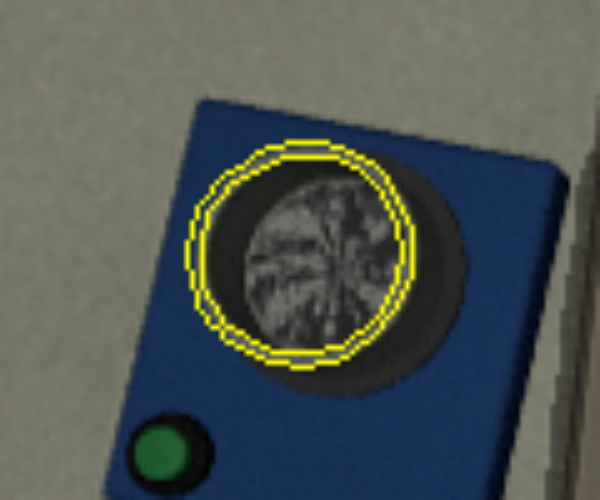

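```bash
python3 -m pendant '[{"delta_pos":[0.008,-0.003,-0.015],"spin":0},{"delta_pos":[0.025,-0.01,-0.045],"spin":0},{"delta_pos":[0.048,-0.018,-0.085],"spin":0},{"delta_pos":[0.071,-0.027,-0.127],"spin":0},{"delta_pos":[0.095,-0.035,-0.169],"spin":0},{"delta_pos":[0.118,-0.044,-0.211],"spin":0},{"delta_pos":[0.142,-0.053,-0.253],"spin":0},{"delta_pos":[0.166,-0.061,-0.295],"spin":0},{"delta_pos":[0.189,-0.07,-0.337],"spin":0},{"delta_pos":[0.209,-0.078,-0.372],"spin":0}]' ; python3 -c "
from h import *
st()
s,p,R=tool();z=R.apply([0,0,1]);rows(np.array([.543,.2925,.285])+.019*z)"
```

```text
t: 44.6
tool_pos: [0.5255, 0.1339, 0.2685]
orientation: [1.828, 1.402, -1.038]
force: [0.7, -1.0, -1.5]
opening: 0.0617
t 44.6 tcp [0.5255 0.1339 0.2685] R [[0.134, 0.966, -0.22], [0.492, -0.257, -0.831], [-0.86, 0.003, -0.51]] F [ 0.7 -1.  -1.5] op 0.0617 q [ 0.567  0.634  1.106 -0.764  2.137  0.66 ]
delta [ 0.066 -0.024 -0.125] dist 0.144
```

```bash
python3 -m pendant '[{"delta_pos":[0.015,-0.006,-0.03],"spin":0},{"delta_pos":[0.034,-0.012,-0.065],"spin":0},{"delta_pos":[0.052,-0.019,-0.1],"spin":0},{"delta_pos":[0.062,-0.023,-0.118],"spin":0},{"delta_pos":[0.066,-0.024,-0.125],"spin":0},{"delta_pos":[0.066,-0.024,-0.125],"spin":0}]'
cat > pour.py <<'E'
from h import *
def pour(dspin, G, R, jar=np.array([.543,.2925,.115]), up=None):
    # up: cup axis in tool frame
    R2=R*Rn.from_euler('z',dspin); a=R2.apply(up); 
    M=G+a*.024; lat=np.array([0,0,-1.])-a*(-a[2]); lat/=np.linalg.norm(lat)
    lip=M+lat*.031
    body=[R2.apply([x,y,-.084])+G+R2.apply([0,0,.019]) for x in(-.0375,.0375) for y in (-.094,.094)]
    cam=G+R2.apply([.09,0,-.146]); fing=[G+R2.apply([x,y,.019]) for x in(-.01,.01) for y in(-.05,.05)]
    return dict(alpha=np.degrees(np.arccos(a[2])).round(0),lip=((lip-jar)*1000).round(0),exit=(a).round(2),bodyz=round(min(b[2] for b in body),3),camz=cam[2].round(3),fz=round(min(f[2] for f in fing),3))
E
python3 -c "
from pour import *
st();s,p,R=tool();c=pic('scene','s24.png');c=pic('wrist','w24.png');z=R.apply([0,0,1]);up=R.inv().apply([0,0,1]);print('up',up)
G=p-.019*z
for d in (0,-.6,-1.2,-1.6,-1.8,-2,-2.2,-2.4,-2.6,-2.8,-3.0,-3.14): print(d,pour(d,np.array([.543,.2925,.2]),R,up=up))
"
```

```text
t: 45.2
tool_pos: [0.5385, 0.2777, 0.2737]
orientation: [1.825, 1.403, -1.039]
force: [0.4, -0.2, -2.5]
opening: 0.0619
t 45.2 tcp [0.5385 0.2777 0.2737] R [[0.132, 0.967, -0.219], [0.491, -0.256, -0.833], [-0.861, 0.002, -0.509]] F [ 0.4 -0.2 -2.5] op 0.0619 q [ 0.702  0.964  0.609 -0.77   2.351  0.632]
up [-0.86097619  0.00228546 -0.50864012]
0 {'alpha': np.float64(nan), 'lip': array([  1.,  -4., 140.]), 'exit': array([ 0., -0.,  1.]), 'bodyz': np.float64(0.201), 'camz': np.float64(0.197), 'fz': np.float64(0.182)}
-0.6 {'alpha': np.float64(29.0), 'lip': array([39., -4., 91.]), 'exit': array([ 0.49, -0.05,  0.87]), 'bodyz': np.float64(0.161), 'camz': np.float64(0.21), 'fz': np.float64(0.159)}
-1.2 {'alpha': np.float64(58.0), 'lip': array([37.,  3., 71.]), 'exit': array([0.85, 0.07, 0.53]), 'bodyz': np.float64(0.146), 'camz': np.float64(0.246), 'fz': np.float64(0.147)}
-1.6 {'alpha': np.float64(76.0), 'lip': array([30.,  7., 61.]), 'exit': array([0.95, 0.22, 0.24]), 'bodyz': np.float64(0.151), 'camz': np.float64(0.276), 'fz': np.float64(0.147)}
-1.8 {'alpha': np.float64(85.0), 'lip':
[... 978 characters left out ...]
 np.float64(0.175), 'camz': np.float64(0.347), 'fz': np.float64(0.168)}
-3.0 {'alpha': np.float64(118.0), 'lip': array([ 2.,  6., 46.]), 'exit': array([ 0.34,  0.81, -0.48]), 'bodyz': np.float64(0.189), 'camz': np.float64(0.351), 'fz': np.float64(0.176)}
-3.14 {'alpha': np.float64(119.0), 'lip': array([ 2.,  6., 46.]), 'exit': array([ 0.22,  0.85, -0.48]), 'bodyz': np.float64(0.2), 'camz': np.float64(0.352), 'fz': np.float64(0.182)}pour.py:9: RuntimeWarning: invalid value encountered in arccos
  return dict(alpha=np.degrees(np.arccos(a[2])).round(0),lip=((lip-jar)*1000).round(0),exit=(a).round(2),bodyz=round(min(b[2] for b in body),3),camz=cam[2].round(3),fz=round(min(f[2] for f in fing),3))
```

View pics/s24.png

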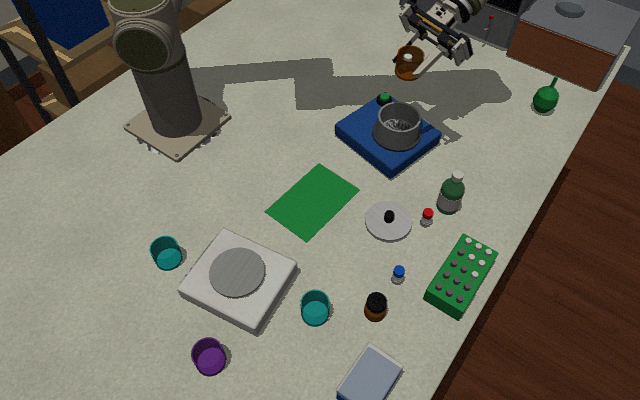

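```bash
python3 -c "
from h import *
s,p,R=tool();z=R.apply([0,0,1]);rows(np.array([.517,.2745,.2])+.019*z);rows(np.array([.517,.2745,.182])+.019*z)"
```

```text
delta [ 0.06  -0.021  0.063] dist 0.09
delta [ 0.076 -0.021  0.072] dist 0.107
```

```bash
python3 -m pendant '[{"delta_pos":[0.006,-0.002,0.006],"spin":-0.05},{"delta_pos":[0.018,-0.006,0.019],"spin":-0.15},{"delta_pos":[0.03,-0.01,0.032],"spin":-0.27},{"delta_pos":[0.042,-0.015,0.044],"spin":-0.39},{"delta_pos":[0.054,-0.019,0.055],"spin":-0.51},{"delta_pos":[0.064,-0.021,0.065],"spin":-0.63},{"delta_pos":[0.072,-0.021,0.07],"spin":-0.75},{"delta_pos":[0.076,-0.021,0.072],"spin":-0.87},{"delta_pos":[0.076,-0.021,0.072],"spin":-0.99},{"delta_pos":[0.076,-0.021,0.072],"spin":-1.1}]' ; python3 -c "
from h import *
st();s,p,R=tool();print('G',p-.019*R.apply([0,0,1]))
c=pic('scene','s25.png');cv2.imwrite('pics/s25.png',cv2.resize(c['color'][20:190,310:520],None,fx=3.5,fy=3.5))"
```

```text
t: 46.3
tool_pos: [0.5127, 0.2578, 0.1722]
orientation: [0.942, 2.469, -1.5]
force: [0.8, 0.9, -1.6]
opening: 0.0615
t 46.3 tcp [0.5127 0.2578 0.1722] R [[-0.803, 0.553, -0.221], [0.451, 0.322, -0.832], [-0.389, -0.768, -0.508]] F [ 0.8  0.9 -1.6] op 0.0615 q [ 0.703  0.93   0.849 -0.653  2.197 -0.293]
G [0.51686397 0.27356839 0.18184196]
```

View pics/s25.png

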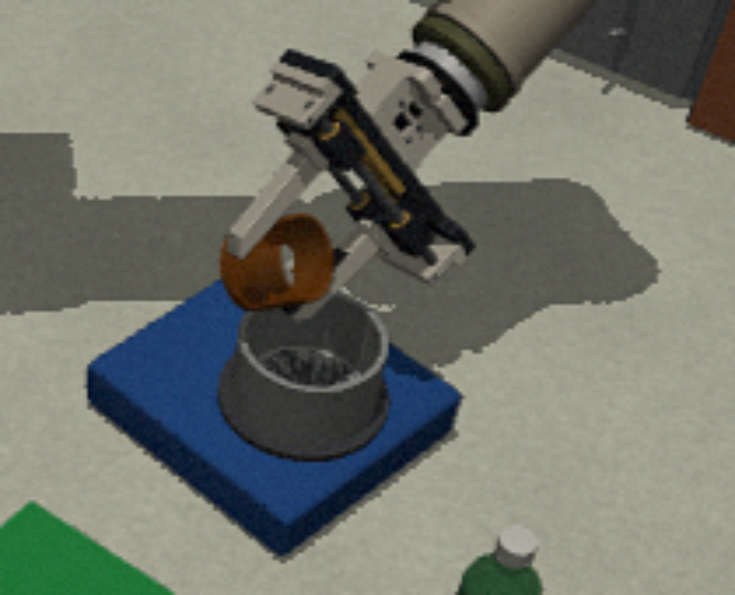

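```bash
python3 -m pendant '[{"delta_pos":[0,0,0],"spin":-0.1},{"delta_pos":[0,0,0],"spin":-0.2},{"delta_pos":[0,0,0],"spin":-0.3},{"delta_pos":[0,0,0],"spin":-0.4},{"delta_pos":[0,0,0],"spin":-0.5},{"delta_pos":[0,0,0],"spin":-0.6},{"delta_pos":[0,0,0],"spin":-0.7},{"delta_pos":[0,0,0],"spin":-0.8},{"delta_pos":[0,0,0],"spin":-0.87},{"delta_pos":[0,0,0],"spin":-0.94}]' ; python3 -c "
from h import *
st();s,p,R=tool();print('G',p-.019*R.apply([0,0,1]))
c=pic('scene','s26.png');cv2.imwrite('pics/s26.png',cv2.resize(c['color'][20:190,310:520],None,fx=3.5,fy=3.5))"
```

```text
t: 47.35
tool_pos: [0.5128, 0.2569, 0.1725]
orientation: [0.266, -2.441, 1.307]
force: [-0.3, 0.3, -2.4]
opening: 0.0617
t 47.35 tcp [0.5128 0.2569 0.1725] R [[-0.918, -0.328, -0.222], [0.003, 0.555, -0.832], [0.396, -0.765, -0.509]] F [-0.3  0.3 -2.4] op 0.0617 q [ 0.701  0.928  0.851 -0.653  2.197 -1.24 ]
G [0.51703939 0.27268799 0.18221419]
```

View pics/s26.png

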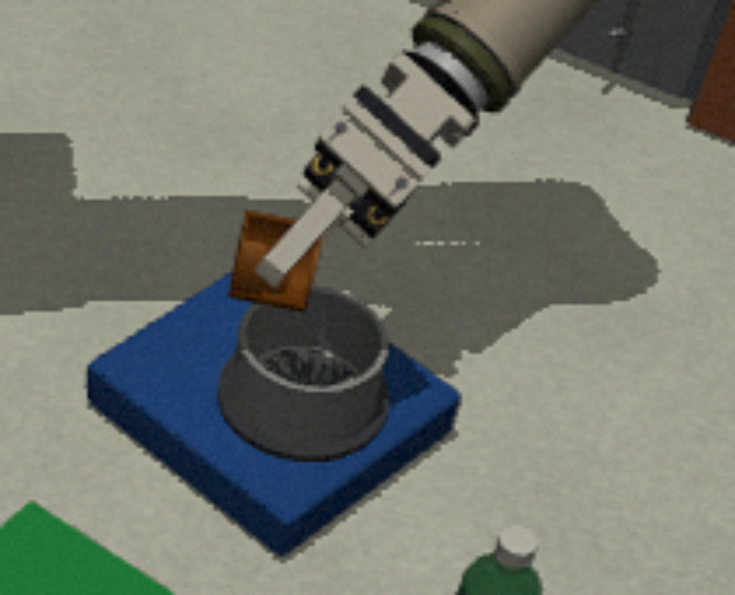

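```bash
python3 -m pendant '[{"delta_pos":[0,0,0],"spin":-0.08},{"delta_pos":[0,0,0],"spin":-0.16},{"delta_pos":[0,0,0],"spin":-0.24},{"delta_pos":[0,0,0],"spin":-0.32},{"delta_pos":[0,0,0],"spin":-0.42},{"delta_pos":[0,0,0],"spin":-0.54},{"delta_pos":[0,0,0],"spin":-0.66},{"delta_pos":[0,0,0],"spin":-0.78},{"delta_pos":[0,0,0],"spin":-0.9},{"delta_pos":[0,0,0],"spin":-1.03}]' ;  python3 -m pendant '[{"delta_pos":[0,0,0],"spin":-0.06},{"delta_pos":[0,0,0],"spin":-0.06},{"delta_pos":[0,0,0],"spin":-0.06},{"delta_pos":[0,0,0],"spin":-0.06},{"delta_pos":[0,0,0],"spin":-0.06}]' ; python3 -c "
from h import *
st();s,p,R=tool();print('G',p-.019*R.apply([0,0,1]))
c=pic('scene','s27.png');cv2.imwrite('pics/s27.png',cv2.resize(c['color'][20:190,310:520],None,fx=3.5,fy=3.5));c=pic('wrist','w27.png');pic('top','t27.png')"
```

```text
t: 48.4
tool_pos: [0.513, 0.2562, 0.173]
orientation: [1.296, -1.794, 0.798]
force: [0.2, 0.3, -0.4]
opening: 0.0616
t: 48.9
tool_pos: [0.5129, 0.2561, 0.1731]
orientation: [1.342, -1.748, 0.765]
force: [0.2, 0.0, -0.6]
opening: 0.0617
t 48.9 tcp [0.5129 0.2561 0.1731] R [[-0.131, -0.966, -0.223], [-0.492, 0.258, -0.832], [0.861, 0.001, -0.509]] F [ 0.2  0.  -0.6] op 0.0617 q [ 0.7    0.927  0.852 -0.653  2.197 -2.334]
G [0.51717771 0.27188117 0.18273937]
```

View pics/s27.png

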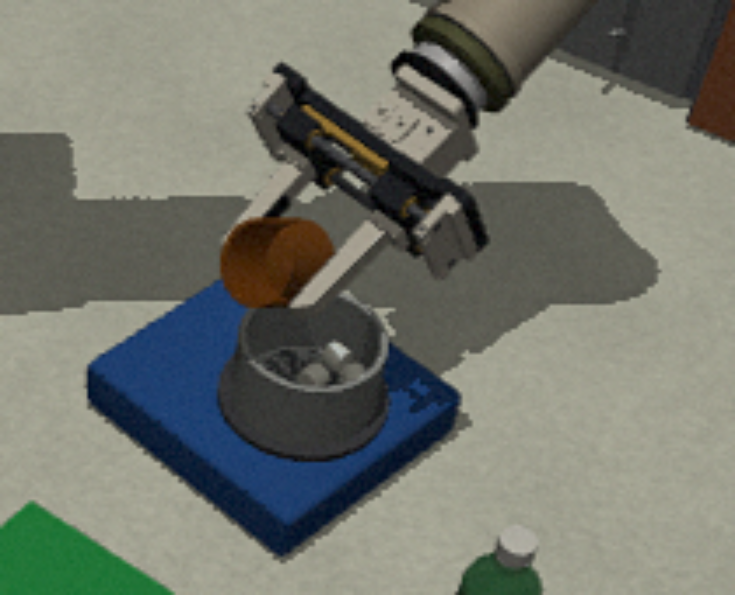

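View pics/w27.png

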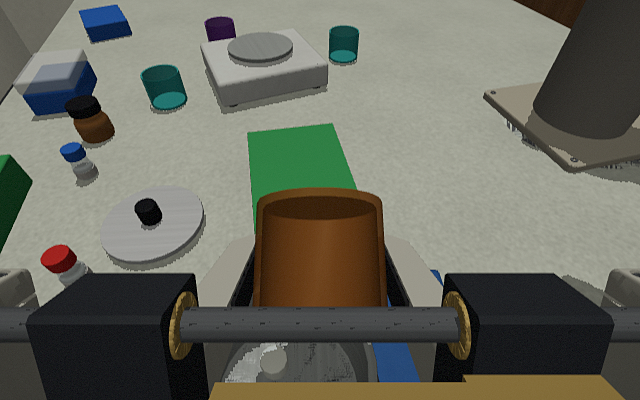

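```bash
python3 -m pendant '[{"delta_pos":[0.02,0,-0.012],"spin":0.06},{"delta_pos":[0.05,0,-0.03],"spin":0.2},{"delta_pos":[0.08,0,-0.048],"spin":0.34},{"delta_pos":[0.086,0,-0.051],"spin":0.48},{"delta_pos":[0.086,0,-0.051],"spin":0.62},{"delta_pos":[0.086,0,-0.051],"spin":0.76},{"delta_pos":[0.086,0,-0.051],"spin":0.9},{"delta_pos":[0.086,0,-0.051],"spin":1.04},{"delta_pos":[0.086,0,-0.051],"spin":1.18},{"delta_pos":[0.086,0,-0.051],"spin":1.3}]'; python3 -m pendant '[{"delta_pos":[0,0,0],"spin":0.14},{"delta_pos":[0,0,0],"spin":0.28},{"delta_pos":[0,0,0],"spin":0.42},{"delta_pos":[0,0,0],"spin":0.56},{"delta_pos":[0,0,0],"spin":0.7},{"delta_pos":[0,0,0],"spin":0.84},{"delta_pos":[0,0,0],"spin":0.98},{"delta_pos":[0,0,0],"spin":1.12},{"delta_pos":[0,0,0],"spin":1.26},{"delta_pos":[0,0,0],"spin":1.4}]' ; python3 -c "
from h import *
st();s,p,R=tool();print('G',p-.019*R.apply([0,0,1]))
c=pic('scene','s28.png');cv2.imwrite('pics/s28.png',cv2.resize(c['color'][20:190,310:520],None,fx=3.5,fy=3.5));c=pic('wrist','w28.png');c=pic('top','t28.png');cv2.imwrite('pics/t28.png',cv2.resize(c['color'][130:280,120:380],None,fx=3,fy=3))"
```

```text
t: 50.05
tool_pos: [0.5131, 0.2563, 0.2729]
orientation: [0.006, -2.524, 1.391]
force: [-0.6, 0.4, 0.1]
opening: 0.0617
t: 51.05
tool_pos: [0.513, 0.2564, 0.2729]
orientation: [1.556, 1.845, -1.247]
force: [0.2, -0.4, 0.0]
opening: 0.0614
t 51.05 tcp [0.513  0.2564 0.2729] R [[-0.284, 0.933, -0.223], [0.554, -0.03, -0.832], [-0.782, -0.36, -0.508]] F [ 0.2 -0.4  0. ] op 0.0614 q [ 0.7    0.845  0.793 -0.726  2.306  0.262]
G [0.51727195 0.27216038 0.28252646]
```

View pics/s28.png

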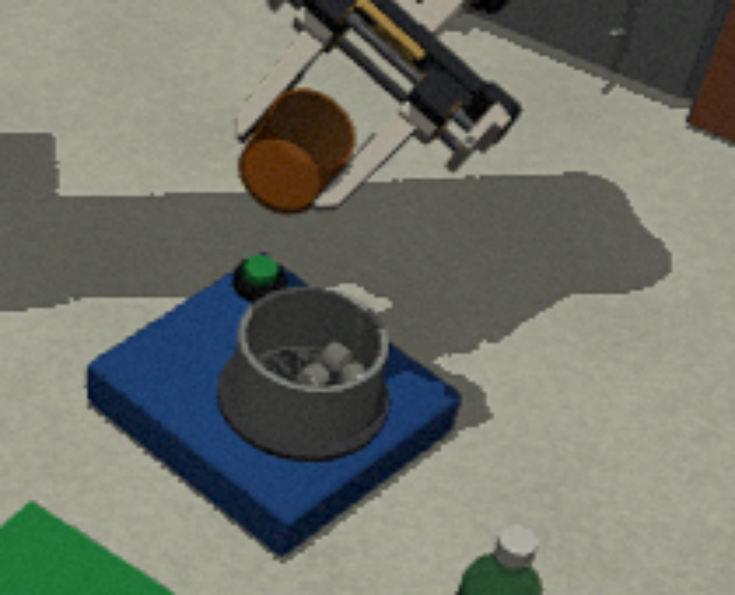

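View pics/t28.png

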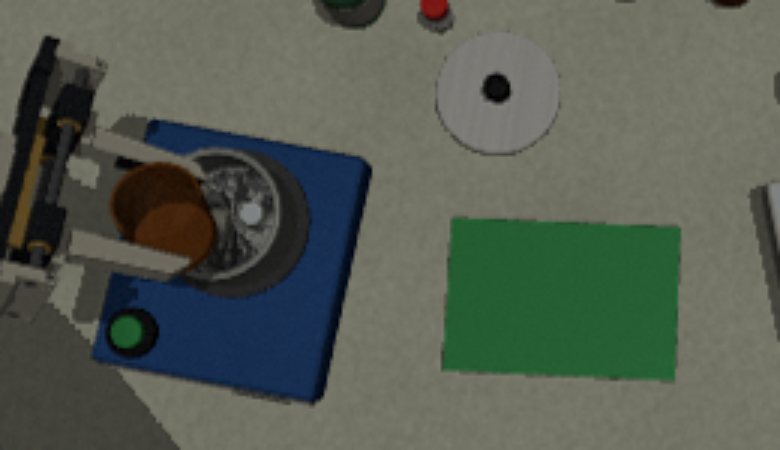

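View pics/w28.png

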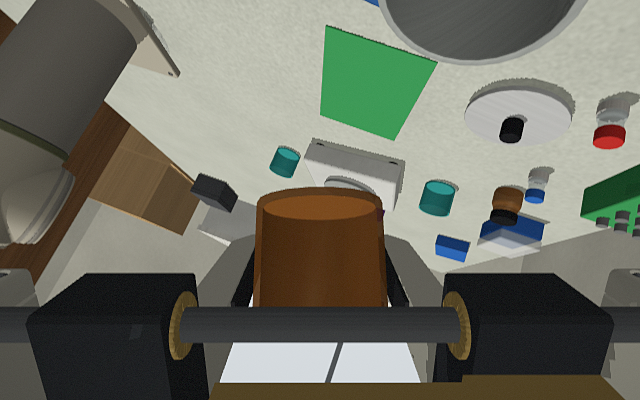

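```bash
python3 -c "
from h import *
rows([.4915,-.3015,.265])"
```

```text
delta [-0.297 -0.003  0.473] dist 0.558
```

```bash
python3 -m pendant '[{"delta_pos":[-0.008,0,0.013],"spin":0.04},{"delta_pos":[-0.025,0,0.04],"spin":0.12},{"delta_pos":[-0.047,0,0.075],"spin":0.22},{"delta_pos":[-0.07,-0.001,0.112],"spin":0.33},{"delta_pos":[-0.095,-0.001,0.151],"spin":0.41},{"delta_pos":[-0.12,-0.001,0.191],"spin":0.433},{"delta_pos":[-0.145,-0.001,0.231],"spin":0.433},{"delta_pos":[-0.17,-0.002,0.271],"spin":0.433},{"delta_pos":[-0.195,-0.002,0.311],"spin":0.433},{"delta_pos":[-0.22,-0.002,0.351],"spin":0.433}]'; python3 -c "
from h import *
st();rows([.4915,-.3015,.265])"
```

```text
t: 52.2
tool_pos: [0.497, -0.1593, 0.2668]
orientation: [1.821, 1.414, -1.048]
force: [0.4, -0.5, 0.2]
opening: 0.0621
t 52.2 tcp [ 0.497  -0.1593  0.2668] R [[0.121, 0.968, -0.222], [0.494, -0.253, -0.832], [-0.861, -0.009, -0.509]] F [ 0.4 -0.5  0.2] op 0.0621 q [ 0.175  0.237  1.626 -0.922  1.774  0.47 ]
delta [-0.069  0.031  0.12 ] dist 0.142
```

```bash
python3 -m pendant '[{"delta_pos":[-0.02,0.009,0.035],"spin":0.01},{"delta_pos":[-0.04,0.018,0.07],"spin":0.01},{"delta_pos":[-0.056,0.025,0.098],"spin":0.01},{"delta_pos":[-0.065,0.029,0.113],"spin":0.01},{"delta_pos":[-0.069,0.031,0.12],"spin":0.01},{"delta_pos":[-0.069,0.031,0.12],"spin":0.01}]'; python3 -c "
from h import *
st();rows([.4915,-.3017,.1]);rows([.4915,-.3017,.0865])
c=pic('wrist','w29.png');c=pic('scene','s29.png');cv2.imwrite('pics/s29.png',cv2.resize(c['color'][180:340,140:340],None,fx=3.7,fy=3.7))"
```

```text
t: 52.8
tool_pos: [0.4916, -0.3017, 0.2649]
orientation: [1.826, 1.405, -1.045]
force: [-0.7, -0.5, 0.3]
opening: 0.0616
t 52.8 tcp [ 0.4916 -0.3017  0.2649] R [[0.129, 0.966, -0.223], [0.492, -0.258, -0.831], [-0.861, -0.003, -0.509]] F [-0.7 -0.5  0.3] op 0.0616 q [-0.068  0.175  1.7   -1.006  1.577  0.356]
delta [0.142 0.    0.084] dist 0.165
delta [0.154 0.    0.091] dist 0.178
```

View pics/s29.png

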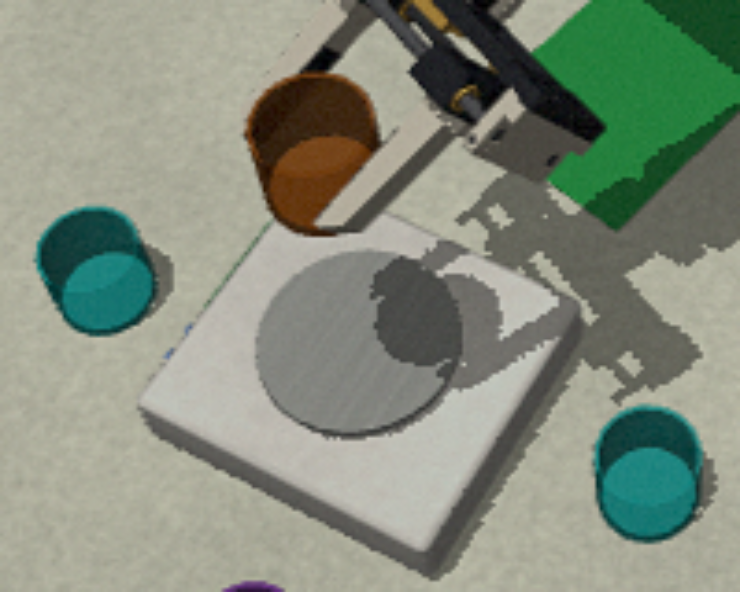

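View pics/w29.png

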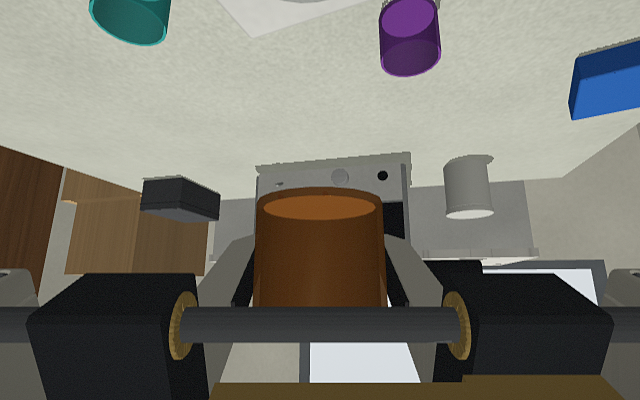

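```bash
python3 -m pendant '[{"delta_pos":[0.02,0,0.012],"spin":0},{"delta_pos":[0.055,0,0.032],"spin":0},{"delta_pos":[0.09,0,0.053],"spin":0},{"delta_pos":[0.12,0,0.071],"spin":0},{"delta_pos":[0.138,0,0.081],"spin":0},{"delta_pos":[0.146,0,0.086],"spin":0},{"delta_pos":[0.149,0,0.088],"spin":0},{"delta_pos":[0.149,0,0.088],"spin":0}]'; python3 -c "
from h import *
st();rows([.4915,-.3017,.0865])"
```

```text
t: 53.7
tool_pos: [0.4925, -0.2998, 0.0924]
orientation: [1.825, 1.406, -1.043]
force: [0.5, 0.5, 0.0]
opening: 0.0618
t 53.7 tcp [ 0.4925 -0.2998  0.0924] R [[0.129, 0.967, -0.221], [0.492, -0.256, -0.832], [-0.861, -0.002, -0.509]] F [0.5 0.5 0. ] op 0.0618 q [-0.064  0.437  1.746 -1.025  1.415  0.62 ]
delta [ 0.004 -0.     0.005] dist 0.006
```

```bash
python3 -m pendant '[{"delta_pos":[0.002,0,0.002],"spin":0},{"delta_pos":[0.004,0,0.003],"spin":0},{"delta_pos":[0.004,0,0.004],"spin":0},{"delta_pos":[0.004,0,0.004],"spin":0}]'; python3 -c "
from h import *
c=pic('wrist','w30.png')"
```

```text
t: 54.1
tool_pos: [0.4922, -0.3013, 0.0872]
orientation: [1.825, 1.406, -1.042]
force: [-0.5, -0.6, -0.9]
opening: 0.0615
```

View pics/w30.png

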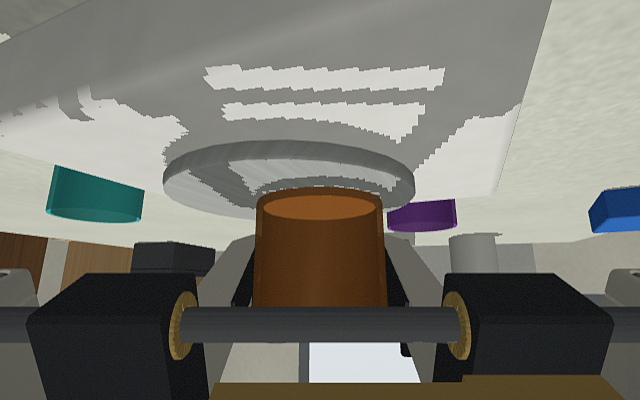

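```bash
python3 -m pendant '[{"delta_pos":[0.001,0,0.0005],"spin":0},{"delta_pos":[0.001,0,0.0005],"spin":0},{"delta_pos":[0.001,0,0.0005],"spin":0}]'; python3 -m pendant '[{"delta_pos":[0,0,0],"spin":0},{"delta_pos":[0,0,0],"spin":0},{"delta_pos":[0,0,0],"spin":0},{"delta_pos":[0,0,0],"spin":0},{"delta_pos":[0,0,0],"spin":0}]' -1;python3 -c "
from h import *
c=pic('wrist','w31.png');c=pic('scene','s31.png');cv2.imwrite('pics/s31.png',cv2.resize(c['color'][180:340,140:340],None,fx=3.7,fy=3.7))"
```

```text
t: 54.45
tool_pos: [0.4923, -0.3013, 0.0863]
orientation: [1.825, 1.405, -1.042]
force: [-0.3, -1.1, 0.2]
opening: 0.0622
t: 54.95
tool_pos: [0.4923, -0.3013, 0.0863]
orientation: [1.825, 1.405, -1.042]
force: [-0.0, -0.0, 0.1]
opening: 0.0924
```

View pics/w31.png

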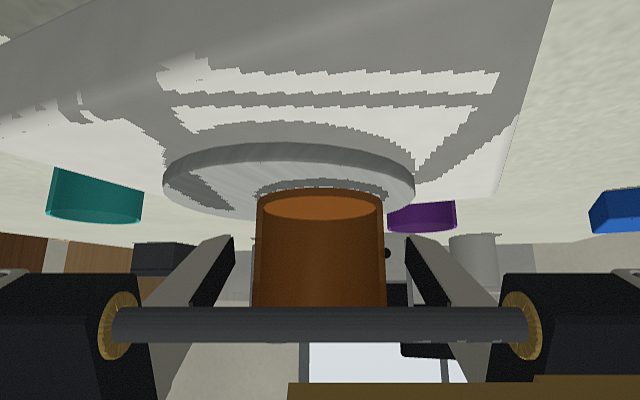

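```bash
python3 -m pendant '[{"delta_pos":[0,0,-0.02],"spin":0},{"delta_pos":[0,0,-0.05],"spin":0},{"delta_pos":[0,0,-0.09],"spin":0},{"delta_pos":[0,0,-0.12],"spin":0},{"delta_pos":[-0.03,0,-0.14],"spin":0},{"delta_pos":[-0.06,0,-0.15],"spin":0}]';python3 - <<'E'
from plan import *
from h import rows
s,p,R=tool(); q=np.array(s['q'])
q=path(q,[[.45,.1,.4],[.3,.4,.6],[.13,.5,.7]],R)
rows([.45,.1,.4])
E
```

```text
t: 55.65
tool_pos: [0.5184, -0.2045, 0.2153]
orientation: [1.823, 1.407, -1.042]
force: [-0.3, -0.8, 0.9]
opening: 0.0933
[0.45 0.1  0.4 ] [ 0.59  0.33  1.26 -0.83  2.25  0.54] margin 0.48
  ! 1 0.75 cost 6.7e-04 dq 0.1
  ! 1 0.83 cost 2.7e-02 dq 0.04
  ! 1 0.92 cost 9.1e-02 dq 0.05
  ! 1 1.0 cost 1.9e-01 dq 0.08
[0.3 0.4 0.6] [ 1.06  0.7   0.43 -1.16  2.73  0.29] margin 0.0
  ! 2 0.08 cost 2.5e-01 dq 0.03
  ! 2 0.17 cost 3.2e-01 dq 0.03
  ! 2 0.25 cost 4.0e-01 dq 0.03
  ! 2 0.33 cost 4.9e-01 dq 0.04
  ! 2 0.42 cost 5.9e-01 dq 0.11
  ! 2 0.5 cost 7.0e-01 dq 0.03
  ! 2 0.58 cost 8.2e-01 dq 0.03
  ! 2 0.67 cost 9.5e-01 dq 0.03
  ! 2 0.75 cost 1.1e+00 dq 0.03
  ! 2 0.83 cost 1.2e+00 dq 0.03
  ! 2 0.92 cost 1.4e+00 dq 0.03
  ! 2 1.0 cost 1.6e+00 dq 0.03
[0.13 0.5  0.7 ] [ 1.38  0.69  0.29 -1.34  2.73  0.26] margin 0.0
delta [-0.018 -0.144 -0.333] dist 0.363
```

Run:
```python
from plan import *
s,p,R=tool(); q=np.array(s['q'])
q=path(q,[[.45,.1,.35],[.3,.4,.33],[.14,.53,.32],[.16,.6,.32]],R)
print('inner')
q=np.array(s['q'])
q=path(q,[[.35,-.4,.35],[.1,-.6,.35],[-.1,-.6,.35],[-.14,-.54,.3]],R)
```

```text
[0.45 0.1  0.35] [ 0.59  0.36  1.32 -0.78  2.19  0.62] margin 0.54
[0.3  0.4  0.33] [ 1.02  0.76  0.81 -0.46  2.54  1.03] margin 0.19
[0.14 0.53 0.32] [ 1.25  1.02  0.44 -0.12  2.72  1.43] margin 0.01
  ! 3 0.08 cost 7.3e-05 dq 0.04
  ! 3 0.17 cost 1.3e-03 dq 0.02
  ! 3 0.25 cost 4.1e-03 dq 0.02
  ! 3 0.33 cost 8.4e-03 dq 0.02
  ! 3 0.42 cost 1.4e-02 dq 0.02
  ! 3 0.5 cost 2.2e-02 dq 0.02
  ! 3 0.58 cost 3.2e-02 dq 0.02
  ! 3 0.67 cost 4.3e-02 dq 0.02
  ! 3 0.75 cost 5.6e-02 dq 0.02
  ! 3 0.83 cost 7.1e-02 dq 0.02
  ! 3 0.92 cost 8.7e-02 dq 0.02
  ! 3 1.0 cost 1.1e-01 dq 0.02
[0.16 0.6  0.32] [ 1.26  1.16  0.19 -0.14  2.73  1.41] margin 0.0
inner
[ 0.35 -0.4   0.35] [-0.31 -0.28  1.98 -1.05  1.46  0.08] margin 0.29
[ 0.1  -0.6   0.35] [-1.15 -0.63  2.22 -0.83  0.82 -0.54] margin 0.26
[-0.1  -0.6   0.35] [-1.81 -0.84  2.34 -0.03  0.6  -1.54] margin 0.05
  ! 3 0.25 cost 2.3e-04 dq 0.02
  ! 3 0.33 cost 1.7e-03 dq 0.02
  ! 3 0.42 cost 4.6e-03 dq 0.02
  ! 3 0.5 cost 8.8e-03 dq 0.02
  ! 3 0.58 cost 1.4e-02 dq 0.02
  ! 3 0.67 cost 2.1e-02 dq 0.03
  ! 3 0.75 cost 2.9e-02 dq 0.03
  ! 3 0.83 cost 3.7e-02 dq 0.03
  ! 3 0.92 cost 4.7e-02 dq 0.03
  ! 3 1.0 cost 5.7e-02 dq 0.04
[-0.14 -0.54  0.3 ] [-2.01 -0.89  2.42  0.24  0.65 -1.87] margin 0.0
```

```bash
python3 -c "
from h import *
rows([.45,.1,.35])"
```

```text
delta [ 0.025 -0.144 -0.307] dist 0.34
```

```bash
python3 -m pendant '[{"delta_pos":[0.002,-0.008,-0.017],"spin":0},{"delta_pos":[0.004,-0.026,-0.055],"spin":0},{"delta_pos":[0.008,-0.046,-0.097],"spin":0},{"delta_pos":[0.012,-0.066,-0.14],"spin":0},{"delta_pos":[0.015,-0.086,-0.183],"spin":0},{"delta_pos":[0.018,-0.106,-0.226],"spin":0},{"delta_pos":[0.022,-0.125,-0.266],"spin":0},{"delta_pos":[0.025,-0.144,-0.307],"spin":0}]'; python3 -c "
from h import *
st();rows([.14,.53,.32]);c=pic('scene','s32.png')
print(marks(c,'scene','cup',.2),marks(c,'scene','lid'))
cv2.imwrite('pics/s32c.png',cv2.resize(cupoverlay(c,(.4965,-.2855),.0647)[200:340,140:320],None,fx=4,fy=4))"
```

```text
t: 56.45
tool_pos: [0.4488, 0.1015, 0.3508]
orientation: [1.822, 1.408, -1.042]
force: [0.4, -0.1, -0.1]
opening: 0.0933
t 56.45 tcp [0.4488 0.1015 0.3508] R [[0.128, 0.967, -0.219], [0.492, -0.253, -0.833], [-0.861, -0.002, -0.509]] F [ 0.4 -0.1 -0.1] op 0.0933 q [ 0.588  0.358  1.321 -0.782  2.196  0.618]
delta [ 0.198 -0.407 -0.274] dist 0.529
[(0.88, [0.6582, -0.2349, -0.0066]), (0.75, [0.4946, -0.2824, 0.0635]), (0.68, [0.5499, -0.4445, 0.0001]), (0.68, [0.3026, -0.3335, -0.0023])] [(0.6, [0.6639, 0.0597, 0.0012])]
```

View pics/s32c.png

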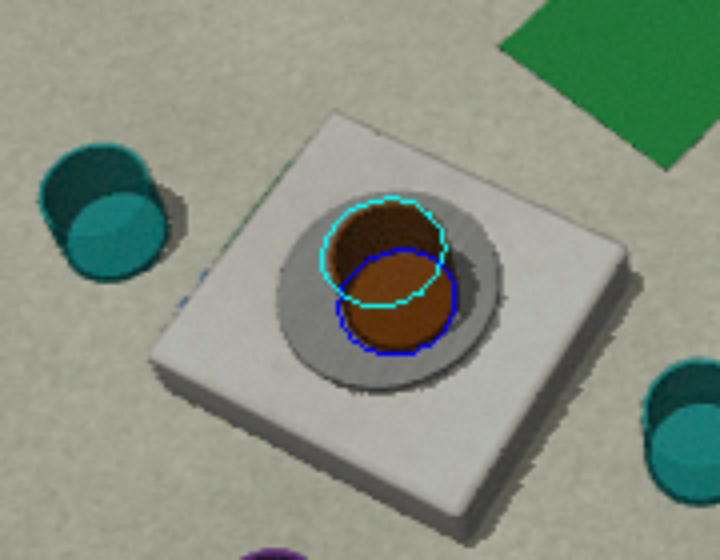

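View pics/s32.png

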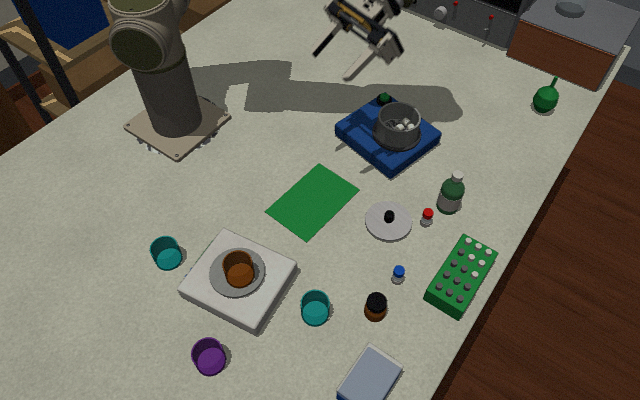

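The cup is empty and upright on the pan, and white pieces show in the jar at about (403,124). Now I'll bring the tool back to vertical.

```bash
python3 -m pendant '[{"delta_pos":[0.008,-0.016,-0.011],"spin":0},{"delta_pos":[0.024,-0.05,-0.033],"spin":0},{"delta_pos":[0.041,-0.085,-0.057],"spin":0},{"delta_pos":[0.059,-0.121,-0.082],"spin":0},{"delta_pos":[0.077,-0.157,-0.106],"spin":0},{"delta_pos":[0.094,-0.193,-0.13],"spin":0},{"delta_pos":[0.112,-0.23,-0.155],"spin":0},{"delta_pos":[0.13,-0.267,-0.18],"spin":0},{"delta_pos":[0.148,-0.304,-0.205],"spin":0},{"delta_pos":[0.165,-0.34,-0.229],"spin":0}]'; python3 -c "
from h import *
st();rows([.14,.53,.32]);rows([.18,.7,.34])"
```

```text
t: 57.6
tool_pos: [0.1905, 0.4601, 0.325]
orientation: [1.821, 1.408, -1.038]
force: [0.7, -0.3, -0.1]
opening: 0.0931
t 57.6 tcp [0.1905 0.4601 0.325 ] R [[0.128, 0.968, -0.216], [0.493, -0.251, -0.833], [-0.861, 0.0, -0.509]] F [ 0.7 -0.3 -0.1] op 0.0931 q [ 1.171  0.803  0.761 -0.245  2.597  1.286]
delta [ 0.032 -0.066 -0.045] dist 0.086
delta [ 0.104 -0.07  -0.205] dist 0.241
```

```bash
python3 -m pendant '[{"delta_pos":[0.02,-0.02,-0.04],"spin":0},{"delta_pos":[0.05,-0.04,-0.09],"spin":0},{"delta_pos":[0.08,-0.06,-0.14],"spin":0},{"delta_pos":[0.1,-0.07,-0.19],"spin":0}]'; for i in 1 2 3; do python3 -m pendant '[{"delta_pos":[0.07,0,-0.06],"spin":0},{"delta_pos":[0.14,0,-0.12],"spin":0},{"delta_pos":[0.21,0,-0.18],"spin":0}]'|grep force; python3 -c "
from h import *
st()"; done
```

```text
t: 58.0
tool_pos: [0.1875, 0.5775, 0.2532]
orientation: [1.875, 1.467, -0.944]
force: [14.8, 25.6, -4.0]
opening: 0.0928
force: [-1.4, -0.0, 1.2]
t 58.3 tcp [0.1755 0.5808 0.2501] R [[0.149, 0.971, -0.187], [0.565, -0.239, -0.79], [-0.811, 0.012, -0.584]] F [-1.4 -0.   1.2] op 0.0927 q [ 1.242  1.325  0.022 -0.197  2.732  1.347]
force: [-0.1, -0.0, -1.1]
t 58.6 tcp [0.1659 0.5837 0.245 ] R [[0.148, 0.97, -0.192], [0.563, -0.243, -0.79], [-0.813, 0.009, -0.582]] F [-0.1 -0.  -1.1] op 0.0929 q [ 1.251  1.331  0.022 -0.167  2.731  1.381]
force: [0.1, -0.1, -0.0]
t 58.9 tcp [0.1584 0.5854 0.2389] R [[0.147, 0.969, -0.198], [0.557, -0.246, -0.793], [-0.817, 0.007, -0.576]] F [ 0.1 -0.1 -0. ] op 0.0932 q [ 1.257  1.34   0.022 -0.142  2.731  1.408]
```

```bash
for i in 1 2; do python3 -m pendant '[{"delta_pos":[0.05,0,0],"spin":0},{"delta_pos":[0.1,0,0],"spin":0}]'|grep force; python3 -c "
from h import *
st()"; done
```

```text
force: [-0.0, -0.1, 0.1]
t 59.1 tcp [0.1521 0.583  0.2117] R [[0.138, 0.968, -0.211], [0.522, -0.253, -0.814], [-0.841, 0.002, -0.54]] F [-0.  -0.1  0.1] op 0.0929 q [ 1.26   1.384  0.024 -0.119  2.73   1.433]
force: [0.1, 0.7, -1.0]
t 59.3 tcp [0.1465 0.5791 0.1845] R [[0.128, 0.966, -0.224], [0.486, -0.258, -0.835], [-0.864, -0.002, -0.503]] F [ 0.1  0.7 -1. ] op 0.0929 q [ 1.262  1.429  0.024 -0.1    2.73   1.454]
```

```bash
for i in 1 2 3; do python3 -m pendant '[{"delta_pos":[-0.04,0,-0.08],"spin":0},{"delta_pos":[-0.08,0,-0.16],"spin":0},{"delta_pos":[-0.12,0,-0.24],"spin":0}]'|grep force; python3 -c "
from h import *
st()"; done
```

```text
force: [0.0, 0.0, -0.7]
t 59.6 tcp [0.1561 0.5844 0.2274] R [[0.143, 0.968, -0.207], [0.542, -0.252, -0.802], [-0.828, 0.003, -0.561]] F [ 0.   0.  -0.7] op 0.0928 q [ 1.257  1.359  0.022 -0.128  2.732  1.422]
force: [-0.8, 0.6, -0.8]
t 59.9 tcp [0.1653 0.5865 0.2701] R [[0.157, 0.97, -0.187], [0.595, -0.244, -0.766], [-0.788, 0.009, -0.615]] F [-0.8  0.6 -0.8] op 0.0931 q [ 1.251  1.29   0.022 -0.159  2.731  1.386]
force: [0.6, 0.2, -0.5]
t 60.2 tcp [0.1741 0.5854 0.3129] R [[0.168, 0.972, -0.163], [0.644, -0.234, -0.728], [-0.746, 0.017, -0.665]] F [ 0.6  0.2 -0.5] op 0.0931 q [ 1.246  1.221  0.022 -0.196  2.731  1.345]
```

```bash
for i in 1 2 3 4; do python3 -m pendant '[{"delta_pos":[-0.04,-0.007,-0.08],"spin":0},{"delta_pos":[-0.08,-0.015,-0.16],"spin":0},{"delta_pos":[-0.12,-0.02,-0.24],"spin":0}]'|grep force; done; python3 -c "
from h import *
st()"
```

```text
force: [1.2, 0.5, -0.4]
force: [-0.0, 0.3, -0.6]
force: [-0.2, -0.3, 0.9]
force: [-1.0, -0.4, -0.2]
t 61.4 tcp [0.164  0.5644 0.4787] R [[0.196, 0.979, -0.05], [0.811, -0.19, -0.553], [-0.551, 0.068, -0.832]] F [-1.  -0.4 -0.2] op 0.093 q [ 1.274  0.951  0.022 -0.29   2.731  1.254]
```

```bash
for i in 1 2 3 4; do python3 -m pendant '[{"delta_pos":[-0.04,-0.02,-0.08],"spin":0},{"delta_pos":[-0.08,-0.04,-0.16],"spin":0},{"delta_pos":[-0.12,-0.06,-0.2],"spin":0}]'|grep force; python3 -c "
from h import *
st()"; done
```

```text
force: [-1.1, -0.3, 0.8]
t 61.7 tcp [0.1411 0.5589 0.5158] R [[0.198, 0.98, -0.018], [0.846, -0.18, -0.501], [-0.494, 0.084, -0.865]] F [-1.1 -0.3  0.8] op 0.0932 q [ 1.309  0.887  0.023 -0.287  2.731  1.279]
force: [-0.6, -0.0, 0.1]
t 62.0 tcp [0.1158 0.5508 0.5518] R [[0.199, 0.98, 0.012], [0.878, -0.172, -0.447], [-0.435, 0.1, -0.895]] F [-0.6 -0.   0.1] op 0.0932 q [ 1.347  0.824  0.023 -0.282  2.731  1.31 ]
force: [-0.0, -0.1, 0.2]
t 62.3 tcp [0.0881 0.5401 0.5864] R [[0.197, 0.98, 0.04], [0.906, -0.166, -0.389], [-0.374, 0.113, -0.92]] F [-0.  -0.1  0.2] op 0.0934 q [ 1.391  0.761  0.023 -0.277  2.731  1.347]
force: [-0.1, 0.2, 0.1]
t 62.6 tcp [0.0579 0.5268 0.6194] R [[0.193, 0.979, 0.065], [0.93, -0.162, -0.329], [-0.311, 0.124, -0.942]] F [-0.1  0.2  0.1] op 0.0932 q [ 1.441  0.7    0.023 -0.272  2.731  1.393]
```

```bash
python3 -c "
from h import *
rows([-.13,.62,.45])"
```

```text
delta [ 0.103 -0.22   0.117] dist 0.27
```

```bash
python3 -m pendant '[{"delta_pos":[0.015,-0.03,0.016],"spin":0},{"delta_pos":[0.032,-0.07,0.037],"spin":0},{"delta_pos":[0.05,-0.11,0.058],"spin":0},{"delta_pos":[0.07,-0.15,0.08],"spin":0},{"delta_pos":[0.09,-0.19,0.1],"spin":0},{"delta_pos":[0.1,-0.215,0.115],"spin":0},{"delta_pos":[0.103,-0.22,0.117],"spin":0},{"delta_pos":[0.103,-0.22,0.117],"spin":0}]'|grep force; python3 -c "
from h import *
st();s,p,R=tool();print(R.inv().apply([-.195*.2,.98*.2,.1]))"
```

```text
force: [0.3, -0.7, -0.0]
t 63.4 tcp [-0.1305  0.6198  0.4479] R [[0.193, 0.979, 0.066], [0.929, -0.16, -0.332], [-0.315, 0.125, -0.941]] F [ 0.3 -0.7 -0. ] op 0.0929 q [ 1.709  0.717  0.363 -0.029  2.407  1.874]
[ 0.14319431 -0.05710934 -0.16177427]
```

Now I'll push outward and up so the straightened arm tips the tool back to vertical.

```bash
for i in 1 2 3 4; do python3 -m pendant '[{"delta_pos":[0.05,-0.02,-0.05],"spin":0},{"delta_pos":[0.1,-0.04,-0.1],"spin":0},{"delta_pos":[0.15,-0.06,-0.15],"spin":0}]'|grep force; python3 -c "
from h import *
st()"; done
```

```text
force: [-0.7, -1.9, 5.2]
t 63.7 tcp [-0.1196  0.5576  0.5424] R [[0.202, 0.977, 0.069], [0.892, -0.154, -0.426], [-0.405, 0.148, -0.902]] F [-0.7 -1.9  5.2] op 0.0927 q [ 1.701  0.833  0.022 -0.034  2.732  1.861]
force: [-0.3, -0.0, 0.3]
t 64.0 tcp [-0.1188  0.5591  0.5396] R [[0.203, 0.977, 0.066], [0.889, -0.156, -0.43], [-0.41, 0.146, -0.9]] F [-0.3 -0.   0.3] op 0.093 q [ 1.698  0.838  0.022 -0.027  2.731  1.866]
force: [0.0, -0.6, 0.3]
t 64.3 tcp [-0.1186  0.5607  0.5362] R [[0.204, 0.977, 0.063], [0.886, -0.157, -0.436], [-0.416, 0.145, -0.898]] F [ 0.  -0.6  0.3] op 0.093 q [ 1.695  0.843  0.023 -0.021  2.731  1.869]
force: [0.1, -0.5, -1.3]
t 64.6 tcp [-0.1182  0.5621  0.5327] R [[0.204, 0.977, 0.06], [0.883, -0.157, -0.442], [-0.422, 0.143, -0.895]] F [ 0.1 -0.5 -1.3] op 0.0931 q [ 1.693  0.849  0.023 -0.015  2.731  1.872]
```

```bash
for i in 1 2 3 4; do python3 -m pendant '[{"delta_pos":[-0.04,0.01,-0.08],"spin":0},{"delta_pos":[-0.08,0.02,-0.16],"spin":0},{"delta_pos":[-0.12,0.03,-0.24],"spin":0}]'|grep force; python3 -c "
from h import *
st()"; done
```

```text
force: [0.6, 0.1, 0.4]
t 64.9 tcp [-0.1193  0.5454  0.5719] R [[0.2, 0.978, 0.053], [0.91, -0.166, -0.379], [-0.362, 0.124, -0.924]] F [0.6 0.1 0.4] op 0.0927 q [ 1.697  0.78   0.022 -0.011  2.731  1.88 ]
force: [-0.1, 0.1, 0.1]
t 65.2 tcp [-0.1206  0.5262  0.6093] R [[0.197, 0.979, 0.045], [0.933, -0.173, -0.315], [-0.301, 0.104, -0.948]] F [-0.1  0.1  0.1] op 0.0932 q [ 1.703  0.712  0.023 -0.007  2.731  1.889]
force: [-0.1, 1.2, -0.7]
t 65.5 tcp [-0.1224  0.5044  0.6451] R [[0.194, 0.98, 0.036], [0.951, -0.18, -0.251], [-0.239, 0.083, -0.967]] F [-0.1  1.2 -0.7] op 0.093 q [ 1.710e+00  6.440e-01  2.300e-02 -1.000e-03  2.731e+00  1.901e+00]
force: [-0.7, 0.3, -0.6]
t 65.8 tcp [-0.1247  0.48    0.6793] R [[0.192, 0.981, 0.026], [0.965, -0.184, -0.185], [-0.177, 0.061, -0.982]] F [-0.7  0.3 -0.6] op 0.093 q [1.72  0.576 0.023 0.005 2.731 1.916]
```

```bash
for i in 1 2; do python3 -m pendant '[{"delta_pos":[-0.04,0.01,-0.08],"spin":0},{"delta_pos":[-0.08,0.02,-0.16],"spin":0},{"delta_pos":[-0.12,0.03,-0.24],"spin":0}]'|grep force; done; python3 -m pendant '[{"delta_pos":[-0.04,0.01,-0.08],"spin":0},{"delta_pos":[-0.08,0.02,-0.16],"spin":0}]'|grep force;python3 -c "
from h import *
st()"
```

```text
force: [0.2, -0.4, -0.0]
force: [-0.3, -0.5, 0.2]
force: [0.4, -0.7, 0.7]
t 66.6 tcp [-0.1335  0.3963  0.7671] R [[0.19, 0.982, -0.008], [0.982, -0.19, 0.003], [0.002, -0.008, -1.0]] F [ 0.4 -0.7  0.7] op 0.0928 q [1.767 0.383 0.022 0.018 2.731 1.975]
```

Run:
```python
from plan import *
from h import rows
s,p,R=tool(); q=np.array(s['q'])
path(q,[[.3,.52,.45],[.62,.06,.22]],R)
rows([.3,.52,.45])
```

```text
[0.3  0.52 0.45] [0.96 0.17 1.03 0.01 1.95 1.15] margin 0.78
[0.62 0.06 0.22] [0.01 0.2  1.41 0.   1.54 0.2 ] margin 1.09
delta [0.204 0.405 0.314] dist 0.551
```

```bash
python3 -m pendant '[{"delta_pos":[0.01,0.02,0.015],"spin":0},{"delta_pos":[0.025,0.05,0.04],"spin":0},{"delta_pos":[0.043,0.085,0.066],"spin":0},{"delta_pos":[0.06,0.12,0.093],"spin":0},{"delta_pos":[0.078,0.155,0.12],"spin":0},{"delta_pos":[0.096,0.19,0.147],"spin":0},{"delta_pos":[0.114,0.225,0.174],"spin":0},{"delta_pos":[0.132,0.26,0.2],"spin":0},{"delta_pos":[0.15,0.3,0.23],"spin":0},{"delta_pos":[0.168,0.335,0.26],"spin":0}]' 0 20|grep force;python3 -c "
from h import *
st();rows([.62,.06,.22]);rows([.35,.45,.4])"
```

```text
force: [-0.1, 0.1, -0.1]
t 67.6 tcp [0.2249 0.4978 0.5048] R [[0.191, 0.982, -0.008], [0.982, -0.191, 0.003], [0.001, -0.008, -1.0]] F [-0.1  0.1 -0.1] op 0.0465 q [1.047 0.062 1.039 0.009 2.042 1.243]
delta [-0.355  0.474  0.28 ] dist 0.655
delta [-0.023  0.133  0.104] dist 0.17
```

```bash
python3 -m pendant '[{"delta_pos":[-0.018,0.024,0.015],"spin":0},{"delta_pos":[-0.042,0.056,0.035],"spin":0},{"delta_pos":[-0.07,0.09,0.056],"spin":0},{"delta_pos":[-0.097,0.126,0.079],"spin":0},{"delta_pos":[-0.124,0.162,0.1],"spin":0},{"delta_pos":[-0.151,0.198,0.123],"spin":0},{"delta_pos":[-0.178,0.234,0.146],"spin":0},{"delta_pos":[-0.2,0.265,0.165],"spin":0},{"delta_pos":[-0.222,0.295,0.184],"spin":0},{"delta_pos":[-0.244,0.325,0.2],"spin":0}]' |grep force;python3 -c "
from h import *
st();rows([.62,.06,.22]);pic('wrist','w40.png');c=pic('top','t40.png');cv2.imwrite('pics/t40.png',cv2.resize(c['color'][150:270,120:300],None,fx=4,fy=4))"
```

```text
force: [0.6, 0.2, 0.6]
t 68.6 tcp [0.4963 0.1956 0.2998] R [[0.191, 0.982, -0.01], [0.982, -0.191, 0.003], [0.001, -0.01, -1.0]] F [0.6 0.2 0.6] op 0.0462 q [ 0.276 -0.062  1.538  0.005  1.674  0.468]
delta [-0.109  0.148  0.078] dist 0.2
```

View pics/w40.png

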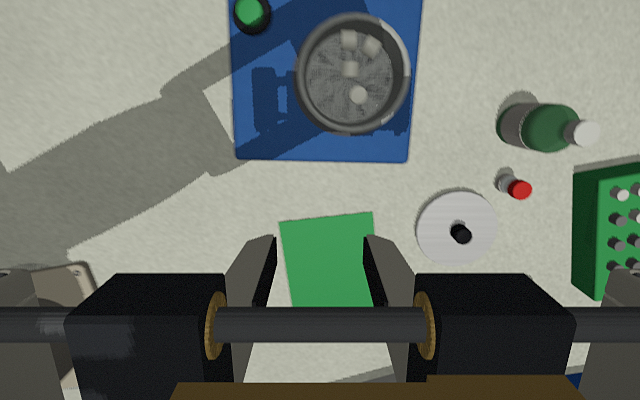

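View pics/t40.png

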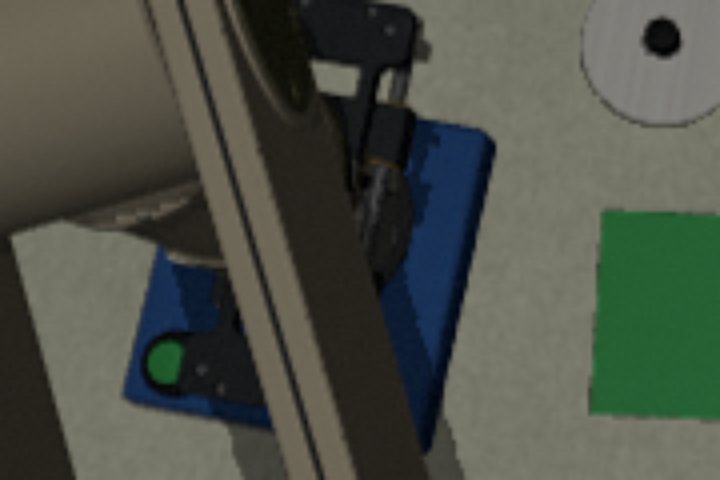

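All four cylinders are in the jar, at (348,38), (371,47), (351,68) and (357,95). Now the lid.

```bash
python3 -c "
from h import *
c=robot.read_camera('wrist');print(marks(c,'wrist','lid'),ray(c,461,234,.042),ray(c,455.5,227,.016))
rows([.664,.059,.14])"
```

```text
[(0.9, [0.6651, 0.0582, -0.0026])] [0.66121285 0.06090447 0.042     ] [0.66353291 0.06025646 0.016     ]
delta [-0.103  0.193  0.158] dist 0.27
```

```bash
python3 -m pendant '[{"delta_pos":[-0.01,0.019,0.01],"spin":0},{"delta_pos":[-0.028,0.053,0.035],"spin":0},{"delta_pos":[-0.046,0.087,0.06],"spin":0},{"delta_pos":[-0.064,0.121,0.09],"spin":0},{"delta_pos":[-0.082,0.155,0.12],"spin":0},{"delta_pos":[-0.097,0.182,0.145],"spin":0},{"delta_pos":[-0.103,0.193,0.157],"spin":0},{"delta_pos":[-0.103,0.193,0.158],"spin":0}]' |grep force;python3 -c "
from h import *
st();c=pic('wrist','w41.png');print(marks(c,'wrist','lid'))"
```

```text
force: [-0.4, 0.6, -0.5]
t 69.6 tcp [0.6629 0.0589 0.1382] R [[0.193, 0.981, -0.014], [0.981, -0.193, 0.003], [0.0, -0.014, -1.0]] F [-0.4  0.6 -0.5] op 0.0464 q [0.01  0.365 1.363 0.003 1.428 0.204]
[(0.96, [0.6662, 0.0553, -0.0008])]
```

View pics/w41.png

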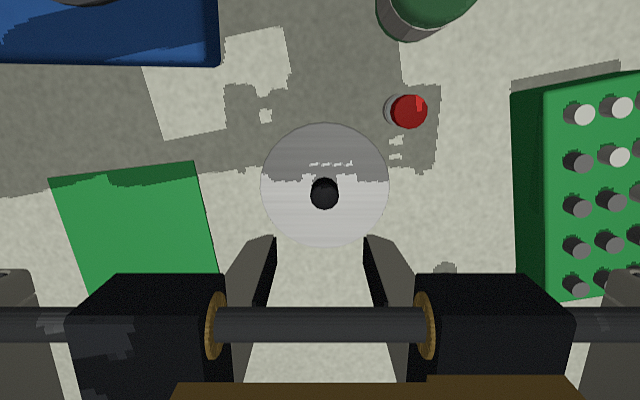

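```bash
python3 -c "
from h import *
c=robot.read_camera('wrist')
h=c['color'];k=cv2.cvtColor(h,cv2.COLOR_BGR2GRAY)
m=np.zeros_like(k);cv2.circle(m,(325,185),60,1,-1);d=((k<70)&(m>0)).astype(np.uint8);print(cv2.connectedComponentsWithStats(d)[2:])
im=h.copy()
X=(.6655,.0585)
for r,z in ((.058,.016),(.012,.042),(.012,.016)):
    P=np.array([proj(c,[X[0]+r*np.cos(a),X[1]+r*np.sin(a),z]) for a in np.linspace(0,6.3,60)]).astype(np.int32);cv2.polylines(im,[P],True,(0,0,255),1)
cv2.imwrite('pics/w42.png',cv2.resize(im[100:270,230:420],None,fx=3.5,fy=3.5))"
```

```text
(array([[     0,      0,    640,    400, 255287],
       [   310,    178,     28,     32,    713]], dtype=int32), array([[319.4885521 , 199.51602706],
       [323.59887798, 193.76157083]]))
```

View pics/w42.png

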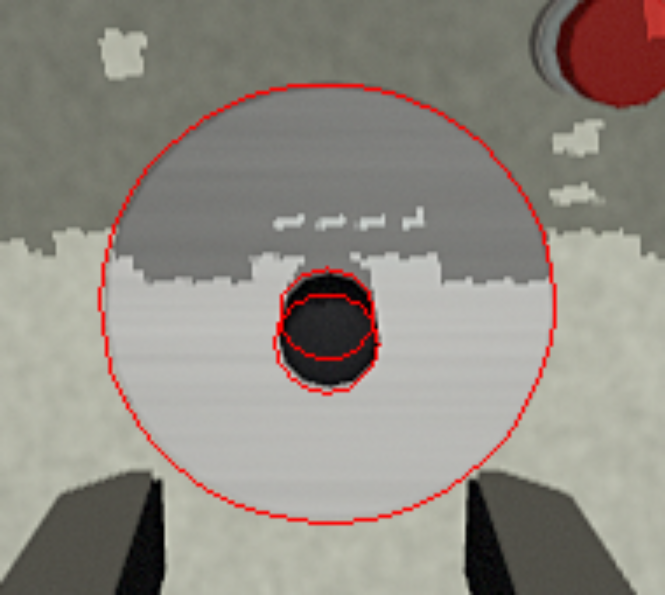

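```bash
python3 -c "
from h import *
rows([.6655,.0585,.021])"
```

```text
delta [-0.002  0.003  0.121] dist 0.121
```

```bash
python3 -m pendant '[{"delta_pos":[-0.001,0.002,0.02],"spin":0},{"delta_pos":[-0.002,0.003,0.055],"spin":0},{"delta_pos":[-0.002,0.003,0.09],"spin":0},{"delta_pos":[-0.002,0.003,0.11],"spin":0},{"delta_pos":[-0.002,0.003,0.116],"spin":0},{"delta_pos":[-0.002,0.003,0.116],"spin":0},{"delta_pos":[-0.002,0.003,0.116],"spin":0}]';python3 -c "
from h import *
rows([.6655,.0585,.021])"
```

```text
t: 70.45
tool_pos: [0.6668, 0.0589, 0.0288]
orientation: [-2.419, -1.995, 0.003]
force: [0.3, -0.9, 0.1]
opening: 0.0465
delta [-0.001 -0.001  0.008] dist 0.008
```

```bash
python3 -m pendant '[{"delta_pos":[-0.001,-0.001,0.004],"spin":0},{"delta_pos":[-0.001,-0.001,0.008],"spin":0},{"delta_pos":[-0.001,-0.001,0.008],"spin":0}]'; python3 -m pendant '[{"delta_pos":[0,0,0],"spin":0},{"delta_pos":[0,0,0],"spin":0},{"delta_pos":[0,0,0],"spin":0},{"delta_pos":[0,0,0],"spin":0}]' 1 35; python3 -c "
from h import *
st()"
```

```text
t: 70.75
tool_pos: [0.6656, 0.0581, 0.0209]
orientation: [-2.42, -1.995, 0.003]
force: [-0.8, -0.2, -0.9]
opening: 0.0463
t: 71.15
tool_pos: [0.6656, 0.058, 0.021]
orientation: [-2.42, -1.995, 0.003]
force: [-1.4, -0.6, 0.5]
opening: 0.0231
t 71.15 tcp [0.6656 0.058  0.021 ] R [[0.191, 0.982, -0.005], [0.982, -0.191, 0.003], [0.002, -0.005, -1.0]] F [-1.4 -0.6  0.5] op 0.0231 q [0.008 0.476 1.445 0.003 1.225 0.199]
```

```bash
python3 -m pendant '[{"delta_pos":[0,0,-0.005],"spin":0},{"delta_pos":[0,0,-0.02],"spin":0},{"delta_pos":[0,0,-0.05],"spin":0},{"delta_pos":[0,0,-0.09],"spin":0},{"delta_pos":[0,0,-0.13],"spin":0},{"delta_pos":[0,0,-0.165],"spin":0},{"delta_pos":[0,0,-0.18],"spin":0},{"delta_pos":[0,0,-0.18],"spin":0}]'; python3 -c "
from h import *
st();pic('wrist','w43.png');rows([.543,.292,.2]);c=pic('scene','s43.png')"
```

```text
t: 71.95
tool_pos: [0.6683, 0.0575, 0.205]
orientation: [-2.423, -1.998, -0.005]
force: [-0.5, 0.4, -2.6]
opening: 0.0232
t 71.95 tcp [0.6683 0.0575 0.205 ] R [[0.191, 0.982, 0.001], [0.982, -0.191, 0.003], [0.004, 0.001, -1.0]] F [-0.5  0.4 -2.6] op 0.0232 q [0.007 0.325 1.289 0.003 1.526 0.199]
delta [ 0.207 -0.166  0.003] dist 0.265
```

View pics/w43.png

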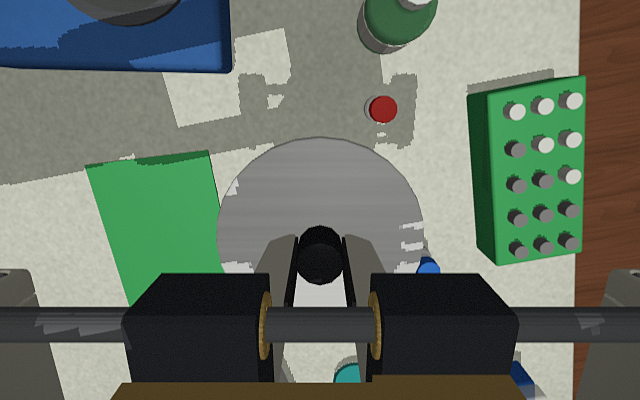

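View pics/s43.png

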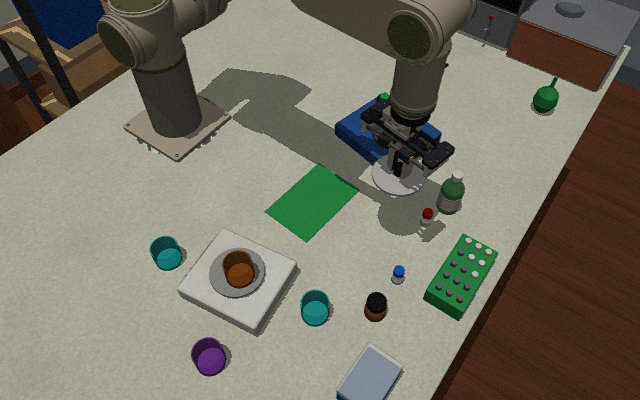

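```bash
python3 -m pendant '[{"delta_pos":[0.012,-0.01,0],"spin":0},{"delta_pos":[0.037,-0.03,0],"spin":0},{"delta_pos":[0.068,-0.054,0],"spin":0},{"delta_pos":[0.1,-0.08,0],"spin":0},{"delta_pos":[0.132,-0.106,0.0],"spin":0},{"delta_pos":[0.163,-0.131,0.0],"spin":0},{"delta_pos":[0.19,-0.152,0.001],"spin":0},{"delta_pos":[0.203,-0.163,0.003],"spin":0},{"delta_pos":[0.207,-0.166,0.003],"spin":0},{"delta_pos":[0.207,-0.166,0.003],"spin":0}]'; python3 -c "
from h import *
st();rows([.543,.292,.15])
c=robot.read_camera('scene');im=c['color'].copy()
for r,z in ((.056,.115),(.05,.115),(.058,.200-.021+.016)):
    P=np.array([proj(c,[.543+r*np.cos(a),.2922+r*np.sin(a),z]) for a in np.linspace(0,6.3,60)]).astype(np.int32);cv2.polylines(im,[P],True,(0,0,255),1)
cv2.imwrite('pics/s44.png',cv2.resize(im[40:190,310:490],None,fx=4,fy=4))
c=pic('top','t44.png');cv2.imwrite('pics/t44.png',cv2.resize(c['color'][130:280,120:300],None,fx=4,fy=4))"
```

```text
t: 73.05
tool_pos: [0.5415, 0.2923, 0.1967]
orientation: [-2.417, -1.996, 0.008]
force: [1.1, -0.9, -2.2]
opening: 0.0231
t 73.05 tcp [0.5415 0.2923 0.1967] R [[0.189, 0.982, -0.008], [0.982, -0.189, 0.002], [0.0, -0.009, -1.0]] F [ 1.1 -0.9 -2.2] op 0.0231 q [0.409 0.188 1.464 0.005 1.496 0.599]
delta [-0.     0.002  0.047] dist 0.047
```

View pics/s44.png

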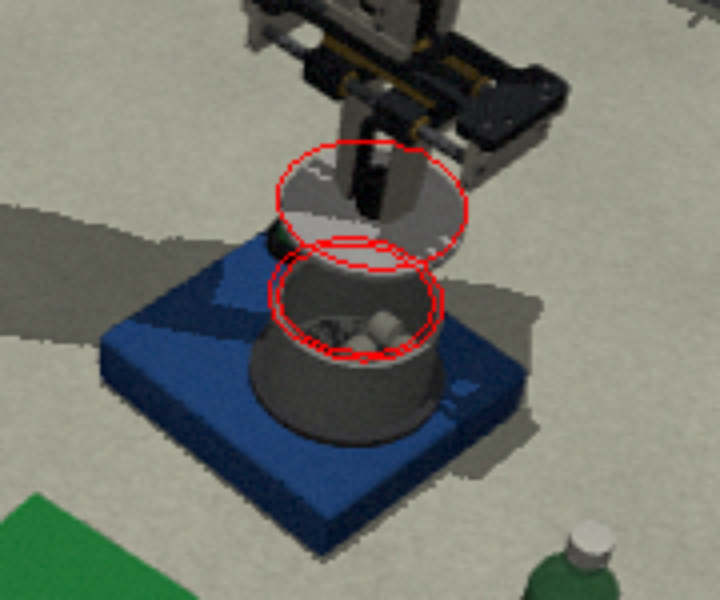

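```bash
python3 -m pendant '[{"delta_pos":[0,0.001,0.015],"spin":0},{"delta_pos":[0,0.002,0.035],"spin":0},{"delta_pos":[0,0.002,0.047],"spin":0},{"delta_pos":[0,0.002,0.052],"spin":0},{"delta_pos":[0,0.002,0.055],"spin":0},{"delta_pos":[0,0.002,0.056],"spin":0},{"delta_pos":[0,0.002,0.056],"spin":0}]'; python3 -c "
from h import *
st();rows([.543,.2922,.128])"
```

```text
t: 73.85
tool_pos: [0.5447, 0.2911, 0.1422]
orientation: [-2.42, -1.994, 0.004]
force: [0.7, 0.1, -1.8]
opening: 0.0231
t 73.85 tcp [0.5447 0.2911 0.1422] R [[0.192, 0.981, -0.006], [0.981, -0.192, 0.003], [0.002, -0.006, -1.0]] F [ 0.7  0.1 -1.8] op 0.0231 q [0.405 0.227 1.521 0.005 1.398 0.597]
delta [ 0.001 -0.002  0.014] dist 0.014
```

```bash
python3 -m pendant '[{"delta_pos":[0.001,-0.002,0.003],"spin":0},{"delta_pos":[0.001,-0.002,0.006],"spin":0},{"delta_pos":[0.001,-0.002,0.009],"spin":0},{"delta_pos":[0.001,-0.002,0.011],"spin":0},{"delta_pos":[0.001,-0.002,0.013],"spin":0},{"delta_pos":[0.001,-0.002,0.013],"spin":0}]'; python3 -c "
from h import *
st();rows([.543,.2922,.128])"
```

```text
t: 74.45
tool_pos: [0.5439, 0.2919, 0.1305]
orientation: [-2.422, -1.994, 0.002]
force: [-0.3, -4.3, 5.7]
opening: 0.0232
t 74.45 tcp [0.5439 0.2919 0.1305] R [[0.192, 0.981, -0.004], [0.981, -0.192, 0.002], [0.002, -0.004, -1.0]] F [-0.3 -4.3  5.7] op 0.0232 q [0.407 0.234 1.535 0.004 1.375 0.6  ]
delta [ 0.    -0.001  0.002] dist 0.003
```

```bash
python3 -m pendant '[{"delta_pos":[-0.002,0,-0.001],"spin":0},{"delta_pos":[-0.002,0,-0.001],"spin":0},{"delta_pos":[-0.002,0,-0.001],"spin":0}]'; python3 -c "
from h import *
for cam in('scene','top'):
  c=pic(cam,cam+'45.png');r=(slice(40,190),slice(310,490)) if cam=='scene' else (slice(130,280),slice(120,300))
  cv2.imwrite('pics/'+cam+'45.png',cv2.resize(c['color'][r],None,fx=4,fy=4))"
```

```text
t: 74.75
tool_pos: [0.5433, 0.29, 0.1312]
orientation: [-2.422, -1.994, 0.003]
force: [-0.7, -0.3, -2.1]
opening: 0.0232
```

View pics/scene45.png

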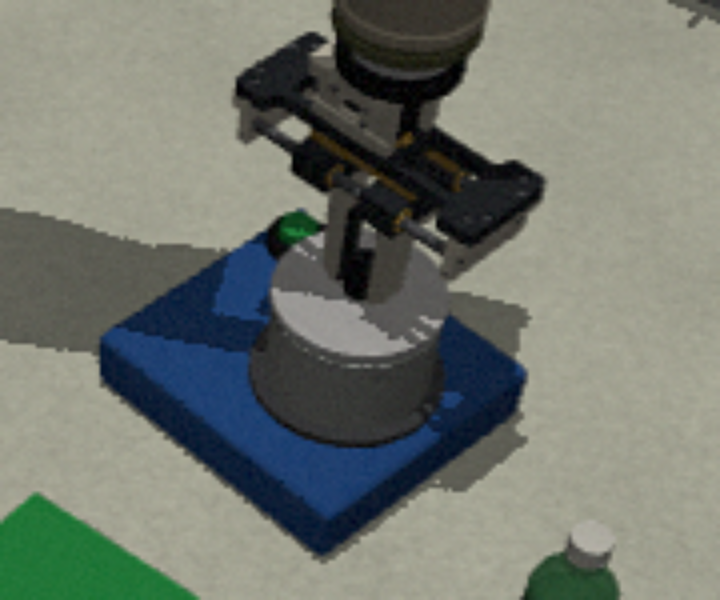

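```bash
python3 -m pendant '[{"delta_pos":[0,0,0.001],"spin":0},{"delta_pos":[0,0,0.002],"spin":0},{"delta_pos":[0,0,0.0025],"spin":0},{"delta_pos":[0,0,0.0025],"spin":0}]'
```

```text
t: 75.25
tool_pos: [0.5432, 0.2901, 0.1286]
orientation: [-2.421, -1.994, 0.003]
force: [0.0, 0.5, -1.0]
opening: 0.023
```

```bash
python3 -m pendant '[{"delta_pos":[0,0,0.001],"spin":0},{"delta_pos":[0,0,0.0015],"spin":0},{"delta_pos":[0,0,0.0015],"spin":0}]'
```

```text
t: 75.55
tool_pos: [0.5434, 0.2905, 0.128]
orientation: [-2.421, -1.994, 0.001]
force: [-2.7, 1.2, 4.8]
opening: 0.0233
```

Seated at TCP z = 0.128, as predicted. Releasing.

```bash
python3 -m pendant '[{"delta_pos":[0,0,0],"spin":0},{"delta_pos":[0,0,0],"spin":0},{"delta_pos":[0,0,0],"spin":0},{"delta_pos":[0,0,-0.02],"spin":0},{"delta_pos":[0,0,-0.05],"spin":0},{"delta_pos":[0,0,-0.09],"spin":0},{"delta_pos":[-0.03,0,-0.12],"spin":0},{"delta_pos":[-0.06,0,-0.15],"spin":0},{"delta_pos":[-0.08,0,-0.15],"spin":0}]' 0; python3 -c "
from h import *
st()
for cam in('scene','top','wrist'):
  c=pic(cam,cam+'46.png');print(marks(c,cam,'lid'),marks(c,cam,'start_top'),marks(c,cam,'jar_rim'))
  if cam=='scene': cv2.imwrite('pics/scene46.png',cv2.resize(c['color'][40:190,310:490],None,fx=4,fy=4))"
```

```text
t: 76.45
tool_pos: [0.5305, 0.2106, 0.2836]
orientation: [-2.425, -1.996, -0.01]
force: [0.8, -0.5, 1.0]
opening: 0.0465
t 76.45 tcp [0.5305 0.2106 0.2836] R [[0.192, 0.981, 0.005], [0.981, -0.192, 0.005], [0.006, 0.004, -1.0]] F [ 0.8 -0.5  1. ] op 0.0465 q [0.286 0.027 1.48  0.003 1.629 0.479]
[(0.68, [0.5437, 0.2917, 0.1043])] [(0.65, [0.4537, 0.3754, 0.0628])] [(0.79, [0.544, 0.2879, 0.1128]), (0.4, [0.4744, 0.0069, 0.0003])]
[] [(0.4, [0.4462, 0.3823, 0.0743])] []
[(0.72, [0.5419, 0.2893, 0.1085])] [(0.98, [0.4545, 0.3756, 0.0733])] []
```

View pics/scene46.png

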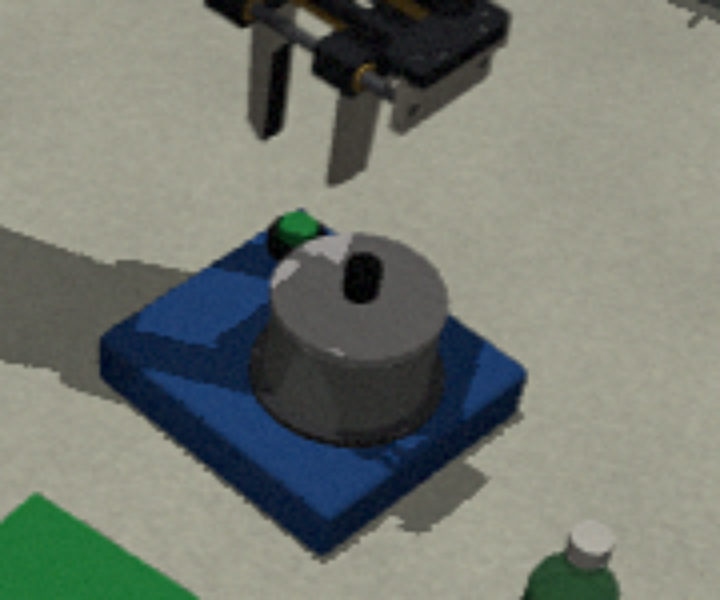

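View pics/wrist46.png

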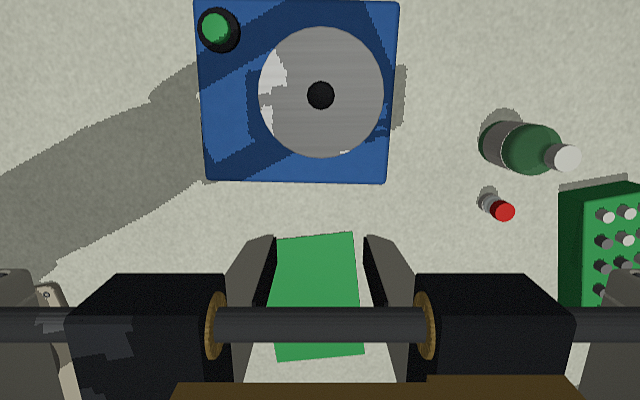

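```bash
python3 -c "
from h import *
rows([.454,.376,.2]);rows([.454,.376,.11])"
```

```text
delta [ 0.147 -0.104  0.078] dist 0.196
delta [ 0.147 -0.104  0.168] dist 0.246
```

```bash
python3 -m pendant '[{"delta_pos":[0.015,-0.011,0.0],"spin":0},{"delta_pos":[0.045,-0.032,0.01],"spin":0},{"delta_pos":[0.08,-0.057,0.03],"spin":0},{"delta_pos":[0.112,-0.08,0.05],"spin":0},{"delta_pos":[0.137,-0.097,0.08],"spin":0},{"delta_pos":[0.146,-0.104,0.11],"spin":0},{"delta_pos":[0.147,-0.104,0.14],"spin":0},{"delta_pos":[0.147,-0.104,0.16],"spin":0},{"delta_pos":[0.147,-0.104,0.168],"spin":0},{"delta_pos":[0.147,-0.104,0.168],"spin":0}]' 1 20; python3 -c "
from h import *
st();c=pic('wrist','w47.png');print(marks(c,'wrist','start_top'));rows([.454,.376,.075])
for cam in ('scene','top'): c=pic(cam,cam+'47.png');print(marks(c,cam,'start_top'))"
```

```text
t: 78.05
tool_pos: [0.4529, 0.3761, 0.1088]
orientation: [-2.42, -1.995, 0.006]
force: [-0.5, -0.6, 0.3]
opening: 0.0003
t 78.05 tcp [0.4529 0.3761 0.1088] R [[0.191, 0.982, -0.006], [0.982, -0.191, 0.001], [0.0, -0.007, -1.0]] F [-0.5 -0.6  0.3] op 0.0003 q [0.603 0.181 1.637 0.005 1.329 0.794]
[(0.72, [0.4555, 0.3759, 0.0713])]
delta [-0.001 -0.     0.036] dist 0.036
[(0.37, [0.455, 0.3766, 0.0672])]
[(0.6, [0.4485, 0.3776, 0.0735])]
```

View pics/w47.png

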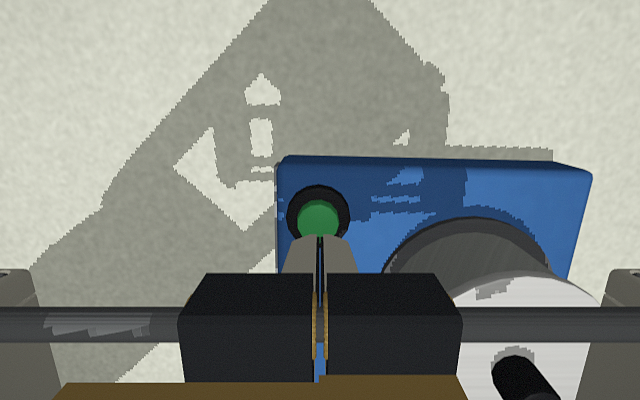

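```bash
python3 -m pendant '[{"delta_pos":[-0.001,0.001,0.012],"spin":0},{"delta_pos":[-0.001,0.001,0.024],"spin":0},{"delta_pos":[-0.001,0.001,0.03],"spin":0},{"delta_pos":[-0.001,0.001,0.033],"spin":0},{"delta_pos":[-0.001,0.001,0.033],"spin":0}]'; for i in 1 2 3; do python3 -m pendant '[{"delta_pos":[0,0,0.001],"spin":0},{"delta_pos":[0,0,0.002],"spin":0},{"delta_pos":[0,0,0.002],"spin":0}]' | egrep 'pos|force'; done
```

```text
t: 78.85
tool_pos: [0.4547, 0.3755, 0.0776]
orientation: [-2.421, -1.995, 0.001]
force: [0.0, 0.3, 0.3]
opening: 0.0004
tool_pos: [0.4548, 0.3757, 0.0757]
force: [-0.7, -0.3, -0.3]
tool_pos: [0.4547, 0.3756, 0.0736]
force: [-0.7, 0.1, -0.5]
tool_pos: [0.4548, 0.3757, 0.0717]
force: [-1.1, 0.2, 0.9]
```

```bash
for i in 1 2 3 4; do python3 -m pendant '[{"delta_pos":[0,0,0.001],"spin":0},{"delta_pos":[0,0,0.0015],"spin":0},{"delta_pos":[0,0,0.0015],"spin":0}]' | egrep 'pos|force'; done
```

```text
tool_pos: [0.4549, 0.3757, 0.0703]
force: [-0.6, -1.1, 2.1]
tool_pos: [0.4549, 0.3757, 0.0688]
force: [-0.7, -1.1, 4.0]
tool_pos: [0.4549, 0.3758, 0.0673]
force: [-1.5, -1.3, 4.1]
tool_pos: [0.455, 0.3758, 0.0663]
force: [-2.9, -2.9, 7.0]
```

```bash
for i in 1 2; do python3 -m pendant '[{"delta_pos":[0,0,0.001],"spin":0},{"delta_pos":[0,0,0.002],"spin":0},{"delta_pos":[0,0,0.002],"spin":0}]' | egrep 'pos|force'; done; python3 -c "
from h import *
c=pic('scene','s48.png');cv2.imwrite('pics/s48.png',cv2.resize(c['color'][60:160,330:450],None,fx=5,fy=5))"
```

```text
tool_pos: [0.455, 0.3759, 0.0661]
force: [-7.4, -5.9, 19.4]
tool_pos: [0.4551, 0.3759, 0.066]
force: [-8.5, -6.3, 20.4]
```

View pics/s48.png

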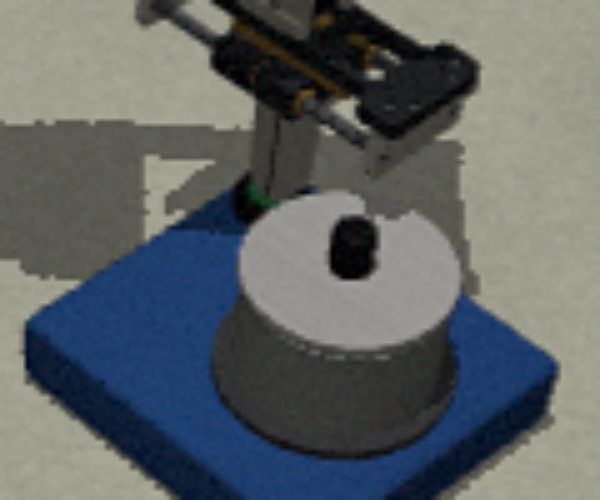

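The button bottomed out hard at z = 0.066, about 6 mm below first contact, with 20 N. Retreating for the final checks.

```bash
python3 -m pendant '[{"delta_pos":[0,0,-0.01],"spin":0},{"delta_pos":[0,0,-0.04],"spin":0},{"delta_pos":[0,0,-0.08],"spin":0},{"delta_pos":[0,0,-0.12],"spin":0},{"delta_pos":[0,0,-0.16],"spin":0},{"delta_pos":[-0.03,-0.02,-0.2],"spin":0},{"delta_pos":[-0.06,-0.05,-0.22],"spin":0},{"delta_pos":[-0.09,-0.08,-0.24],"spin":0},{"delta_pos":[-0.1,-0.09,-0.25],"spin":0},{"delta_pos":[-0.1,-0.09,-0.25],"spin":0}]'; python3 -c "
from h import *
st()
for cam in('scene','top','wrist'):
  c=pic(cam,cam+'50.png')
  for l in ('lid','cup','bottle','blackcap','vial'): print(cam,l,marks(c,cam,l))"
```

```text
t: 82.6
tool_pos: [0.3481, 0.294, 0.3185]
orientation: [-2.421, -1.996, -0.008]
force: [1.2, -0.4, 1.1]
opening: 0.0005
t 82.6 tcp [0.3481 0.294  0.3185] R [[0.191, 0.982, 0.001], [0.982, -0.191, 0.006], [0.006, -0.0, -1.0]] F [ 1.2 -0.4  1.1] op 0.0005 q [ 0.585 -0.29   1.706  0.005  1.721  0.777]
scene lid [(0.81, [0.5449, 0.2922, 0.1074])]
scene cup [(0.88, [0.4934, -0.2846, 0.0624]), (0.8, [0.6588, -0.2394, -0.0067]), (0.76, [0.5501, -0.4457, 0.001]), (0.75, [0.3045, -0.3322, -0.0003])]
scene bottle [(0.91, [0.7558, 0.1902, -0.0015])]
scene blackcap [(0.67, [0.7638, -0.1602, -0.0009])]
scene vial [(0.7, [0.7598, -0.0662, -0.0028]), (0.5, [0.7396, 0.1101, -0.0024])]
top lid [(0.62, [0.5432, 0.2902, 0.1068])]
top cup [(0.8, [0.5505, -0.4435, 0.0015]), (0.67, [0.4944, -0.2866, 0.0611]), (0.64, [0.3003, -0.3278, -0.0007]), (0.59, [0.6609, -0.2339, -0.0041])]
top bottle [(0.82, [0.7616, 0.2009, 0.0006]), (0.39, [0.543, 0.2915, 0.1039])]
top blackcap [(0.66, [0.7659, -0.1583, -0.0035])]
top vial [(0.68, [0.765, -0.0619, -0.002]), (0.55, [0.7418, 0.1157, -0.0009])]
wrist lid [(0.93, [0.5423, 0.2922, 0.1101]), (0.69, [0.765, 0.1885, -0.0016])]
wrist cup []
wrist bottle [(0.63, [0.7651, 0.1866, -0.0017]), (0.55, [0.743, 0.1108, -0.0005])]
wrist blackcap []
wrist vial [(0.73, [0.7433, 0.1123, 0.0004])]
```

View pics/scene50.png

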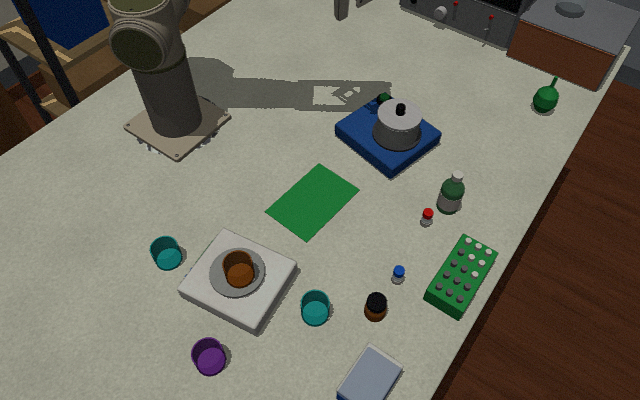

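View pics/wrist50.png

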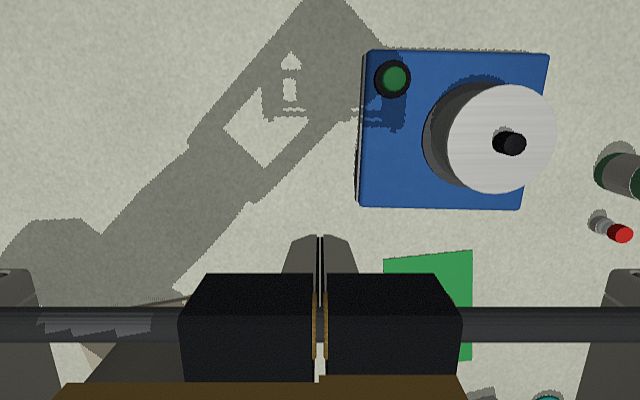

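View pics/top50.png

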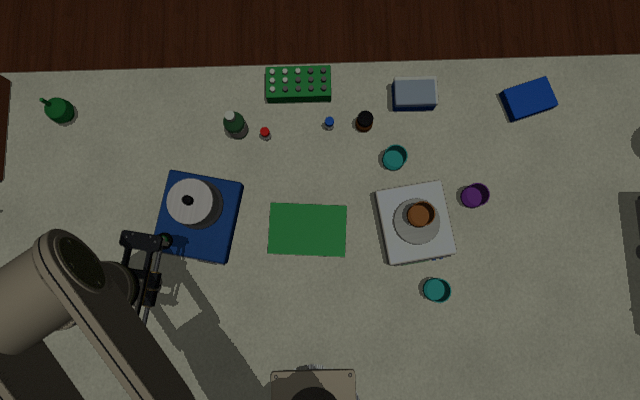

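The mat is empty, the lid is level on the jar, the cup stands empty on the pan, and the bystanders haven't moved. Handing in.

```bash
python3 -c "
from plant import robot
print(robot.close_job())"
```

```text
the job is handed in; nothing more can be done
None
```

I finished the whole job and handed it in at about 83 s of robot time (limit 210 s).

**What I did**
- **Collecting:** only four cylinders were there. I picked each off the mat and dropped it into the amber cup on the pan.
- **Pouring:** the pendant can't tilt the tool directly, so I pushed the arm against its reach limits until the tool leaned about 60°. Then I gripped the cup at 20 N and spun the tool half a turn over the jar, which tipped the cup to about 119°. I stood the empty cup back on the pan.
- **Lid and button:** I brought the tool back to vertical and fetched the lid, which had been knocked a few centimetres aside. I set it on the jar, then pressed the start button.

**Last checks**
- **Cylinders:** a wrist picture before the lid went on shows all four in the jar, and the mat is empty.
- **Lid:** it was released at the computed seated height. In the last pictures it looks level, and its position matches the jar centre to within about 2 mm.
- **Start button:** it stopped hard about 6 mm below first contact, at about 20 N. I judged that from force and travel, because the joint itself can't be read.
- **Cup and bystanders:** the cup stands upright and empty. The bystanders show no movement beyond measurement scatter.

**Less than clean**
- **Lid contact:** while going in, the lid touched the jar wall with about 8 N, so I moved it 2 mm sideways and it then seated freely.
- **Wrist force:** it reached about 70 N once early on, when the empty arm ran into a reach limit (limit 120 N).
- **Pan force:** I couldn't measure this directly. The tool force stayed near zero while I set the cup down.

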